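# Hang the clean mesh baskets on the crook of the drying stand and mark them clean

### The arm

A 6-joint arm with a two-finger parallel gripper is mounted at the origin on a cart in front of the work surface, level with it; the furniture and walls round the work are solid. World frame = base frame: x ahead of the robot, y to its left, z up, the work surface at z = 0. Lengths are in mm, angles in rad, forces in N, time in s.
With the tool pointing down it reaches from about 300 to 875 mm from the base axis. Payload 6.4 kg.
Tool frame: the origin (TCP) lies at the very end of the fingers, on their centre line; the grasp point (between the pads) lies 19 mm behind it (robot.pinch_z is the distance from the TCP to the grasp point, in mm); z points along the fingers, y is the direction in which the jaws open and shut (so a half turn about z gives the same grasp; the last joint's range is limited). The gripper opens to 85 mm and grips with 20 to 120 N. Pads are 22 mm wide; open, the fingers measure 114 mm over their backs; the gripper's body (76 mm by 85 mm) begins 54 mm behind the grasp point. The pads swing forward as they close: fully open they stand 13 mm farther back than shut.
Start: joints at [-1.538, 0.181, 1.607, -0, 1.354, -0.206], TCP at [136.024, -558.693, 201.788] pointing down, gripper open.
Joint ranges: [-2.99, 2.99], [-0.89, 2.07], [0.3, 2.58], [-1.14, 4.28], [0, 2.63], [-3.12, 3.12]. Speed limits (rad/s): [2.57, 2.57, 3.01, 3.14, 3.14, 3.14].

### API

Orientations are given as a unit quaternion [x, y, z, w].
In Python, from rig import robot gives the robot as it stands.
- The arm moves only by the tool arm_command, never from a script. Its argument "deltas" is a list of rows, each a list of 3 entries, a list of its own where there are three numbers: the shift along the world's x, y, z in m, then the turn about the world's z in degrees, then the finger opening in m, from 0 to 0.0854. In form: [[[dx, dy, dz], spin, fingers], ...]. A call has 1 to 12 rows; each row is the pose to reach, as a shift and turn from the pose measured when the call began; what a row does not reach only later rows make up. A row lasts 1/8 s, in which the tool goes at most 62.5 mm and 10.7 degrees, less where a joint would pass 70% of its speed; a pose out of reach is approached as far as the arm can. A call with a gripper value outside its range is refused whole. The fingers move at their own pace and stop on an object; "squeeze" is the grip in N (left out, the last holds). Time passes only in rows, so rows that repeat a pose let the fingers close. It gives the time, the measured TCP pose, the force and the opening at its end, in the units of the state.
- robot.sense(): the state, without advancing time (a new reading comes with each control period).
- robot.get_image(name): name is "scene" or "top" or "wrist"; returns (picture, depth): 420x560x3 uint8, red, green, blue; 420x560 float32, mm along the optical axis (not along the pixel's ray), 0 where there is no reading.
- robot.camera_model(name): a dict with "camera_matrix" (3x3 intrinsics, pixels), "distortion" ([k1, k2, p1, p2, k3] as OpenCV has them; the pictures are not rectified), "R" (3x3) and "t" (3): a world point X has camera coordinates R X + t; the wrist camera has in their place "T_tool_cam" (4x4, takes a point from camera to tool coordinates, whose origin is the TCP and whose axes are the flange's). Camera axes: x right, y down, z forward; pixel columns grow to the right and rows downward; lengths in mm; the calibration is good to about 2 mm. A picture is of the moment at which its call begins: read the wrist's pose just before it. camera_model takes no time and is no camera call.
- robot.hand_in(): hands the job in, once; it reports no verdict.
The state is a dict: "time_s": time; "joint_positions": joint angles; "joint_velocities": joint speeds; "effort": joint torques, N m; "tool_pos": TCP position; "eef_rot": TCP orientation; "force": force on the tool from outside, world axes, zero at the start; "moment": the same for the moment, N m; "gripper_width": finger opening in mm.
Only numpy, scipy, OpenCV 4.12 (cv2) and the standard library are available. Lean on these libraries where they do the work, as an engineer would, in place of code of your own. Each camera call takes 0.05 s, during which the arm holds its last target.

### The job

The wire baskets from the cleaner have drained in the drip tray. Hang all of them by their eyes on the hook of the drying stand, the largest first and then in order of size, threading each eye round the bend on to the straight part of the hook with the open side toward the hook's tip, so that each smaller basket sits inside the larger one before it. Then squeeze the green marker clip open and let it grip the back edge of the stand's upright, the edge away from the hook, to show that the load is clean; drop no basket and leave the other things where they are.

Things in the scene. Friction and masses are not known exactly. Their poses are not given: they have to be found in the camera images.
- basket_xl: largest wire-mesh basket (may be absent), 92 mm wide (y) and high (z), 32 mm deep (x), 150 g, standing on edge, handle up. Origin: middle of the underside, below the handle; z up, x toward the open side: rim at x = +14, mesh floor at x = -18 mm, straight 2.5 mm walls. A strip (3 x 12 mm) at x = y = 0 rises from its top edge to the eye
- basket_xl_eye (a point): centre of that basket's hanging eye, 116 mm above its origin: a tube along x, 18 mm long, 18 mm bore, 22 mm outside; axes as the basket
- basket_xl_grip (a point): point on that basket's neck, 152 mm above its origin: the neck, 6 mm (x) by 14 mm (y), rises from the eye to a blue head (10 x 22 x 7 mm) with its top 18 mm above this point. Pinch the neck here across y, fingers pointing down
- basket_l: second largest wire-mesh basket (may be absent), 74 mm wide (y) and high (z), 32 mm deep (x), 120 g, standing on edge, handle up. Origin: middle of the underside, below the handle; z up, x toward the open side: rim at x = +14, mesh floor at x = -18 mm, straight 2.5 mm walls. A strip (3 x 12 mm) at x = y = 0 rises from its top edge to the eye
- basket_l_eye (a point): centre of that basket's hanging eye, 107 mm above its origin: a tube along x, 18 mm long, 18 mm bore, 22 mm outside; axes as the basket
- basket_l_grip (a point): point on that basket's neck, 148 mm above its origin: the neck, 6 mm (x) by 14 mm (y), rises from the eye to a blue head (10 x 22 x 7 mm) with its top 18 mm above this point. Pinch the neck here across y, fingers pointing down
- basket_m: second smallest wire-mesh basket (may be absent), 56 mm wide (y) and high (z), 32 mm deep (x), 90 g, standing on edge, handle up. Origin: middle of the underside, below the handle; z up, x toward the open side: rim at x = +14, mesh floor at x = -18 mm, straight 2.5 mm walls. A strip (3 x 12 mm) at x = y = 0 rises from its top edge to the eye
- basket_m_eye (a point): centre of that basket's hanging eye, 98 mm above its origin: a tube along x, 18 mm long, 18 mm bore, 22 mm outside; axes as the basket
- basket_m_grip (a point): point on that basket's neck, 144 mm above its origin: the neck, 6 mm (x) by 14 mm (y), rises from the eye to a blue head (10 x 22 x 7 mm) with its top 18 mm above this point. Pinch the neck here across y, fingers pointing down
- basket_s: smallest wire-mesh basket (may be absent), 40 mm wide (y) and high (z), 32 mm deep (x), 70 g, standing on edge, handle up. Origin: middle of the underside, below the handle; z up, x toward the open side: rim at x = +14, mesh floor at x = -18 mm, straight 2.5 mm walls. A strip (3 x 12 mm) at x = y = 0 rises from its top edge to the eye
- basket_s_eye (a point): centre of that basket's hanging eye, 90 mm above its origin: a tube along x, 18 mm long, 18 mm bore, 22 mm outside; axes as the basket
- basket_s_grip (a point): point on that basket's neck, 141 mm above its origin: the neck, 6 mm (x) by 14 mm (y), rises from the eye to a blue head (10 x 22 x 7 mm) with its top 18 mm above this point. Pinch the neck here across y, fingers pointing down
- stand: drying stand, fixed. Origin on the worktop under the hook's root; z up, x along the straight part of the hook, away from the upright. Foot plate 170 x 56 x 8 mm, x from -55 to 115 mm. Upright: flat steel bar, x from -35 to +5 mm, 4 mm thick (y), top at z = 181 mm; the hook, an 8 mm round rod, starts there
- hook_root (a point): point on the rod's centre line 180 mm above the stand's origin, axes as the stand. From here the rod runs straight and level along x to x = 105 mm, where the bend starts. A fixed stop collar, 18 mm in diameter, sits on it at x = 18 to 21 mm: no eye goes further back
- hook_tip (a point): centre of the 10 mm ball at the hook's tip, in the stand's frame x = 155, y = 58, z = 186 mm; axes as the stand. The bend is a quarter circle of the centre line, radius 50 mm, round x = 105, y = 50 mm, from x = 105, y = 0 to x = 155, y = 50 mm, rising evenly by 6 mm; then 8 mm straight along +y to the tip
- upright_edge (a point): point on the free (back) vertical edge of the upright, away from the hook, 50 mm above the worktop; axes as the stand (x points into the bar, z up along the edge)
- tray: ribbed grey drip tray in which the baskets stand, fixed, 256 (x) x 178 (y) x 16 mm, floor at z = 6 mm; origin: centre of its underside
- clip: green sprung marker clip lying flat: two halves, 20 mm high, on an upright pivot, 45 g; this is the half on the +y side. Origin on the pivot at the underside; z up; jaws along +x to x = 37 mm, finger paddles along -x from x = -20 to -56 mm. The clip's middle line is turned from this body's x axis by minus half the joint value (about z)
- clip_mouth (a point): clip's body frame x = 37, y = 0, z = 10 mm: between the jaw tips when shut. Squeezed, the jaws stand 16 mm apart at their tips and 7 mm at x = 10 mm
- clip_grip (a point): clip's body frame x = -38, y = 0, z = 10 mm: between the paddles; squeeze them here across y. Outside they are 36 mm apart in front and 52 mm at the rear at rest; pressed with 9 N or more they become parallel, 27 mm apart, and meet a stop
- clip_jaw (a joint): opening of the clip: 0 = jaws shut by the spring, 0.45 rad = squeezed fully open, about 0.1 when it grips the 4 mm upright
- oil_dropper: small brown dropper bottle with a black cap, 33 mm across, 102 mm high; bystander, leave alone; origin: centre of its underside
- indicator_tape: roll of buff tape lying flat, 100 mm across, 25 mm high; bystander, leave alone; origin: centre of its underside
- cup_white: small white waisted cup, 42 mm across, 32 mm high; bystander, leave alone; origin: centre of its underside

How it is judged (in metres and radians):
On the way, in this order (a step that is already met when the one before it is completed fails the run):
1. the largest basket, if present, hangs released on the straight part of the hook (x of basket_xl_eye in the frame of hook_root between 0.02 and 0.11 m and y of basket_xl_eye in the frame of hook_root between -0.008 and 0.008 m and z of basket_xl_eye in the frame of hook_root between -0.01 and 0.001 m and angle between basket_xl's own z axis and vertical below 0.3 rad and x of hook_tip in the frame of basket_xl_eye above 0.02 m and contact force between the fingers and basket_xl below 0.1 N and linear speed of basket_xl below 0.03 m/s), for 0.2 s.
2. the second largest basket, if present, hangs released on the straight part of the hook (x of basket_l_eye in the frame of hook_root between 0.02 and 0.11 m and y of basket_l_eye in the frame of hook_root between -0.008 and 0.008 m and z of basket_l_eye in the frame of hook_root between -0.01 and 0.001 m and angle between basket_l's own z axis and vertical below 0.3 rad and x of hook_tip in the frame of basket_l_eye above 0.02 m and contact force between the fingers and basket_l below 0.1 N and linear speed of basket_l below 0.03 m/s), for 0.2 s.
3. the second smallest basket, if present, hangs released on the straight part of the hook (x of basket_m_eye in the frame of hook_root between 0.02 and 0.11 m and y of basket_m_eye in the frame of hook_root between -0.008 and 0.008 m and z of basket_m_eye in the frame of hook_root between -0.01 and 0.001 m and angle between basket_m's own z axis and vertical below 0.3 rad and x of hook_tip in the frame of basket_m_eye above 0.02 m and contact force between the fingers and basket_m below 0.1 N and linear speed of basket_m below 0.03 m/s), for 0.2 s.
4. the smallest basket, if present, hangs released on the straight part of the hook (x of basket_s_eye in the frame of hook_root between 0.02 and 0.11 m and y of basket_s_eye in the frame of hook_root between -0.008 and 0.008 m and z of basket_s_eye in the frame of hook_root between -0.01 and 0.001 m and angle between basket_s's own z axis and vertical below 0.3 rad and x of hook_tip in the frame of basket_s_eye above 0.02 m and contact force between the fingers and basket_s below 0.1 N and linear speed of basket_s below 0.03 m/s), for 0.2 s.
5. then the marker clip grips the back edge of the upright, released (x of clip_mouth in the frame of upright_edge between 0.008 and 0.036 m and y of clip_mouth in the frame of upright_edge between -0.01 and 0.01 m and z of clip_mouth in the frame of upright_edge between -0.035 and 0.13 m and value of joint clip_jaw between 0.06 and 0.3 rad and contact force between clip and stand above 0.5 N and linear speed of clip below 0.03 m/s and contact force between the fingers and clip below 0.1 N), for 0.2 s.
At the end, for the whole second after the job is handed in: all baskets hang at rest on the hook's straight part (eye 20-110 mm from its root, 8 mm sideways), open side to the tip, smaller ones nearer the tip, each inside the next larger (eyes of neighbouring sizes under 31 mm apart); the clip grips the upright's back edge, jaws 8 mm or more over it (all of step 1 and all of step 2 and all of step 3 and all of step 4 and all of step 5 and x of basket_l_eye in the frame of basket_xl_eye between 0.012 and 0.031 m and x of basket_m_eye in the frame of basket_xl_eye between 0.012 and 0.05 m and x of basket_s_eye in the frame of basket_xl_eye between 0.012 and 0.068 m and x of basket_m_eye in the frame of basket_l_eye between 0.012 and 0.031 m and x of basket_s_eye in the frame of basket_l_eye between 0.012 and 0.05 m and x of basket_s_eye in the frame of basket_m_eye between 0.012 and 0.031 m); the robot touches nothing.
It fails at once if a basket falls over or is dropped (angle between any of basket_xl, basket_l, basket_m, basket_s's own z axis and vertical above 0.9 rad).
It fails at once if a bystander is pushed away or knocked over (distance of any of oil_dropper, indicator_tape, cup_white from where it was at the start of the episode above 0.03 m).
Of basket_xl, basket_l, basket_m, basket_s only 3 to 4 are there at a start; the rules pass over those that are not, and their reading is None.
At some moment in a run one of clip may be knocked a few centimetres aside while the robot is not near it.
It also fails if it takes over 210 s, if anything falls off the work surface, if the arm or the gripper's body presses on something with over 40 N, if the wrist force passes 120 N, or if a joint passes its speed limit or range.

## Working session

There is one attempt and no reset: what is moved stays moved. The work goes in short steps, Python scripts to look and compute and a tool call to move; the robot and the scene stay as the last step left them, time stands still between calls to the robot, and variables do not carry over. Pictures are saved under pics/ and viewed, and the job is handed in when it is done.

Besides the shell and the picture viewer there is one more tool, called after "Request:" as name(argument=value, ...) on one line, values as JSON. arm_command: Moves the arm, as the interface text tells. Its arguments: {"type":"object","properties":{"deltas":{"type":"array","items":{"type":"array"}},"squeeze":{"type":"number"}},"required":["deltas"]}

```bash
ls; mkdir -p pics; cat > h.py <<'E'
import numpy as np, cv2
from rig import robot
def snap(name,fn):
    s=robot.sense(); im,d=robot.get_image(name)
    cv2.imwrite('pics/'+fn+'.png',cv2.cvtColor(im,cv2.COLOR_RGB2BGR)); np.savez('pics/'+fn+'.npz',im=im,d=d,tp=s['tool_pos'],q=s['eef_rot'])
    return im,d,s
E
python3 - <<'E'
from h import *
s=robot.sense(); print(s)
for n in ['scene','top','wrist']:
    snap(n,n+'0'); print(n,robot.camera_model(n))
E
```

```text
pics
{'time_s': 0.0, 'joint_positions': array([-1.53829296e+00,  1.81525008e-01,  1.60803555e+00,  2.35990124e-05,
        1.35382668e+00, -2.06267565e-01]), 'joint_velocities': array([ 0.00075232, -0.00094609, -0.00209772, -0.00029715, -0.00081581,
        0.00038607]), 'effort': array([-8.14887767e-05, -4.44873190e+01, -3.51338518e+01, -2.49182658e-04,
        9.08840244e-03,  1.66622156e-07]), 'tool_pos': array([ 136.01484165, -558.03958255,  200.87992332]), 'eef_rot': array([ 9.92881920e-01,  1.19099489e-01,  8.93376768e-05, -8.92907683e-04]), 'force': array([ 0.50946617, -0.47492426,  0.37134571]), 'moment': array([ 0.02784898, -0.05016517,  0.02053108]), 'gripper_width': 85.43712534614407}
scene {'camera_matrix': array([[442.18459422,   0.        , 281.09138409],
       [  0.        , 442.18459422, 210.85104929],
       [  0.        ,   0.        ,   1.        ]]), 'distortion': array([-0.01120503,  0.        ,  0.        ,  0.        ,  0.        ]), 'R': array([[ 0.92759354, -0.37356953, -0.00400392],
       [-0.24561   , -0.60171727, -0.76000793],
       [ 0.28150658,  0.705
[... 479 characters left out ...]
8, -0.99710527]]), 't': array([ 143.92219596,  609.76160246, 1136.85721227])}
wrist {'camera_matrix': array([[302.44175667,   0.        , 274.5582622 ],
       [  0.        , 302.44175667, 209.20860744],
       [  0.        ,   0.        ,   1.        ]]), 'distortion': array([-0.04109984,  0.        ,  0.        ,  0.        ,  0.        ]), 'T_tool_cam': array([[-9.81321015e-05, -9.59230917e-01, -2.82623491e-01,
         7.15040038e+01],
       [ 9.99999990e-01, -6.62589745e-05, -1.22333935e-04,
         9.61467878e-01],
       [ 9.86201496e-05, -2.82623500e-01,  9.59230915e-01,
        -1.71543559e+02],
       [ 0.00000000e+00,  0.00000000e+00,  0.00000000e+00,
         1.00000000e+00]])}
```

View pics/scene0.png

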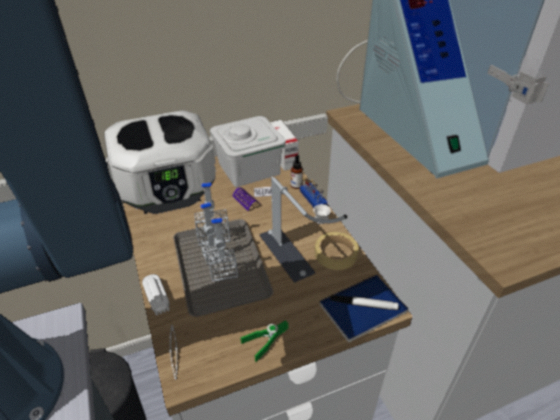

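View pics/top0.png

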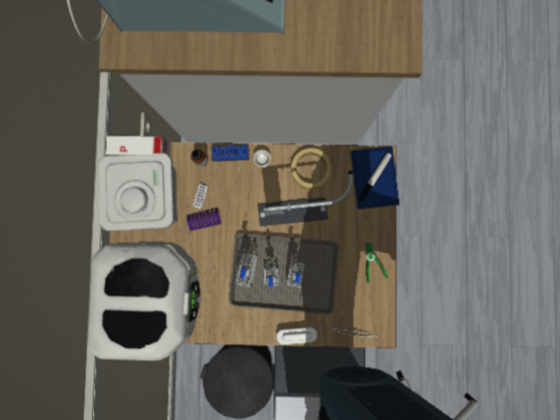

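View pics/wrist0.png

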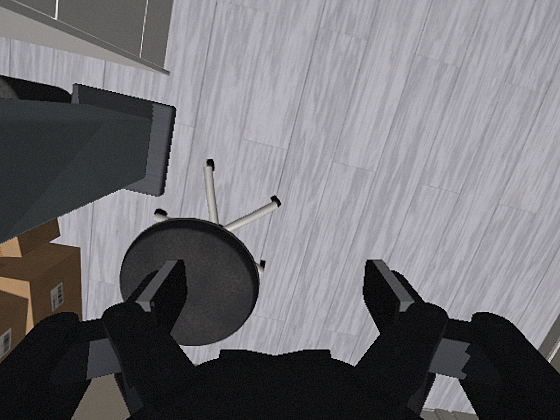

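```bash
python3 - <<'E'
import cv2
a=cv2.imread('pics/top0.png')[130:360,180:410]; cv2.imwrite('pics/top0z.png',cv2.resize(a,None,fx=2.6,fy=2.6,interpolation=cv2.INTER_CUBIC))
a=cv2.imread('pics/scene0.png')[150:370,130:380]; cv2.imwrite('pics/scene0z.png',cv2.resize(a,None,fx=2.7,fy=2.7,interpolation=cv2.INTER_CUBIC))
E
```

```text
(no output)
```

View pics/top0z.png

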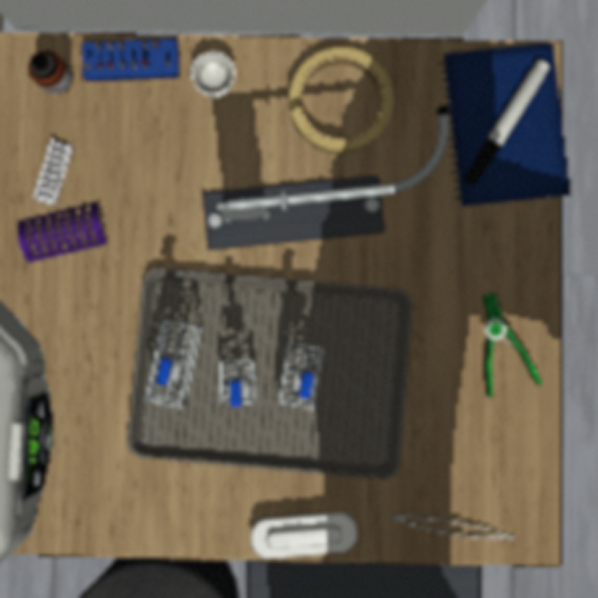

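View pics/scene0z.png

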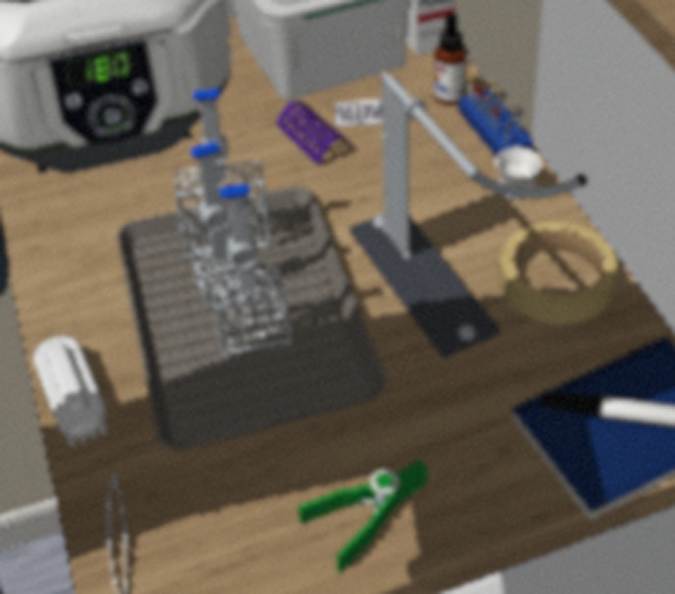

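```bash
cat >> h.py <<'E'
from scipy.spatial.transform import Rotation as Ro
def cam(name,fn=None,tp=None,q=None):
    m=robot.camera_model(name); K=m['camera_matrix'];D=m['distortion']
    if name=='wrist':
        T=np.eye(4);T[:3,:3]=Ro.from_quat(q).as_matrix();T[:3,3]=tp
        C=np.linalg.inv(T@m['T_tool_cam']); return K,D,C[:3,:3],C[:3,3]
    return K,D,m['R'],m['t']
class V:
    def __init__(s,name,fn):
        z=np.load('pics/'+fn+'.npz'); s.im=z['im'];s.d=z['d'];s.K,s.D,s.R,s.t=cam(name,fn,z['tp'],z['q'])
        s.C=-s.R.T@s.t
    def ray(s,uv):
        p=cv2.undistortPoints(np.array(uv,float).reshape(-1,1,2),s.K,s.D).reshape(-1,2)
        v=np.c_[p,np.ones(len(p))]@s.R; return s.C,v
    def plane(s,uv,z):
        C,v=s.ray(uv); return C+v*((z-C[2])/v[:,2])[:,None]
    def depth(s,uv):
        C,v=s.ray(uv); uv=np.array(uv).reshape(-1,2)
        return C+v*np.array([s.d[int(round(b)),int(round(a))] for a,b in uv])[:,None]
    def proj(s,X):
        return cv2.projectPoints(np.array(X,float).reshape(-1,1,3),cv2.Rodrigues(s.R)[0],s.t,s.K,s.D)[0].reshape(-1,2)
    def blobs(s,lo,hi,mn=8):
        h=cv2.cvtColor(s.im,cv2.COLOR_RGB2HSV); m=cv2.inRange(h,lo,hi)
        n,l,st,c=cv2.connectedComponentsWithStats(m); return [(c[i],st[i],l==i) for i in range(1,n) if st[i][4]>=mn]
def tri(va,ua,vb,ub):
    A=[];b=[]
    for v,u in((va,ua),(vb,ub)):
        C,r=v.ray(u);r=r[0]/np.linalg.norm(r[0]);P=np.eye(3)-np.outer(r,r);A.append(P);b.append(P@C)
    X=np.linalg.lstsq(np.vstack(A),np.hstack(b),rcond=None)[0]
    return X,[np.linalg.norm(v.proj(X)[0]-u) for v,u in((va,ua),(vb,ub))]
BLUE=((105,150,90),(130,255,255))
E
python3 - <<'E'
from h import *
T=V('top','top0');S=V('scene','scene0')
for n,v in(('top',T),('scene',S)):
    for c,st,m in v.blobs(*BLUE,mn=5): print(n,c,st,v.depth([c])[0].round(1),v.plane([c],175)[0].round(1))
    for c,st,m in v.blobs((50,120,60),(80,255,255)): print(n,'green',c,st,v.depth([c])[0].round(1))
z=lambda x,y:(180+x/2.6,130+y/2.6)
print(T.plane([z(218,208),z(395,188),z(447,110),z(284,199)],180).round(1))
print(T.depth([z(218,208),z(395,188),z(447,110),z(284,199)]).round(1))
print(T.plane([z(133,455),z(397,475),z(150,268),z(408,290)],16).round(1))
E
```

```text
top [230.3423913 152.7826087] [212 145  36  15 368] [739.6 280.1  19.8] [710.3 261.1 175. ]
top [242.56756757 272.43243243] [240 268   6  10  37] [456.3 228.9 173. ] [456.4 228.8 175. ]
top [297.19444444 277.58333333] [295 273   5  10  36] [447.2 113.6 166. ] [447.9 113.9 175. ]
top [270.16129032 280.83870968] [269 276   4  10  31] [439.2 170.8 164.4] [440.  170.4 175. ]
top green [370.   247.75] [368 244   5   8  20] [511.8 -66.3  14.4]
top green [370. 256.] [369 255   3   3   9] [492.  -64.9  22.9]
top green [381.51020408 266.95918367] [375 257  13  21  49] [466.1 -93.1  20.9]
top green [367.63157895 271.44736842] [367 262   3  20  38] [454.3 -60.8  14.6]
top green [192.37037037 298.72222222] [191 291   4  17  54] [396.3 338.3 147. ]
scene [433.51992469  41.24286163] [ 401    0   64   82 3187] [1104.9  370.5  339.9] [1425.   741.9  175. ]
scene [4.27500000e+02 3.33333333e-01] [426   0   4   2   6] [1113.5  435.1  420.5] [1716.2 1176.   175. ]
scene [206.24137931 184.55172414] [202 183   9   4  29] [456.4 226.4 170.9] [455.5 221.  175. ]
scene [312.15    196.74375] [301 187  25  19 
[... 753 characters left out ...]
 646.7 -111.    12.8] [ 575.1 -205.2  175. ]
scene green [453.78787879 142.72727273] [451 139   6   9  33] [1085.6  193.2  146.3]
scene green [169.20952381 174.75238095] [162 169  16  12 105] [393.9 342.8 136. ]
scene green [272.52813853 338.21212121] [255 321  33  40 231] [486.  -83.4  15.8]
scene green [272.11764706 327.41176471] [270 326   5   4  17] [492.9 -63.7  20.5]
scene green [253.16 335.36] [241 330  27  13 150] [454.2 -63.6  15.6]
[[588.4 186.5 180. ]
 [607.1  43.2 180. ]
 [671.6   1.5 180. ]
 [596.6 133.1 180. ]]
[[599.9 194.7  10.5]
 [606.8  43.6 183.7]
 [670.3   2.7 188.6]
 [595.9 133.1 189.8]]
[[367.5 268.9  16. ]
 [354.   23.1  16. ]
 [541.7 257.4  16. ]
 [525.5  14.5  16. ]]
```

Request:
arm_command(deltas=[[[0.02,0.03,0.03],6,0.085],[[0.04,0.07,0.06],12,0.085],[[0.06,0.12,0.09],18,0.085],[[0.08,0.17,0.12],24,0.085],[[0.1,0.22,0.15],30,0.085],[[0.12,0.27,0.16],36,0.085],[[0.14,0.32,0.16],42,0.085],[[0.16,0.37,0.16],48,0.085],[[0.18,0.42,0.16],54,0.085],[[0.2,0.47,0.16],60,0.085],[[0.22,0.52,0.16],66,0.085],[[0.24,0.56,0.16],72,0.085]])

```text
time_s: 1.65
tool_pos: [376.2, 3.9, 361.2]
eef_rot: [0.732, 0.682, -0.0, -0.0]
force: [0.7, -0.4, -0.2]
gripper_width: 84.7
```

Request:
arm_command(deltas=[[[0.02,0.04,0],2,0.06],[[0.04,0.08,0],2,0.06],[[0.06,0.12,0],2,0.06],[[0.06,0.15,0],2,0.06],[[0.06,0.17,0],2,0.06],[[0.06,0.17,0],2,0.06]])

```text
time_s: 2.4
tool_pos: [435.8, 174.8, 360.8]
eef_rot: [0.719, 0.695, -0.001, -0.001]
force: [-0.5, 1.1, 0.2]
gripper_width: 60.0
```

```bash
python3 - <<'E'
from h import *
im,d,s=snap('wrist','w1'); print(s['time_s'],s['tool_pos'],s['eef_rot'],s['joint_positions'])
E
```

```text
2.4 [435.80955934 174.82673854 360.76095295] [ 7.18824095e-01  6.95191609e-01 -5.05586975e-04 -5.39749970e-04] [ 1.27723460e-01 -1.49265240e-01  1.62747668e+00  2.61748012e-04
  1.66483719e+00  1.61170797e-01]
```

View pics/w1.png

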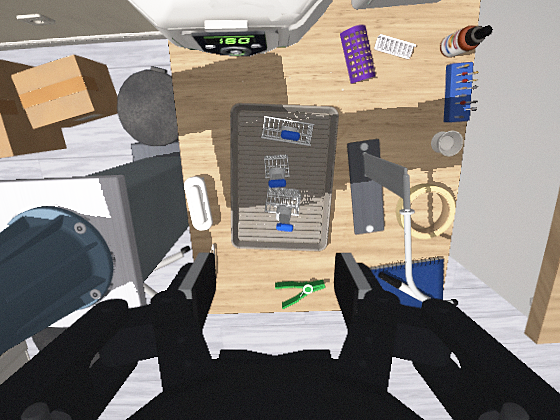

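```bash
python3 - <<'E'
import cv2
a=cv2.imread('pics/w1.png')[95:255,225:345]; cv2.imwrite('pics/w1z.png',cv2.resize(a,None,fx=3.7,fy=3.7,interpolation=cv2.INTER_CUBIC))
E
```

```text
(no output)
```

View pics/w1z.png

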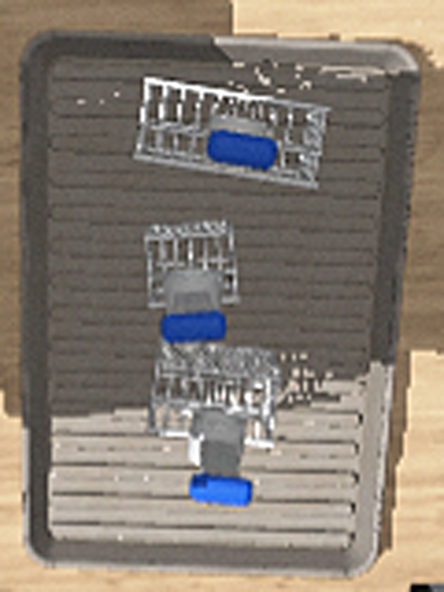

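Request:
arm_command(deltas=[[[0.0,-0.04,-0.01],0,0.06],[[0.01,-0.08,-0.03],0,0.06],[[0.015,-0.115,-0.05],0,0.06],[[0.015,-0.115,-0.05],0,0.06],[[0.015,-0.115,-0.05],0,0.06]])

```text
time_s: 3.08
tool_pos: [451.0, 58.6, 311.4]
eef_rot: [0.72, 0.694, -0.0, -0.0]
force: [0.4, -0.2, 1.1]
gripper_width: 60.1
```

```bash
python3 - <<'E'
from h import *
im,d,s=snap('wrist','w2'); print(s['time_s'],s['tool_pos'],s['eef_rot'])
a=cv2.cvtColor(im,cv2.COLOR_RGB2BGR)[0:200,195:365]; cv2.imwrite('pics/w2z.png',cv2.resize(a,None,fx=3,fy=3,interpolation=cv2.INTER_CUBIC))
A=V('wrist','w1');B=V('wrist','w2');S=V('scene','scene0');T=V('top','top0')
for v in(A,B):
    for c,st,m in v.blobs((105,150,60),(130,255,255),mn=30): print(c,st,v.depth([c])[0].round(1))
E
```

```text
3.075 [451.00994651  58.60754933 311.37426678] [ 7.19697929e-01  6.94287256e-01 -2.54956494e-04 -1.77986308e-04]
[456.94821732  92.17317487] [ 444   62   29   60 1178] [733.2 282.   20.9]
[289.90604027 134.94630872] [281 130  19  11 149] [455.1 228.8 171.2]
[277.025      182.98333333] [268 179  18   9 120] [438.4 171.3 165.6]
[284.11818182 226.83636364] [276 223  17   8 110] [445.7 114.1 166.8]
[429.01362683 277.79559748] [412 259  31  40 954] [729.6 -57.8  10. ]
[397.14373089 285.48470948] [372 265  50  43 654] [660.6 -62.2  26.3]
[473.72        19.09333333] [460   0  32  40 975] [734.9 258.4  19.7]
[272.70895522   9.91791045] [261   3  24  15 268] [455.2 227.4 171.2]
[257.68396226  78.26886792] [247  73  22  12 212] [438.3 169.9 165.5]
[268.05978261 137.21195652] [258 132  21  11 184] [446.2 113.2 168. ]
[449.06214689 218.09039548] [435 208  24  23 354] [738.1 -35.5  10.7]
[428.41734861 234.19067103] [ 390  214   69   51 1222] [706.7 -63.3   9.6]
[396.29455446 253.29108911] [ 371  219   76   58 2020] [653.9 -95.7  11. ]
```

View pics/w2z.png

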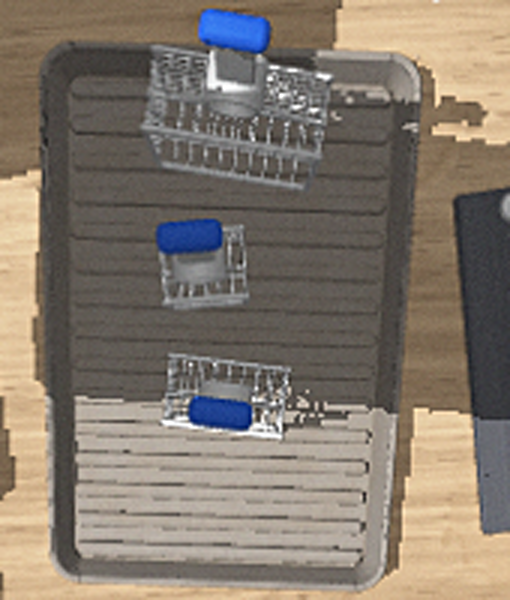

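```bash
cat >> h.py <<'E'
def cloud(v):
    h,w=v.d.shape; uu,vv=np.meshgrid(np.arange(w),np.arange(h)); uv=np.c_[uu.ravel(),vv.ravel()].astype(float)
    C,r=v.ray(uv); return (C+r*v.d.reshape(-1,1)).reshape(h,w,3)
E
python3 - <<'E'
from h import *
heads=dict(A=(455,228),B=(438.3,170.5),C=(446,113.6))
for fn in('w1','w2'):
    v=V('wrist',fn);P=cloud(v)
    for n,(x,y) in heads.items():
        m=(abs(P[...,0]-x)<60)&(abs(P[...,1]-y)<28)&(P[...,2]>12)&(P[...,2]<115)&(v.d>0)
        q=P[m]
        # top-frame edge
        print(fn,n,len(q),'zmax',np.percentile(q[:,2],[50,90,98,99.5]).round(1))
        zt=np.percentile(q[:,2],95); top=q[q[:,2]>zt-8]
        (cx,cy),(w,h),a=cv2.minAreaRect(top[:,:2].astype(np.float32)); print('   top rect',round(cx,1),round(cy,1),round(w,1),round(h,1),round(a,1), len(top))
        H,_,_=np.histogram2d(q[:,1]-y,q[:,2],bins=[np.arange(-28,29,7),np.arange(10,116,15)]); print(H.astype(int))
E
```

```text
w1 A 451 zmax [ 78.5  80.7 105.2 114.2]
   top rect 455.7 230.6 32.4 73.5 79.1 341
[[ 0  0  0  0  0  0  0]
 [ 2  3  3  4 38  0  0]
 [ 0  3  4  4 66  0  0]
 [ 2  4  7  6 56  0  3]
 [ 3  4  4  9 47  5  4]
 [ 0  2  5  4 58  0  4]
 [ 1  2  2  1 67  0  0]
 [ 0  0  1  1 22  0  0]]
w1 B 329 zmax [ 45.3 104.9 110.  112.6]
   top rect 438.0 171.9 19.8 14.3 2.5 97
[[ 0  0  0  0  0  0  0]
 [ 0  0  4  0  0  0  0]
 [ 5 10 17  0  0  1  0]
 [ 1  5 12  0  0  7 16]
 [ 3  9 19  0  1 15 55]
 [ 3  7 20  0  0 22 16]
 [21 23 37  0  0  0  0]
 [ 0  0  0  0  0  0  0]]
w1 C 563 zmax [ 60.2 110.3 113.7 114.6]
   top rect 445.7 113.0 17.6 21.1 84.3 96
[[ 0  0  0  0  0  0  0]
 [ 2  3  6 17  0  0  0]
 [ 3  5  9 30  0  0  6]
 [ 4  3  7 26  1  0 21]
 [ 1  5  8 44  3 29 67]
 [14 17 19 34  0  8  9]
 [30 41 45 46  0  0  0]
 [ 0  0  0  0  0  0  0]]
w2 A 1071 zmax [ 78.   85.6 112.3 113.9]
   top rect 455.1 228.0 17.7 22.4 79.0 94
[[  0   0   0   0   0   0   0]
 [  3   6   6   7  70   0   0]
 [  3   2   1   3 124   0  29]
 [  6  10  11  10 124  10  53]
 [  8   5   9  12  75   6  10]
 [ 17  35  33  27 109   0   2]
 [  2  20  30  24  50   0   0]
 [  6  21  18  27  47   0   0]]
w2 B 343 zmax [ 45.5 105.4 110.  113.9]
   top rect 438.4 166.8 20.4 10.1 3.9 115
[[ 0  0  0  0  0  0  0]
 [ 1  1  6  0  0  0  0]
 [ 3  6 82  0  1 18 31]
 [ 4 11 14  0  0 14 72]
 [ 3 11 10  0  0  7  3]
 [ 4  6  5  0  0  1  0]
 [ 3 11 15  0  0  0  0]
 [ 0  0  0  0  0  0  0]]
w2 C 455 zmax [ 60.9 112.6 114.2 114.6]
   top rect 446.0 112.7 18.0 20.7 81.4 92
[[ 0  0  0  0  0  0  0]
 [ 1  3  2 37  0  0  0]
 [ 5  3 10 45  0  0  3]
 [ 5  5 10 28  0  0  1]
 [ 3  5 13 35  0  2 73]
 [ 6  7  8 48  0  3 21]
 [ 1  3  7 61  0  0  0]
 [ 0  0  0  1  0  0  0]]
```

```bash
python3 - <<'E'
from h import *
heads=dict(L=(455,228,80),S=(438.3,170.5,46),M=(446,113.6,62))
pix=dict(L=((289.9,134.9),(272.7,9.9)),S=((277.0,183),(257.7,78.3)),M=((284.1,226.8),(268.1,137.2)))
A=V('wrist','w1');B=V('wrist','w2')
for n,(x,y,zt) in heads.items():
    print(n,'tri',tri(A,pix[n][0],B,pix[n][1]))
    for fn,v in(('w1',A),('w2',B)):
        P=cloud(v)
        m=(abs(P[...,0]-x)<60)&(abs(P[...,1]-y)<28)&(abs(P[...,2]-zt)<6)&(v.d>0)
        q=P[m]; 
        (cx,cy),(w,h),a=cv2.minAreaRect(q[:,:2].astype(np.float32)); print('   top rect',round(cx,1),round(cy,1),round(w,1),round(h,1),round(a,1), len(q))
        for c,st,mm in v.blobs((105,150,60),(130,255,255),mn=60):
            X=P[mm]
            if abs(np.median(X[:,0])-x)<12 and abs(np.median(X[:,1])-y)<12:
                Z=v.plane(np.argwhere(mm)[:,::-1],zt+92 if n=='L' else zt+119 if n=='S' else zt+106)
                (cx,cy),(w,h),a=cv2.minAreaRect(Z[:,:2].astype(np.float32)); print('   head',round(cx,1),round(cy,1),round(w,1),round(h,1),round(a,1),'z',np.median(X[:,2]))
P=cloud(V('top','top0'));
E
```

```text
L tri (array([455.26056465, 228.64408412, 167.46219683]), [np.float64(0.01905259024422906), np.float64(0.024233660741863155)])
   top rect 455.7 230.6 32.4 73.5 79.1 327
   head 455.1 228.7 9.3 21.6 78.9 z 170.64700491838437
   top rect 456.2 230.1 32.7 73.9 79.0 536
   head 455.2 227.2 9.7 21.2 77.7 z 170.59214236623376
S tri (array([438.23780377, 170.3739324 , 161.3242684 ]), [np.float64(0.06979971966290277), np.float64(0.08793434504932149)])
   top rect 437.6 172.4 39.4 32.1 3.9 109
   head 437.9 171.1 21.1 9.0 2.6 z 163.52860049046566
   top rect 438.2 172.5 39.5 31.5 2.1 132
   head 438.1 169.8 20.8 9.4 2.0 z 163.9037440216814
M tri (array([445.91245091, 112.92255189, 163.3347038 ]), [np.float64(0.16057137975506997), np.float64(0.20142214492178043)])
   top rect 446.3 114.6 32.1 54.5 81.0 187
   head 445.5 115.0 9.5 20.5 88.1 z 166.64726465746364
   top rect 446.3 114.8 32.3 56.6 81.0 253
   head 446.2 113.1 9.1 20.8 81.0 z 166.56625272696792
```

Request:
arm_command(deltas=[[[0.04,-0.01,0.02],0,0.06],[[0.08,-0.02,0.02],0,0.06],[[0.12,-0.02,0.02],0,0.06],[[0.12,-0.02,0.02],0,0.06],[[0.12,-0.02,0.02],0,0.06],[[0.12,-0.02,0.02],0,0.06]])

```text
time_s: 3.88
tool_pos: [570.5, 39.6, 332.4]
eef_rot: [0.719, 0.695, 0.0, 0.0]
force: [1.3, -0.3, -0.1]
gripper_width: 60.0
```

```bash
python3 - <<'E'
from h import *
im,d,s=snap('wrist','w3'); print(s['time_s'],s['tool_pos'],s['eef_rot'])
E
```

```text
3.875 [570.4519027   39.62765487 332.44218715] [7.19015357e-01 6.94994009e-01 1.94799848e-04 4.54715839e-04]
```

Request:
arm_command(deltas=[[[0.03,0,0],0,0.06],[[0.06,0,0],0,0.06],[[0.09,0,0],0,0.06],[[0.09,0,0],0,0.06],[[0.09,0,0],0,0.06],[[0.09,0,0],0,0.06]])

```text
time_s: 4.68
tool_pos: [659.8, 39.7, 333.2]
eef_rot: [0.719, 0.695, 0.0, 0.001]
force: [0.1, 0.2, 0.0]
gripper_width: 60.0
```

```bash
python3 - <<'E'
from h import *
im,d,s=snap('wrist','w4'); print(s['time_s'],s['tool_pos'],s['eef_rot'])
E
```

```text
4.675 [659.78875896  39.67127952 333.1582367 ] [7.19034127e-01 6.94974204e-01 4.66321442e-04 7.49966736e-04]
```

View pics/w3.png

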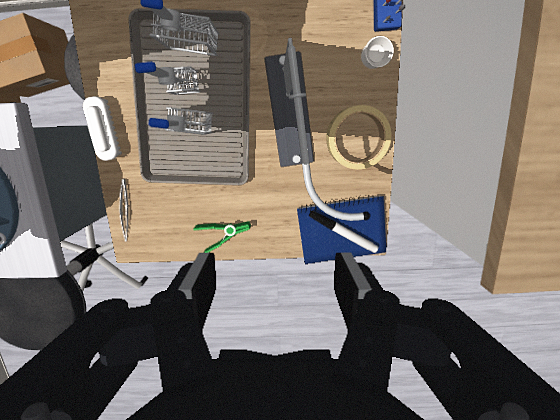

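View pics/w4.png

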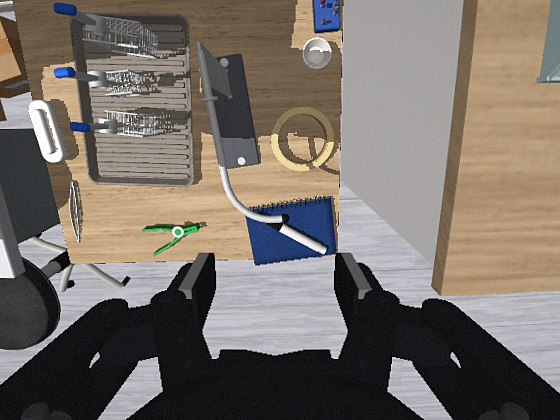

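```bash
python3 - <<'E'
from h import *
from scipy.optimize import least_squares
for fn in('w1','w3','w4'):
    v=V('wrist',fn);P=cloud(v);X=P[(v.d>0)&(v.d<700)]
    m=(X[:,2]>170)&(X[:,2]<200)&(X[:,0]>570)&(X[:,0]<700)&(X[:,1]<210)&(X[:,1]>-20)
    q=X[m]; st=q[(q[:,1]>52)&(q[:,1]<122)]
    vx,vy,x0,y0=cv2.fitLine(st[:,:2].astype(np.float32),cv2.DIST_HUBER,0,.01,.01).ravel()
    if vy>0: vx,vy=-vx,-vy
    ang=np.degrees(np.arctan2(vy,vx))
    a=np.array([vx,vy]);n=np.array([-vy,vx])
    s=(q[:,:2]-[x0,y0])@a;t=(q[:,:2]-[x0,y0])@n
    print(fn,len(q),'ang',ang,'line',x0,y0,'z straight',np.percentile(st[:,2],[50,90,98]).round(1))
    print(' s range',s.min(),s.max(),'max t',t.max(), 'upright back point',(np.array([x0,y0])+a*s.min()).round(1))
    tip=q[t>t.max()-9]; print(' tip',tip.mean(0).round(1),'zmax',tip[:,2].max().round(1), 'tmax pt', q[t.argmax()].round(1))
    e=np.array([x0,y0])+a*s.min(); root=e+35*a; print(' root',root, 'pred tip',root+155*a+58*n)
    c=q[(abs(t)>6.5)&(s>s.min()+40)&(s<s.min()+70)]; 
    if len(c): print(' collar',c.mean(0).round(1),(((c[:,:2]-[x0,y0])@a).mean()-s.min()-35).round(1))
    print(' wall pts', [ (z, np.percentile(X[(abs(X[:,1])<60)&(abs(X[:,2]-z)<10)&(X[:,0]>700)][:,0],[1,50]).round(0) if ((abs(X[:,1])<60)&(abs(X[:,2]-z)<10)&(X[:,0]>700)).any() else None) for z in range(20,420,40)])
E
```

```text
w1 1052 ang -82.917854 line 600.2294 87.676155 z straight [182.6 183.8 184.6]
 s range -101.16447905662802 91.78419024670856 max t 63.60172209060353 upright back point [587.8 188.1]
 tip [668.9   8.7 188.4] zmax 192.0 tmax pt [674.3   7.5 185.8]
 root [592.07181061 153.33582877] pred tip [668.73957337   6.66935872]
 collar [596.5 134.7 181.3] 19.0
 wall pts [(20, array([701., 732.])), (60, array([928., 931.])), (100, None), (140, None), (180, None), (220, None), (260, None), (300, None), (340, None), (380, None)]
w3 1714 ang -83.43733 line 601.3345 88.03659 z straight [182.7 183.9 184.5]
 s range -100.2876297978744 93.9333855931151 max t 63.41084704351896 upright back point [589.9 187.7]
 tip [669.5   7.  189.3] zmax 192.1 tmax pt [674.5   7.1 188. ]
 root [593.87276481 152.89642353] pred tip [669.20763228   5.54087038]
 collar [595.6 134.  182.2] 19.0
 wall pts [(20, array([701., 730.])), (60, array([929., 961.])), (100, None), (140, None), (180, None), (220, None), (260, None), (300, None), (340, None), (380, None)]
w4 1710 ang -82.845634 line 602.16925 87.78599 z straight [182.6 183.8 184.6]
 s range -101.44603237238813 93.41429387479342 max t 61.11963369318728 upright back point [589.5 188.4]
 tip [669.3   7.1 189.1] zmax 191.7 tmax pt [673.7   8.4 186.4]
 root [593.89386705 153.7146849 ] pred tip [670.74644426   7.14497703]
 collar [597.7 133.6 182.1] 20.4
 wall pts [(20, array([701., 727.])), (60, array([ 930., 1007.])), (100, None), (140, None), (180, None), (220, None), (260, None), (300, None), (340, None), (380, array([700., 702.]))]
```

```bash
python3 - <<'E'
from h import *
v=V('wrist','w3')
for p in [(405,150),(430,150),(460,150),(490,150),(505,150),(530,150),(420,220),(470,270)]: print(p,v.depth([p])[0].round(0))
v=V('top','top0')
for p in [(230,135),(230,100),(230,78),(230,70),(330,135),(330,90),(330,70),(140,200),(140,300),(140,260),(230,220),(205,215)]: print(p,v.depth([p])[0].round(0))
E
```

```text
(405, 150) [ 949.   17. -377.]
(430, 150) [ 949.   30. -233.]
(460, 150) [ 950.   42. -112.]
(490, 150) [949.  51. -22.]
(505, 150) [931.  57.  38.]
(530, 150) [946.  60.  68.]
(420, 220) [ 950. -155. -249.]
(470, 270) [1527. -634. -832.]
(230, 135) [ 953.  375. -725.]
(230, 100) [ 951.  317. -237.]
(230, 78) [949. 293. -36.]
(230, 70) [931. 280.  70.]
(330, 135) [ 952.  -29. -693.]
(330, 90) [ 951.   22. -129.]
(330, 70) [935.  40.  67.]
(140, 200) [609. 464. 134.]
(140, 300) [398. 436. 197.]
(140, 260) [479. 441. 193.]
(230, 220) [574. 278.   6.]
(205, 215) [585. 338.  19.]
```

Request:
arm_command(deltas=[[[-0.04,0.03,0],-2,0.05],[[-0.08,0.07,0],-4,0.05],[[-0.12,0.11,0],-6,0.05],[[-0.16,0.15,0],-8,0.05],[[-0.19,0.18,0],-9,0.05],[[-0.2045,0.1887,0],-9,0.05],[[-0.2045,0.1887,-0.03],-9,0.05],[[-0.2045,0.1887,-0.06],-9,0.05],[[-0.2045,0.1887,-0.1],-9,0.05],[[-0.2045,0.1887,-0.13],-9,0.05],[[-0.2045,0.1887,-0.13],-9,0.05],[[-0.2045,0.1887,-0.13],-9,0.05]])

```text
time_s: 6.22
tool_pos: [456.4, 228.1, 204.7]
eef_rot: [0.771, 0.636, 0.001, 0.001]
force: [-0.1, -0.6, 0.0]
gripper_width: 49.7
```

```bash
python3 - <<'E'
from h import *
im,d,s=snap('wrist','w5'); print(s['time_s'],s['tool_pos'],s['eef_rot'])
E
```

```text
6.225 [456.36585184 228.14457252 204.68190451] [0.77147571 0.63625598 0.00128622 0.00137962]
```

View pics/w5.png

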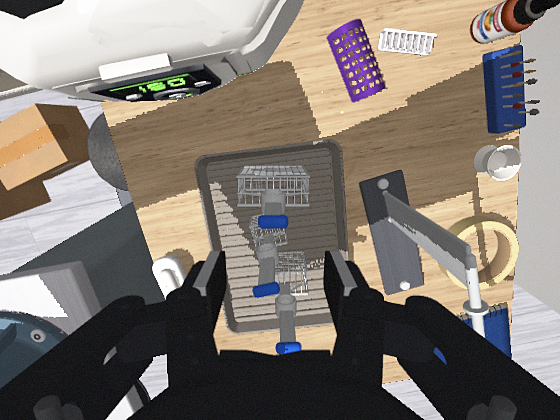

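Request:
arm_command(deltas=[[[-0.001,0,-0.02],0,0.05],[[-0.001,0,-0.04],0,0.05],[[-0.001,0,-0.06],0,0.05],[[-0.001,0,-0.07],0,0.05],[[-0.001,0,-0.07],0,0.05],[[-0.001,0,-0.07],0,0.05]])

```text
time_s: 7.02
tool_pos: [456.5, 228.5, 136.3]
eef_rot: [0.771, 0.636, 0.003, 0.002]
force: [1.2, -0.3, 0.1]
gripper_width: 49.9
```

Request:
arm_command(deltas=[[[0,0,0],0,0.03],[[0,0,0],0,0.02],[[0,0,0],0,0.008],[[0,0,0],0,0.008],[[0,0,0],0,0.008],[[0,0,0],0,0.008],[[0,0,0],0,0.008]], squeeze=50)

```text
time_s: 7.9
tool_pos: [457.1, 228.8, 137.4]
eef_rot: [0.771, 0.636, 0.003, 0.002]
force: [-1.6, 0.9, 5.4]
gripper_width: 19.6
```

Request:
arm_command(deltas=[[[0,0,0],0,0.008],[[0,0,0],0,0.008],[[0,0,0],0,0.008]])

```text
time_s: 8.28
tool_pos: [457.2, 228.8, 137.5]
eef_rot: [0.771, 0.636, 0.003, 0.002]
force: [-0.6, 0.5, 1.8]
gripper_width: 19.5
```

```bash
python3 - <<'E'
from h import *
im,d,s=snap('wrist','w6'); print(s['time_s'],s['tool_pos'],s['gripper_width'],s['force'])
a=cv2.cvtColor(im,cv2.COLOR_RGB2BGR)[180:420,150:410]; cv2.imwrite('pics/w6z.png',cv2.resize(a,None,fx=2.4,fy=2.4))
im,d,s=snap('scene','s1')
a=cv2.cvtColor(im,cv2.COLOR_RGB2BGR)[110:270,130:290]; cv2.imwrite('pics/s1z.png',cv2.resize(a,None,fx=3.5,fy=3.5))
E
```

```text
8.275 [457.19313763 228.7890045  137.52437026] 19.460816418334826 [-0.64711358  0.4511139   1.77466673]
```

View pics/w6z.png

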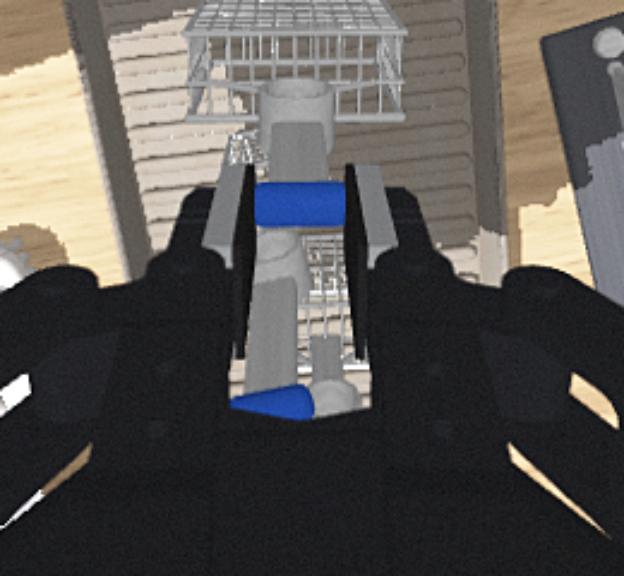

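View pics/s1z.png

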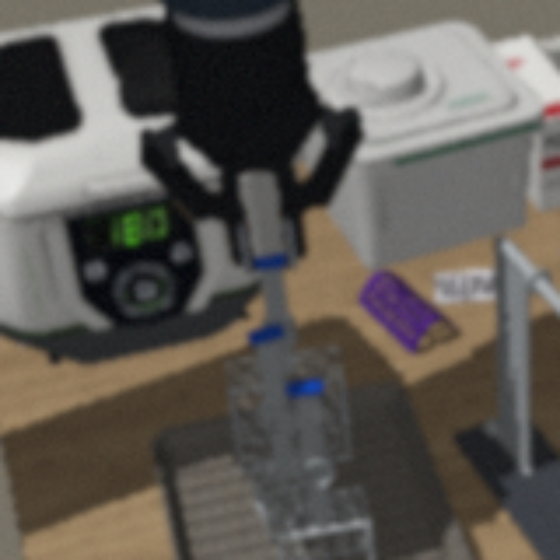

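```bash
python3 - <<'E'
from h import *
v=V('wrist','w6'); z=np.load('pics/w6.npz'); R=Ro.from_quat(z['q']).as_matrix()
for x in (11,-11):
  for y in (9.75,):
    for zz in (0,-10,-20,-30): print(x,y,zz,((v.proj(z['tp']+R@[x,y,zz])[0]-[150,180])*2.4).round(0))
for zz in (124,140,154,165,172): print(zz,((v.proj([455.3,228.4,zz])[0]-[150,180])*2.4).round(0))
c=v.blobs((105,150,60),(130,255,255),mn=60)
P=cloud(v)
for a,b,m in c: print(a,b,np.median(P[m],0))
for p in [(230,175),(230,240),(375,175),(385,240),(205,240)]: print(p,v.depth([(p[0]/2.4+150,p[1]/2.4+180)])[0])
E
```

```text
11 9.75 0 [338. 106.]
11 9.75 -10 [340. 120.]
11 9.75 -20 [342. 135.]
11 9.75 -30 [345. 153.]
-11 9.75 0 [336. 186.]
-11 9.75 -10 [338. 204.]
-11 9.75 -20 [341. 224.]
-11 9.75 -30 [343. 246.]
124 [292. 130.]
140 [292. 153.]
154 [292. 177.]
165 [292. 198.]
172 [292. 213.]
[542.96028475  86.32146871] [ 526   35   34  102 2669] [725.43563014 283.72239024  18.53547659]
[274.57731959 264.53755523] [256 256  38  18 679] [457.31681136 230.00678673 171.0191053 ]
[265.46518106 347.59331476] [246 340  35  15 359] [442.51784603 174.35937812 162.75943272]
[517.25624179 358.7739816 ] [489 344  48  36 761] [721.63012889 -39.78310377  10.92652709]
(230, 175) [445.27091453 241.02147487 175.98576125]
(230, 240) [447.23192899 240.27316626 201.13719558]
(375, 175) [473.74496082 234.96456492 175.06692865]
(385, 240) [472.63084256 235.19787375 201.09324927]
(205, 240) [443.30254279 241.43568689 201.81821809]
```

```bash
python3 - <<'E'
from h import *
v=V('scene','s1')
for p in [(268,180),(268,215),(268,235),(268,245),(268,252),(270,262),(270,275),(272,300),(240,245),(298,240)]: print(p,v.depth([(p[0]/3.5+130,p[1]/3.5+110)])[0].round(1))
a=cv2.cvtColor(v.im,cv2.COLOR_RGB2BGR)[145:200,185:230]; cv2.imwrite('pics/s1y.png',cv2.resize(a,None,fx=10,fy=10,interpolation=cv2.INTER_NEAREST))
print(robot.sense())
E
```

```text
(268, 180) [489.1 364.8 135. ]
(268, 215) [485.6 364.1 106.6]
(268, 235) [483.  360.1  92.7]
(268, 245) [481.2 355.5  87.5]
(268, 252) [459.  232.7 172.6]
(270, 262) [457.5 221.9 172.9]
(270, 275) [457.2 226.7 159.7]
(272, 300) [456.8 229.7 137.9]
(240, 245) [441.3 223.4 189.3]
(298, 240) [475.5 218.3 187. ]
{'time_s': 8.375, 'joint_positions': array([ 2.32298484e-01,  1.01898453e-01,  1.83365507e+00, -1.25040129e-03,
        1.19781116e+00,  4.24086843e-01]), 'joint_velocities': array([ 0.00019074,  0.00145029,  0.00040868,  0.00066892,  0.00139904,
       -0.00100073]), 'effort': array([-1.20219737e-01, -3.70012236e+01, -3.21682942e+01, -1.82875735e-02,
       -2.82447562e-01,  4.90335933e-04]), 'tool_pos': array([457.20148707, 228.79435451, 137.53031722]), 'eef_rot': array([0.77141157, 0.63632297, 0.003434  , 0.00233933]), 'force': array([-1.39073196,  0.11182788,  2.5872616 ]), 'moment': array([-0.00807258,  0.11378622, -0.01011854]), 'gripper_width': 19.020618829414094}
```

View pics/s1y.png

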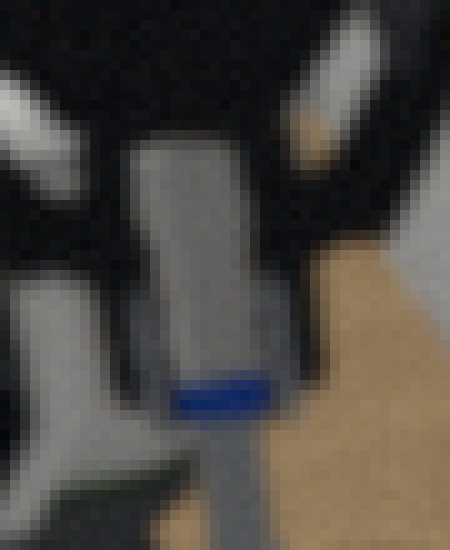

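```bash
python3 - <<'E'
from h import *
for fn in('wrist0','w4','w5','w6'):
    v=V('wrist',fn);P=cloud(v); z=np.load('pics/%s.npz'%fn);R=Ro.from_quat(z['q']).as_matrix()
    L=(P-z['tp'])@R
    m=(v.d>0)&(v.d<260)&(abs(L[...,1])<60)&(abs(L[...,0])<40)
    q=L[m]; tipz=q[:,2].max()
    t=q[q[:,2]>np.percentile(q[:,2],97)]
    print(fn,len(q),'max tool z',np.sort(q[:,2])[-5:].round(1),'x',t[:,0].min().round(1),t[:,0].max().round(1),'y',np.unique(t[:,1].round(0)))
E
```

```text
wrist0 37163 max tool z [-41.9 -41.8 -41.5 -41.4 -41.4] x -12.3 10.8 y [-56. -55. -54. -53. -49. -48. -47. -46. -45. -44. -43. -42.  42.  43.
  44.  45.  46.  47.  48.  49.  52.  53.  54.  55.  56.  57.]
w4 46395 max tool z [-34.2 -34.1 -33.8 -33.7 -33.4] x -12.7 10.6 y [-44. -43. -42. -41. -40. -39. -37. -36. -35. -34. -33. -32. -31. -30.
  30.  31.  32.  33.  34.  35.  36.  37.  39.  40.  41.  42.  43.  44.]
w5 49043 max tool z [78.4 78.6 78.7 80.6 81.2] x -12.3 10.6 y [-39. -38. -37. -36. -35. -34. -32. -31. -30. -29. -28. -27. -26. -25.
 -12. -11. -10.  -9.  -8.  -7.  -6.  -5.  -4.  -3.  -2.  -1.   0.   1.
   2.   3.   4.   5.   6.   7.   8.   9.  25.  26.  27.  28.  29.  30.
  31.  32.  34.  35.  36.  37.  38.  39.]
w6 55509 max tool z [82.1 82.4 82.4 82.8 83. ] x -15.4 17.2 y [-39. -38. -37. -36. -35. -34. -33. -32. -31. -30. -29. -28. -27. -26.
 -25. -24. -23. -22. -21. -20. -19. -18. -17. -16. -15. -14. -13. -12.
 -11. -10.  -9.  -8.  -7.  -6.  -5.  -4.  -3.  -2.  -1.   0.   1.   2.
   3.   4.   5.   6.   7.   8.   9.  10.  11.  12.  13.  14.  15.  16.
  17.  18.  19.  20.  21.  22.  23.  24.  25.  26.  27.  28.  29.  30.
  31.  32.  33.  34.  35.  36.]
```

```bash
python3 - <<'E'
from h import *
print(robot.pinch_z,[a for a in dir(robot) if a[0]!='_'])
v=V('wrist','w6');P=cloud(v); z=np.load('pics/w6.npz');R=Ro.from_quat(z['q']).as_matrix()
L=(P-z['tp'])@R
for ys in((8,20),(-20,-8)):
  m=(v.d>0)&(v.d<260)&(L[...,1]>ys[0])&(L[...,1]<ys[1])&(abs(L[...,0]-10)<4)&(L[...,2]<-20)
  q=L[m]; print(len(q),np.sort(q[:,2])[-5:])
E
```

```text
18.700000000000003 ['IKError', 'camera_model', 'get_image', 'hand_in', 'pinch_z', 'sense']
1728 [-33.19748259 -33.06187013 -33.05859315 -32.97623787 -32.33040042]
1700 [-33.79710001 -33.78658894 -32.80990945 -32.6849499  -32.66871306]
```

Request:
arm_command(deltas=[[[0,0,0],0,0.03],[[0,0,0],0,0.05],[[0,0,0],0,0.05],[[0,0,0],0,0.05],[[-0.001,0,-0.01],0,0.05],[[-0.001,0,-0.02],0,0.05],[[-0.001,0,-0.032],0,0.05],[[-0.001,0,-0.032],0,0.05],[[-0.001,0,-0.032],0,0.05]])

```text
time_s: 9.5
tool_pos: [456.3, 228.8, 105.5]
eef_rot: [0.771, 0.636, 0.003, 0.002]
force: [-0.9, 0.7, -0.8]
gripper_width: 50.2
```

```bash
python3 - <<'E'
from h import *
im,d,s=snap('wrist','w7'); print(s['time_s'],s['tool_pos'],s['gripper_width'],s['force'])
a=cv2.cvtColor(im,cv2.COLOR_RGB2BGR)[180:420,150:410]; cv2.imwrite('pics/w7z.png',cv2.resize(a,None,fx=2.4,fy=2.4))
E
```

```text
9.5 [456.28803399 228.790097   105.49141173] 50.17182891884623 [-0.88683447  0.72703817 -0.80271752]
```

View pics/w7z.png

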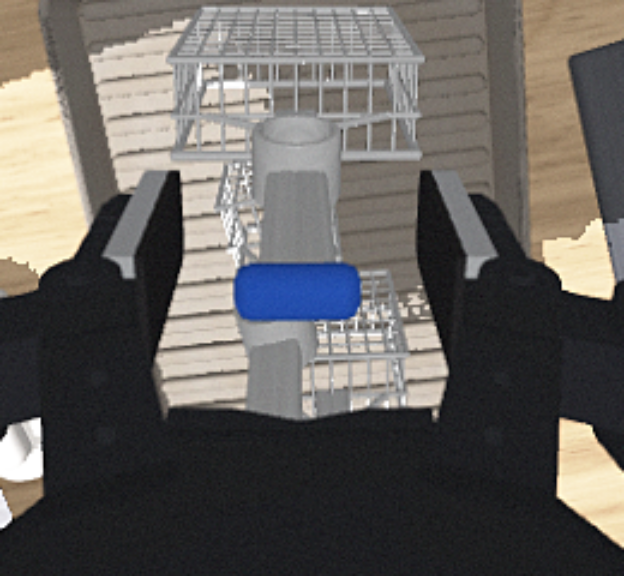

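The wrist view shows the fingers either side of the neck, with the tips at about row 172 of the crop, below the head (centre 298,292). So the real finger ends lie about 30 mm above the reported TCP. Next I close on the neck.

Request:
arm_command(deltas=[[[0,0,0],0,0.03],[[0,0,0],0,0.02],[[0,0,0],0,0.006],[[0,0,0],0,0.006],[[0,0,0],0,0.006],[[0,0,0],0,0.006],[[0,0,0],0,0.006],[[0,0,0],0,0.006]])

```text
time_s: 10.55
tool_pos: [456.8, 229.0, 106.3]
eef_rot: [0.771, 0.636, 0.004, 0.003]
force: [-1.0, -1.0, 6.3]
gripper_width: 20.3
```

```bash
python3 - <<'E'
from h import *
im,d,s=snap('wrist','w8'); print(s['time_s'],s['tool_pos'],s['gripper_width'],s['force'])
a=cv2.cvtColor(im,cv2.COLOR_RGB2BGR)[180:420,150:410]; cv2.imwrite('pics/w8z.png',cv2.resize(a,None,fx=2.4,fy=2.4))
E
```

```text
10.55 [456.82558887 229.00293499 106.25927919] 20.32564642255238 [-0.97758925 -1.04232702  6.29576713]
```

View pics/w8z.png

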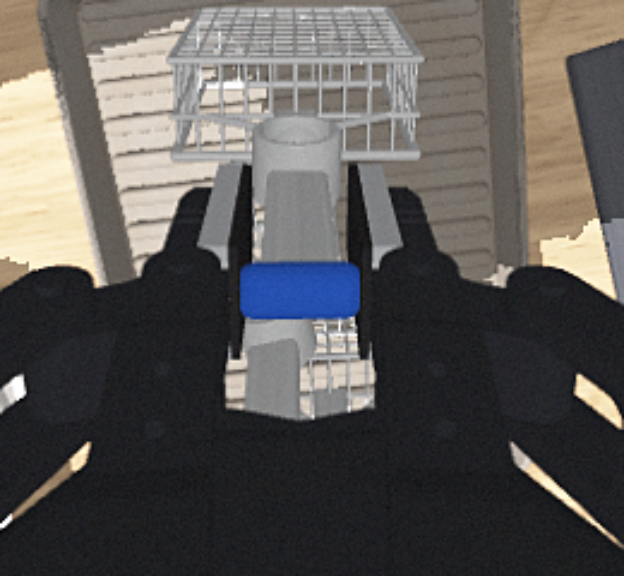

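```bash
python3 - <<'E'
from h import *
for fn in('w7','w8'):
    v=V('wrist',fn);P=cloud(v); z=np.load('pics/%s.npz'%fn);R=Ro.from_quat(z['q']).as_matrix()
    L=(P-z['tp'])@R
    m=(v.d>0)&(v.d<200)&(abs(L[...,0])<14)&(L[...,1]>5)&(L[...,1]<60)&(L[...,2]<-25)
    q=L[m]
    for a in range(-100,-25,4):
        w=q[(q[:,2]>=a)&(q[:,2]<a+4)]
        if len(w)>3: print(fn,a,len(w),'y',np.percentile(w[:,1],[1,25,50,99]).round(1),'x',w[:,0].min().round(1),w[:,0].max().round(1))
    for c,st,mm in v.blobs((105,150,60),(130,255,255),mn=60): 
        h=L[mm]; print('head',np.percentile(h,[2,50,98],axis=0).round(1).tolist())
E
```

```text
w7 -100 751 y [47.2 48.4 50.3 59.7] x -13.9 12.3
w7 -96 789 y [46.3 47.6 50.2 59.2] x -13.9 12.1
w7 -92 1462 y [27.  46.5 49.  58.3] x -13.6 12.0
w7 -88 1974 y [24.4 39.6 43.6 57.3] x -13.3 13.6
w7 -84 632 y [25.  32.6 41.1 56.3] x -13.8 13.3
w7 -80 449 y [26.2 31.4 36.2 55.2] x 4.9 13.4
w7 -76 187 y [26.6 29.7 34.4 46.6] x 0.2 12.9
w7 -72 348 y [24.9 25.5 26.4 34. ] x -11.8 11.2
w7 -68 405 y [ 5.1  7.1  9.6 31.6] x -12.4 10.9
w7 -64 305 y [ 5.2 10.2 25.3 38.1] x -12.4 10.8
w7 -60 222 y [ 9.8 25.1 26.3 38.4] x -11.5 10.9
w7 -56 203 y [ 5.1 25.1 25.8 38.5] x -11.7 10.6
w7 -52 195 y [ 5.2 25.1 25.9 38.5] x -12.2 10.4
w7 -48 180 y [ 5.3 25.1 26.2 38.4] x -10.9 10.3
w7 -44 168 y [ 5.3 25.1 25.5 38.1] x -11.8 10.3
w7 -40 118 y [ 5.1 25.  25.2 36.7] x -12.0 10.2
w7 -36 58 y [ 5.3 25.  25.1 30.6] x -10.6 9.6
w7 -32 11 y [ 5.4  5.5  6.  25.3] x -9.9 2.8
w7 -28 5 y [5.  5.5 5.6 6.1] x 0.4 1.9
head [[61.0, 239.8, 101.1], [109.6, 249.0, 103.6], [144.0, 261.4, 106.1]]
head [[-4.6, -10.3, -66.5], [1.0, -0.2, -65.0], [4.3, 9.6, -61.9]]
head [[-238.1, 292.9, 94.7], [-211.4, 321.6, 96.6], [-192.8, 3
[... 421 characters left out ...]
3 10.8 16.6] x -12.3 11.0
w8 -64 244 y [ 5.1  7.6  9.7 16.8] x -12.2 10.6
w8 -60 168 y [ 5.6 10.9 14.  23.7] x -11.5 10.6
w8 -56 159 y [ 5.1 10.5 14.5 23.9] x -0.4 10.6
w8 -52 148 y [ 5.2 11.  14.8 23.8] x -3.8 10.4
w8 -48 134 y [ 5.5 11.1 15.1 23.8] x -0.7 10.4
w8 -44 138 y [ 5.  10.3 14.2 23.7] x -6.2 10.5
w8 -40 121 y [ 5.1 10.3 13.7 22.6] x -9.6 10.5
w8 -36 72 y [ 5.3 10.3 10.3 21.2] x -4.3 10.2
w8 -32 12 y [ 5.4  5.8  6.2 10.3] x -9.3 1.5
w8 -28 5 y [5.1 5.5 5.5 6.1] x 1.3 1.5
head [[60.1, 239.4, 100.2], [107.0, 249.0, 103.8], [143.8, 261.4, 106.7]]
head [[-5.1, -9.6, -65.7], [0.8, 0.2, -64.3], [4.0, 9.7, -61.2]]
head [[-245.1, 121.4, -59.5], [-213.9, 319.6, 97.6], [-42.5, 345.4, 98.9]]
```

Request:
arm_command(deltas=[[[0,0,0],0,0.03],[[0,0,0],0,0.04],[[0,0,0],0,0.04],[[-0.001,0,-0.006],0,0.04],[[-0.001,0,-0.0135],0,0.04],[[-0.001,0,-0.0135],0,0.04],[[-0.001,0,-0.0135],0,0.04]])

```text
time_s: 11.48
tool_pos: [455.8, 229.0, 92.6]
eef_rot: [0.771, 0.636, 0.004, 0.003]
force: [0.2, -0.4, -0.3]
gripper_width: 40.2
```

Request:
arm_command(deltas=[[[0,0,0],0,0.03],[[0,0,0],0,0.02],[[0,0,0],0,0.006],[[0,0,0],0,0.006],[[0,0,0],0,0.006],[[0,0,0],0,0.006],[[0,0,0],0,0.006],[[0,0,0],0,0.006]])

```text
time_s: 12.48
tool_pos: [456.0, 229.0, 92.8]
eef_rot: [0.771, 0.636, 0.004, 0.003]
force: [1.7, 0.2, 2.8]
gripper_width: 17.0
```

```bash
python3 - <<'E'
from h import *
im,d,s=snap('wrist','w9'); print(s['time_s'],s['tool_pos'],s['gripper_width'],s['force'])
a=cv2.cvtColor(im,cv2.COLOR_RGB2BGR)[180:420,150:410]; cv2.imwrite('pics/w9z.png',cv2.resize(a,None,fx=2.4,fy=2.4))
E
```

```text
12.475 [456.04118418 229.03215655  92.84131592] 16.98347982308214 [1.6526159  0.18228356 2.81835724]
```

View pics/w9z.png

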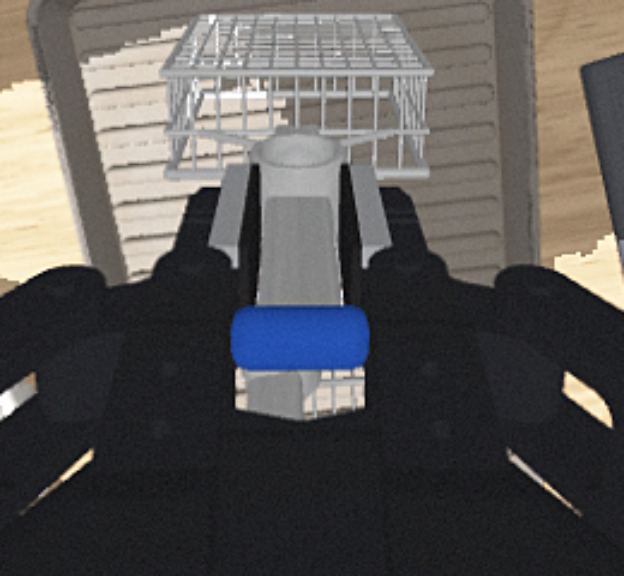

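```bash
python3 - <<'E'
from h import *
for fn in('w8','w9'):
    v=V('wrist',fn);P=cloud(v); z=np.load('pics/%s.npz'%fn);R=Ro.from_quat(z['q']).as_matrix()
    L=(P-z['tp'])@R
    for sg in(1,-1):
        m=(v.d>0)&(v.d<200)&(abs(L[...,0])<14)&(sg*L[...,1]>7)&(sg*L[...,1]<18)&(L[...,2]<-20)
        q=L[m]; q=q[q[:,0]>9]; print(fn,sg,'front tip z',np.sort(q[:,2])[-6:].round(1),'inner y',np.percentile(abs(q[q[:,2]>-50][:,1]),[1,5,50]).round(1))
    m=(v.d>0)&(abs(L[...,0])<14)&(abs(L[...,1])<9)&(L[...,2]<-20); q=L[m]
    for a in range(-75,-20,5):
        w=q[(q[:,2]>=a)&(q[:,2]<a+5)]; 
        if len(w)>5: print(a,len(w),w[:,1].min().round(1),w[:,1].max().round(1),w[:,0].min().round(1),w[:,0].max().round(1))
    for c,st,mm in v.blobs((105,150,60),(130,255,255),mn=60): 
        h=L[mm]; 
        if abs(np.median(h[:,0]))<20: print('head',np.percentile(h,[2,50,98],axis=0).round(1).tolist())
E
```

```text
w8 1 front tip z [-33.4 -33.4 -33.4 -33.3 -32.6 -32.5] inner y [10.3 10.5 13.5]
w8 -1 front tip z [-33.8 -33.7 -33.4 -33.4 -33.2 -32.5] inner y [10.2 10.5 13.5]
-70 206 -8.7 8.7 -4.4 3.0
-65 839 -8.9 8.9 -5.8 4.8
-60 82 -8.6 7.8 0.7 3.5
-55 157 -7.0 6.8 0.4 2.2
-50 173 -7.2 6.7 0.0 2.3
-45 133 -6.9 6.8 -0.7 2.1
-40 131 -7.2 6.6 -0.0 2.1
-35 126 -7.4 6.4 -0.0 2.0
-30 106 -7.1 6.1 0.5 1.8
-25 106 -7.3 6.2 0.4 1.8
head [[-5.1, -9.6, -65.7], [0.8, 0.2, -64.3], [4.0, 9.7, -61.2]]
w9 1 front tip z [-31.8 -31.7 -31.7 -31.6 -31.3 -31.1] inner y [ 8.6  8.8 11.8]
w9 -1 front tip z [-32.3 -32.2 -32.2 -32.1 -31.6 -31. ] inner y [ 8.5  8.8 11.8]
-75 165 -8.8 8.8 1.8 4.3
-70 321 -9.0 9.0 -1.3 10.6
-65 288 -8.9 8.9 -3.5 10.2
-60 262 -9.0 9.0 -7.8 10.2
-55 237 -9.0 9.0 -11.1 10.3
-50 245 -8.9 8.9 -12.4 10.2
-45 204 -8.9 9.0 -11.9 10.3
-40 193 -9.0 8.9 -10.1 10.1
-35 217 -8.7 8.8 -11.5 10.0
-30 462 -8.7 8.7 -10.2 8.1
-25 27 -8.7 8.8 -9.2 7.8
head [[-4.6, -10.0, -79.1], [1.1, 0.0, -77.6], [4.2, 10.0, -73.9]]
```

Request:
arm_command(deltas=[[[0,0,0],0,0.024],[[0,0,0],0,0.026],[[0,0,0.003],0,0.026],[[0,0,0.003],0,0.026],[[0,0,0.003],0,0.006],[[0,0,0.003],0,0.006],[[0,0,0.003],0,0.006],[[0,0,0.003],0,0.006],[[0,0,0.003],0,0.006]])

```text
time_s: 13.65
tool_pos: [456.1, 229.1, 96.0]
eef_rot: [0.771, 0.636, 0.004, 0.003]
force: [-1.4, -0.7, 3.7]
gripper_width: 17.6
```

```bash
python3 - <<'E'
from h import *
im,d,s=snap('wrist','w10'); print(s['time_s'],s['tool_pos'],s['gripper_width'],s['force'])
a=cv2.cvtColor(im,cv2.COLOR_RGB2BGR)[235:345,220:330]; cv2.imwrite('pics/w10z.png',cv2.resize(a,None,fx=5.4,fy=5.4))
E
```

```text
13.65 [456.11830959 229.06868172  95.99005079] 17.554150976831515 [-1.43387011 -0.65257412  3.6514349 ]
```

View pics/w10z.png

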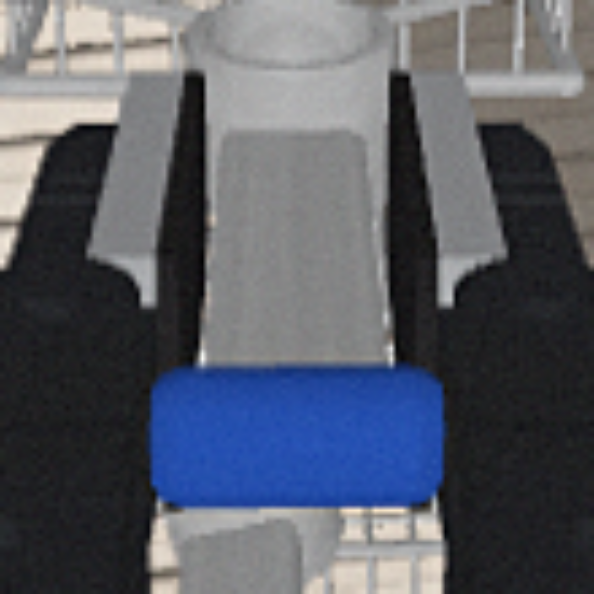

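Request:
arm_command(deltas=[[[0,0,0],0,0.0],[[0,0,0],0,0],[[0,0,0],0,0],[[0,0,0],0,0],[[0,0,0],0,0],[[0,0,0],0,0]], squeeze=80)

```text
time_s: 14.45
tool_pos: [456.2, 229.1, 96.0]
eef_rot: [0.771, 0.636, 0.004, 0.003]
force: [-1.3, 0.7, 3.5]
gripper_width: 16.7
```

Request:
arm_command(deltas=[[[0,0,0],0,0.0],[[0,0,0],0,0],[[0,0,0],0,0],[[0,0,0],0,0],[[0,0,0],0,0],[[0,0,0],0,0],[[0,0,0],0,0],[[0,0,0],0,0]])

```text
time_s: 15.45
tool_pos: [456.2, 229.1, 96.0]
eef_rot: [0.771, 0.636, 0.004, 0.003]
force: [-0.8, -0.7, 4.1]
gripper_width: 16.7
```

Request:
arm_command(deltas=[[[0,0,0.004],0,0.0],[[0,0,0.01],0,0],[[0,0,0.02],0,0],[[0,0,0.03],0,0],[[0,0,0.03],0,0],[[0,0,0.03],0,0]])

```text
time_s: 16.2
tool_pos: [456.1, 229.1, 126.1]
eef_rot: [0.771, 0.636, 0.004, 0.003]
force: [0.6, -0.1, -0.7]
gripper_width: 16.6
```

```bash
cat > tf.py <<'E'
from h import *
import sys
def gl(fn):
    v=V('wrist',fn);P=cloud(v); z=np.load('pics/%s.npz'%fn);R=Ro.from_quat(z['q']).as_matrix()
    return v,P,(P-z['tp'])@R
E
python3 - <<'E'
from tf import *
im,d,s=snap('wrist','w11'); print(s['time_s'],s['tool_pos'],s['gripper_width'],s['force'])
v,P,L=gl('w11')
for c,st,mm in v.blobs((105,150,60),(130,255,255),mn=60): 
    h=L[mm]
    if abs(np.median(h[:,0]))<20: print('head',np.percentile(h,[2,50,98],axis=0).round(1).tolist())
a=cv2.cvtColor(im,cv2.COLOR_RGB2BGR)[180:420,150:410]; cv2.imwrite('pics/w11z.png',cv2.resize(a,None,fx=2.4,fy=2.4))
im,d,s=snap('scene','s2')
a=cv2.cvtColor(im,cv2.COLOR_RGB2BGR)[110:270,130:290]; cv2.imwrite('pics/s2z.png',cv2.resize(a,None,fx=3.5,fy=3.5))
E
```

```text
16.2 [456.0938192  229.07425196 126.05272429] 16.55182854998256 [ 0.63980821 -0.11980935 -0.6589938 ]
head [[-5.2, -9.6, -75.9], [1.0, 0.0, -74.4], [4.2, 9.6, -70.9]]
```

View pics/w11z.png

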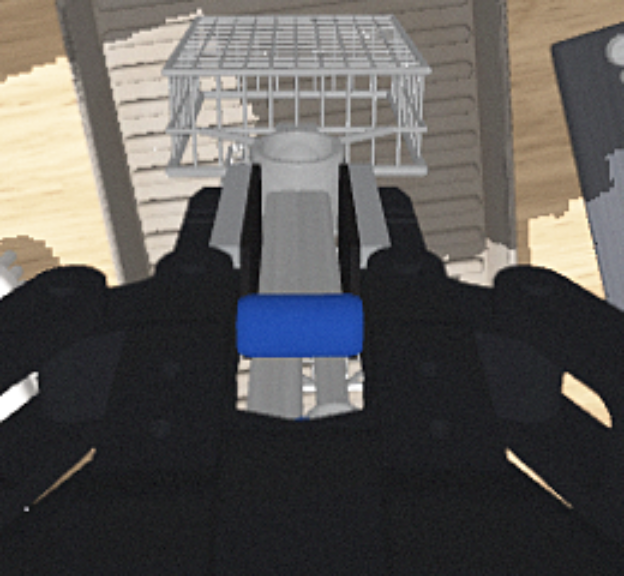

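View pics/s2z.png

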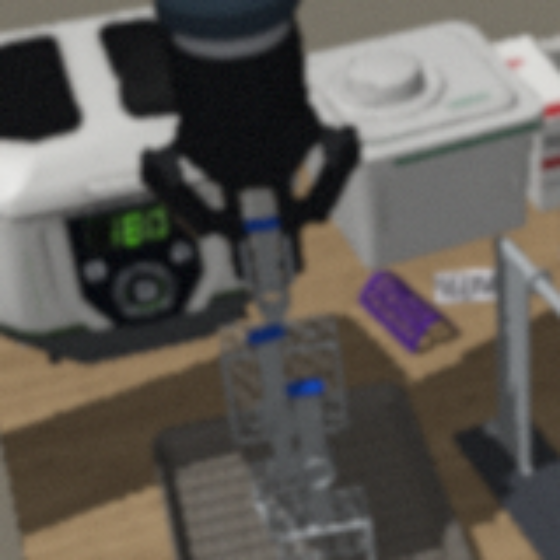

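Request:
arm_command(deltas=[[[0,0,0.03],0,0.0],[[0,0,0.065],0,0],[[0,0,0.1],0,0],[[0,0,0.135],0,0],[[0,0,0.17],0,0],[[0,0,0.19],0,0],[[0.01,-0.01,0.2],6,0],[[0.03,-0.03,0.2],12,0],[[0.06,-0.055,0.2],18,0],[[0.09,-0.08,0.2],26,0],[[0.12,-0.105,0.2],34,0],[[0.15,-0.13,0.2],42,0]])

```text
time_s: 17.8
tool_pos: [606.6, 98.2, 325.0]
eef_rot: [0.49, 0.872, 0.004, 0.0]
force: [-0.4, 0.4, -1.5]
gripper_width: 16.5
```

Request:
arm_command(deltas=[[[0.025,-0.025,0],8,0.0],[[0.05,-0.05,0],16,0],[[0.07,-0.07,0],24,0],[[0.085,-0.08,0],32,0],[[0.095,-0.088,0],40,0],[[0.095,-0.088,0],48,0],[[0.095,-0.088,0],56,0],[[0.095,-0.088,0],64,0],[[0.095,-0.088,0],66,0],[[0.095,-0.088,0],66,0]])

```text
time_s: 19.05
tool_pos: [701.5, 10.1, 324.5]
eef_rot: [-0.063, 0.998, 0.004, -0.002]
force: [-0.2, 0.9, -1.3]
gripper_width: 16.5
```

```bash
cat > st.py <<'E'
from tf import *
s=robot.sense(); q=Ro.from_quat(s['eef_rot']); R=q.as_matrix()
xa=np.degrees(np.arctan2(R[1,0],R[0,0]))
root=np.array([593.1,153.4]);xh=np.array([.1219,-.9925]);yh=np.array([.9925,.1219])
p=s['tool_pos']; e=p[:2]-root
print('t',s['time_s'],'tcp',p.round(1),'toolx ang',xa.round(1),'tilt',np.degrees(np.arccos(-R[2,2])).round(2),'stand xy',(e@xh).round(1),(e@yh).round(1),'w',s['gripper_width'].round(1),'F',s['force'].round(1),'j',s['joint_positions'].round(2))
E
python3 - <<'E'
from st import *
im,d,s=snap('wrist','w12'); 
v,P,L=gl('w12')
for c,st,mm in v.blobs((105,150,60),(130,255,255),mn=60): 
    h=L[mm]
    if abs(np.median(h[:,0]))<20: print('head',np.percentile(h,[2,50,98],axis=0).round(1).tolist())
E
```

```text
Traceback (most recent call last):
  File "st.py", line 6, in <module>
    print('t',s['time_s'],'tcp',p.round(1),'toolx ang',xa.round(1),'tilt',np.degrees(np.arccos(-R[2,2])).round(2),'stand xy',(e@xh).round(1),(e@yh).round(1),'w',s['gripper_width'].round(1),'F',s['force'].round(1),'j',s['joint_positions'].round(2))
                                                                                                                                                                 ^^^^^^^^^^^^^^^^^^^^^^^^
AttributeError: 'float' object has no attribute 'round'
```

```bash
sed -i "s/s\['gripper_width'\].round(1)/round(s['gripper_width'],1)/" st.py
python3 - <<'E'
from st import *
im,d,s=snap('wrist','w12'); 
v,P,L=gl('w12')
for c,st,mm in v.blobs((105,150,60),(130,255,255),mn=60): 
    h=L[mm]
    if abs(np.median(h[:,0]))<20: print('head',np.percentile(h,[2,50,98],axis=0).round(1).tolist())
E
```

```text
t 19.05 tcp [701.5  10.1 324.5] toolx ang -172.8 tilt 0.54 stand xy 155.4 90.1 w 16.5 F [-0.2  0.9 -1.3] j [-0.16  0.41  1.08  0.01  1.66 -1.85]
head [[-3.8, -10.4, -75.9], [2.2, -1.0, -74.3], [5.5, 8.4, -70.8]]
```

View pics/w12.png

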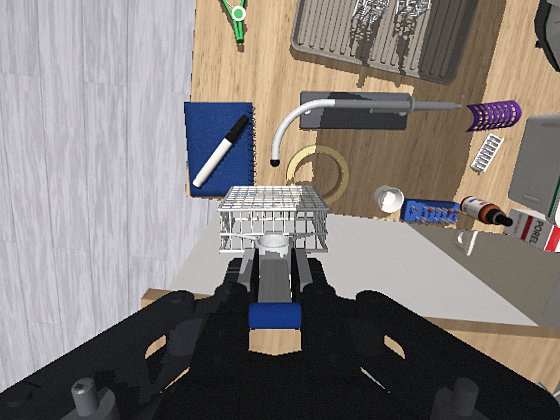

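Request:
arm_command(deltas=[[[0,0,-0.03],0,0.0],[[0,0,-0.06],0,0],[[0,0,-0.09],0,0],[[0,0,-0.12],0,0],[[0,0,-0.145],0,0],[[0,0,-0.156],0,0],[[0,0,-0.156],0,0],[[0,0,-0.156],0,0]])

```text
time_s: 20.1
tool_pos: [702.4, 10.0, 170.3]
eef_rot: [-0.063, 0.998, 0.004, -0.001]
force: [-0.1, -0.0, -1.2]
gripper_width: 16.8
```

```bash
python3 - <<'E'
from st import *
im,d,s=snap('wrist','w13'); 
v,P,L=gl('w13')
for c,st,mm in v.blobs((105,150,60),(130,255,255),mn=60): 
    h=L[mm]
    if abs(np.median(h[:,0]))<20: print('head',np.percentile(h,[2,50,98],axis=0).round(1).tolist())
a=cv2.cvtColor(im,cv2.COLOR_RGB2BGR)[130:330,175:375]; cv2.imwrite('pics/w13z.png',cv2.resize(a,None,fx=3,fy=3))
E
```

```text
t 20.1 tcp [702.4  10.  170.3] toolx ang -172.8 tilt 0.45 stand xy 155.6 91.0 w 16.8 F [-0.1 -0.  -1.2] j [-0.16  0.49  1.28  0.01  1.38 -1.85]
head [[-3.7, -10.4, -75.8], [2.2, -1.2, -74.4], [5.4, 8.5, -70.9]]
```

View pics/w13z.png

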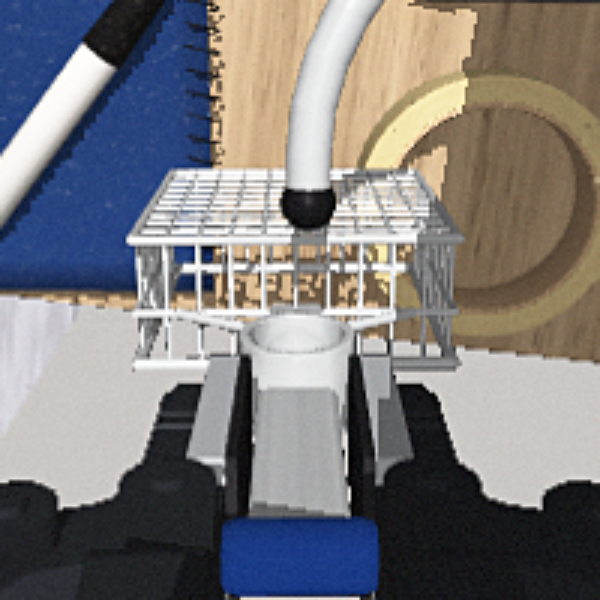

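```bash
python3 - <<'E'
from st import *
v,P,L=gl('w13')
h=cv2.cvtColor(v.im,cv2.COLOR_RGB2HSV)
m=(h[...,2]<70); m[:190]=0;m[215:]=0;m[:,:265]=0;m[:,292:]=0
n,l,s_,c=cv2.connectedComponentsWithStats(m.astype(np.uint8)); i=1+np.argmax(s_[1:,4]); print(s_[i],c[i]); b=L[l==i]; print('ball near surf tool',np.median(b,0).round(1),'world',np.median(P[l==i],0).round(1))
zz=np.load('pics/w13.npz');R=Ro.from_quat(zz['q']).as_matrix()
def onx(uv,x0):
    C,r=v.ray([uv]);C=(C-zz['tp'])@R;r=r@R; return (C+r*((x0-C[0])/r[:,0])[:,None])[0]
# eye ring
k=(L[...,0]>-15)&(L[...,0]<14)&(abs(L[...,1])<14)&(L[...,2]>-30)&(L[...,2]<5)&(v.d>0)
q=L[k]
print('eye',len(q),'x',np.percentile(q[:,0],[1,50,99]).round(1),'y',np.percentile(q[:,1],[1,99]).round(1),'z',np.percentile(q[:,2],[1,50,99]).round(1))
for a in range(-30,5,3):
    w=q[(q[:,2]>=a)&(q[:,2]<a+3)]
    if len(w)>4: print(a,len(w),w[:,1].min().round(1),w[:,1].max().round(1),'x',np.percentile(w[:,0],[5,95]).round(1))
print(onx((274,243),10))
E
```

```text
t 20.15 tcp [702.5  10.  170.4] toolx ang -172.8 tilt 0.44 stand xy 155.6 91.1 w 16.4 F [-0.6  0.2 -1. ] j [-0.16  0.49  1.28  0.01  1.38 -1.86]
[269 193  18  14 201] [277.4079602  198.98507463]
ball near surf tool [ 33.    0.3 -19.5] world [669.6   6.3 189.8]
eye 969 x [-7.4  5.1  8.6] y [-11.6   8.6] z [-29.3 -22.9  -6.2]
-30 81 -8.0 5.4 x [1.9 8.1]
-27 318 -9.4 6.8 x [1.6 8.4]
-24 168 -11.0 7.9 x [-7.5  8.3]
-21 28 -11.7 8.5 x [5.8 8.6]
-18 27 -12.5 9.3 x [4.6 8.4]
-15 27 -11.4 8.3 x [4.7 8.4]
-12 89 -11.0 7.3 x [3.3 8.3]
-9 225 -8.8 5.0 x [1.6 8.1]
-6 6 -3.1 -0.1 x [5.7 8.1]
[ 10.          -1.28678652 -23.71035697]
```

```bash
cat > plan.py <<'E'
from st import *
import sys
# eye offset in tool frame
def rows(off,pts):
    """pts: list of (X,Y,basket yaw in stand deg, eye z)"""
    s=robot.sense();p=s['tool_pos'];out=[]
    for X,Y,yaw,z in pts:
        ex=root+X*xh+Y*yh
        tx=np.radians(-83+yaw+180) # tool x angle
        Rx=np.array([np.cos(tx),np.sin(tx)]);Ry=np.array([np.sin(tx),-np.cos(tx)])
        t=ex-Rx*off[0]-Ry*off[1]
        d=np.r_[t,z-off[2]]-p
        sp=(np.degrees(tx)-xa+180)%360-180
        out.append([[round(float(a)/1000,4) for a in d],round(float(sp),1)])
    for o in out: print(o)
def tip(y0,y1,n,z=185.5): return [(155,y,90,z) for y in np.linspace(y0,y1,n+1)[1:]]
def arc(a0,a1,n,dz=-0.5): return [(105+50*np.cos(np.radians(a)),50-50*np.sin(np.radians(a)),90-a,186-6*a/90+dz) for a in np.linspace(a0,a1,n+1)[1:]]
def straight(x0,x1,n,z=179): return [(x,0,0,z) for x in np.linspace(x0,x1,n+1)[1:]]
E
python3 - <<'E'
from plan import *
off=(-0.5,-1.5,17)
rows(off,[(155,91,90,185.5)]+tip(91,50,7)+tip(50,50,1))
E
```

```text
t 20.15 tcp [702.5  10.  170.4] toolx ang -172.8 tilt 0.44 stand xy 155.6 91.1 w 16.4 F [-0.6  0.2 -1. ] j [-0.16  0.49  1.28  0.01  1.38 -1.86]
[[-0.0008, 0.0021, -0.0019], -0.2]
[[-0.0067, 0.0013, -0.0019], -0.2]
[[-0.0125, 0.0006, -0.0019], -0.2]
[[-0.0183, -0.0001, -0.0019], -0.2]
[[-0.0241, -0.0008, -0.0019], -0.2]
[[-0.0299, -0.0015, -0.0019], -0.2]
[[-0.0357, -0.0022, -0.0019], -0.2]
[[-0.0415, -0.0029, -0.0019], -0.2]
[[-0.0415, -0.0029, -0.0019], -0.2]
```

First go in just past the ball, then check.

Request:
arm_command(deltas=[[[-0.001,0.002,-0.002],0,0.0],[[-0.001,0.002,-0.002],0,0],[[-0.0065,0.0015,-0.002],0,0],[[-0.0125,0.0005,-0.002],0,0],[[-0.018,0,-0.002],0,0],[[-0.024,-0.001,-0.002],0,0],[[-0.03,-0.0015,-0.002],0,0],[[-0.03,-0.0015,-0.002],0,0],[[-0.03,-0.0015,-0.002],0,0]])

```text
time_s: 21.28
tool_pos: [672.6, 8.5, 168.6]
eef_rot: [-0.063, 0.998, 0.004, -0.001]
force: [0.7, 1.4, -2.0]
gripper_width: 16.4
```

```bash
python3 - <<'E'
from st import *
im,d,s=snap('wrist','w14'); 
a=cv2.cvtColor(im,cv2.COLOR_RGB2BGR)[130:330,175:375]; cv2.imwrite('pics/w14z.png',cv2.resize(a,None,fx=3,fy=3))
E
```

```text
t 21.275 tcp [672.6   8.5 168.6] toolx ang -172.8 tilt 0.43 stand xy 153.5 61.3 w 16.4 F [ 0.7  1.4 -2. ] j [-0.17  0.42  1.37  0.01  1.35 -1.86]
```

View pics/w14z.png

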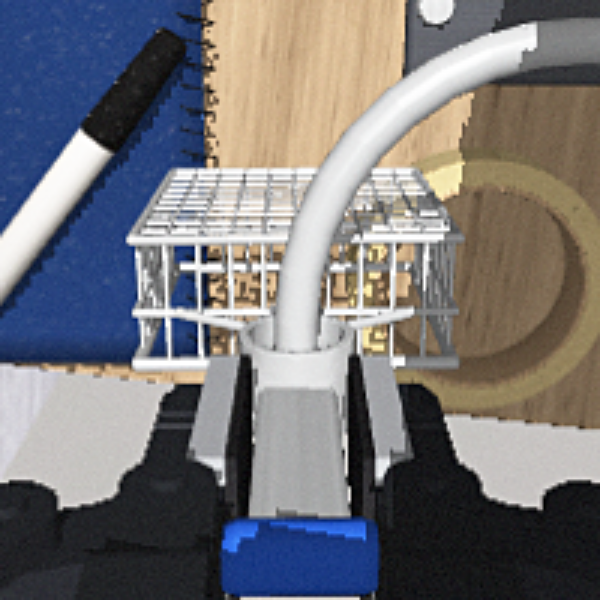

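```bash
python3 - <<'E'
from plan import *
off=(-0.5,-1.5,17)
rows(off,tip(61,50,2)+arc(0,45,6)); print(); rows(off,arc(45,90,6)+straight(105,90,2))
E
```

```text
t 21.325 tcp [672.7   8.5 168.5] toolx ang -172.8 tilt 0.43 stand xy 153.5 61.3 w 16.7 F [ 0.7 -0.5 -1.7] j [-0.17  0.42  1.37  0.01  1.35 -1.86]
[[-0.0063, -0.0007, 0.0], -0.2]
[[-0.0117, -0.0014, 0.0], -0.2]
[[-0.0181, -0.0017, -0.0005], -7.7]
[[-0.0244, -0.0011, -0.001], -15.2]
[[-0.0306, 0.0002, -0.0015], -22.7]
[[-0.0366, 0.0024, -0.002], -30.2]
[[-0.0422, 0.0053, -0.0025], -37.7]
[[-0.0474, 0.0089, -0.003], -45.2]

[[-0.0521, 0.0132, -0.0035], -52.7]
[[-0.0562, 0.018, -0.004], -60.2]
[[-0.0596, 0.0234, -0.0045], -67.7]
[[-0.0623, 0.0291, -0.005], -75.2]
[[-0.0642, 0.0352, -0.0055], -82.7]
[[-0.0653, 0.0414, -0.006], -90.2]
[[-0.0663, 0.0488, -0.0065], -90.2]
[[-0.0672, 0.0563, -0.0065], -90.2]
```

Request:
arm_command(deltas=[[[-0.0063,-0.0007,0],0,0.0],[[-0.0117,-0.0014,0],0,0],[[-0.0181,-0.0017,-0.0005],-7.5,0],[[-0.0244,-0.0011,-0.001],-15,0],[[-0.0306,0.0002,-0.0015],-22.5,0],[[-0.0366,0.0024,-0.002],-30,0],[[-0.0422,0.0053,-0.0025],-37.5,0],[[-0.0474,0.0089,-0.003],-45,0],[[-0.0474,0.0089,-0.003],-45,0],[[-0.0474,0.0089,-0.003],-45,0]])

```text
time_s: 22.58
tool_pos: [625.4, 17.2, 165.7]
eef_rot: [0.323, 0.946, 0.004, 0.001]
force: [-0.1, -0.0, -1.3]
gripper_width: 16.2
```

```bash
python3 - <<'E'
from plan import *
im,d,s=snap('wrist','w15'); 
a=cv2.cvtColor(im,cv2.COLOR_RGB2BGR)[130:330,175:375]; cv2.imwrite('pics/w15z.png',cv2.resize(a,None,fx=3,fy=3))
off=(-0.5,-1.5,17)
rows(off,arc(45,90,6)+straight(105,60,6))
E
```

```text
t 22.575 tcp [625.4  17.2 165.7] toolx ang 142.3 tilt 0.44 stand xy 139.1 15.4 w 16.2 F [-0.1 -0.  -1.3] j [-0.17  0.32  1.51  0.01  1.31 -1.08]
[[-0.0048, 0.0045, -0.0006], -7.8]
[[-0.0089, 0.0093, -0.0011], -15.3]
[[-0.0124, 0.0146, -0.0016], -22.8]
[[-0.0151, 0.0204, -0.0021], -30.3]
[[-0.017, 0.0264, -0.0026], -37.8]
[[-0.0181, 0.0327, -0.0031], -45.3]
[[-0.019, 0.0401, -0.0036], -45.3]
[[-0.0199, 0.0476, -0.0036], -45.3]
[[-0.0208, 0.055, -0.0036], -45.3]
[[-0.0218, 0.0625, -0.0036], -45.3]
[[-0.0227, 0.0699, -0.0036], -45.3]
[[-0.0236, 0.0773, -0.0036], -45.3]
```

View pics/w15z.png

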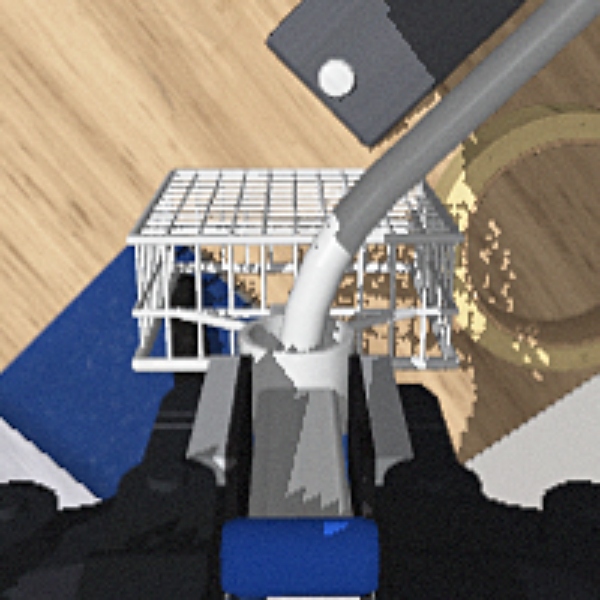

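The rod passes cleanly through the eye (about 300,330 in the crop) and the side force is near zero. I continue round the bend.

Request:
arm_command(deltas=[[[-0.0048,0.0045,-0.0006],-7.8,0.0],[[-0.0089,0.0093,-0.0011],-15.3,0],[[-0.0124,0.0146,-0.0016],-22.8,0],[[-0.0151,0.0204,-0.0021],-30.3,0],[[-0.017,0.0264,-0.0026],-37.8,0],[[-0.0181,0.0327,-0.0031],-45.3,0],[[-0.019,0.0401,-0.0036],-45.3,0],[[-0.02,0.0476,-0.0036],-45.3,0],[[-0.0208,0.055,-0.0036],-45.3,0],[[-0.0208,0.055,-0.0036],-45.3,0]])

```text
time_s: 23.88
tool_pos: [604.6, 72.9, 162.1]
eef_rot: [0.662, 0.749, 0.003, 0.002]
force: [0.3, -0.8, -2.2]
gripper_width: 16.7
```

```bash
python3 - <<'E'
from plan import *
im,d,s=snap('wrist','w16'); 
a=cv2.cvtColor(im,cv2.COLOR_RGB2BGR)[130:330,175:375]; cv2.imwrite('pics/w16z.png',cv2.resize(a,None,fx=3,fy=3))
off=(-0.5,-1.5,17)
rows(off,straight(85,36,7)+straight(36,36,1,175))
E
```

```text
t 23.875 tcp [604.6  72.9 162.1] toolx ang 97.1 tilt 0.44 stand xy 81.3 1.6 w 16.7 F [ 0.3 -0.8 -2.2] j [-0.08  0.29  1.56  0.    1.29 -0.2 ]
[[-0.0006, 0.0042, -0.0001], -0.1]
[[-0.0015, 0.0111, -0.0001], -0.1]
[[-0.0023, 0.0181, -0.0001], -0.1]
[[-0.0032, 0.025, -0.0001], -0.1]
[[-0.004, 0.032, -0.0001], -0.1]
[[-0.0049, 0.0389, -0.0001], -0.1]
[[-0.0057, 0.0459, -0.0001], -0.1]
[[-0.0057, 0.0459, -0.0041], -0.1]
```

View pics/w16z.png

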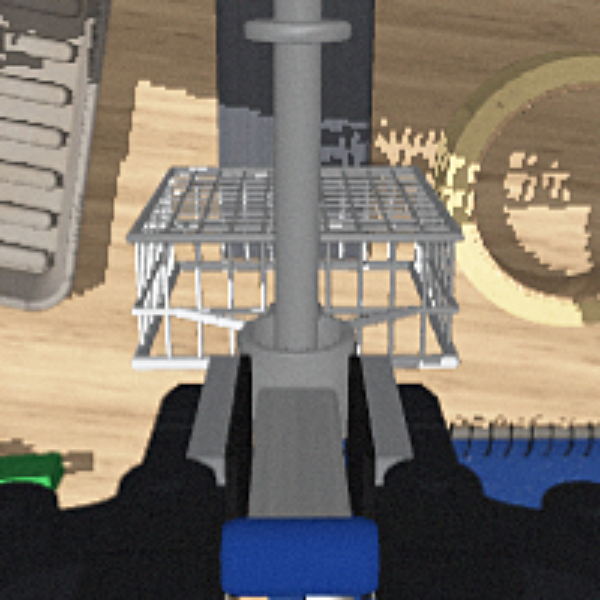

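Request:
arm_command(deltas=[[[-0.0006,0.0042,0],0,0.0],[[-0.0015,0.011,0],0,0],[[-0.0023,0.018,0],0,0],[[-0.0032,0.025,0],0,0],[[-0.004,0.032,0],0,0],[[-0.0049,0.039,0],0,0],[[-0.0057,0.046,0],0,0],[[-0.0057,0.046,-0.001],0,0],[[-0.0057,0.046,-0.003],0,0],[[-0.0057,0.046,-0.004],0,0],[[-0.0057,0.046,-0.004],0,0]])

```text
time_s: 25.3
tool_pos: [599.2, 118.2, 158.4]
eef_rot: [0.662, 0.749, 0.003, 0.002]
force: [0.1, 0.2, 1.7]
gripper_width: 16.4
```

```bash
python3 - <<'E'
from plan import *
im,d,s=snap('wrist','w17'); 
a=cv2.cvtColor(im,cv2.COLOR_RGB2BGR)[130:330,175:375]; cv2.imwrite('pics/w17z.png',cv2.resize(a,None,fx=3,fy=3))
E
```

```text
t 25.3 tcp [599.2 118.2 158.4] toolx ang 97.0 tilt 0.47 stand xy 35.7 1.7 w 16.4 F [0.1 0.2 1.7] j [-0.    0.29  1.56  0.    1.28 -0.12]
```

View pics/w17z.png

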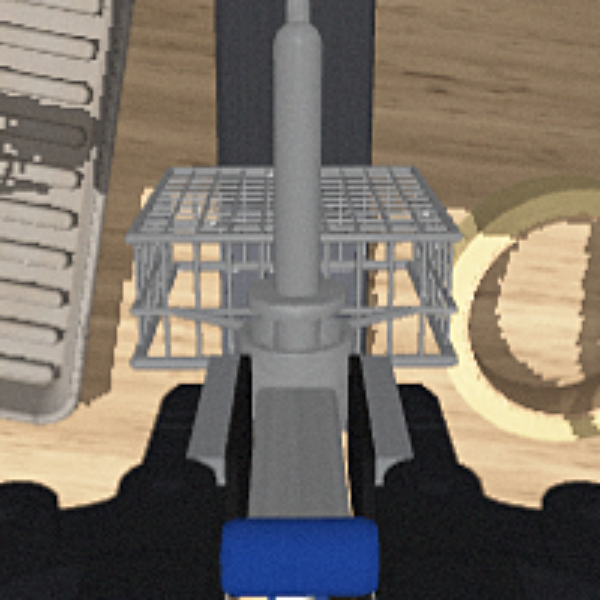

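Request:
arm_command(deltas=[[[0,0,0],0,0.022],[[0,0,0],0,0.03],[[0,0,0],0,0.05],[[0,0,0],0,0.05],[[0,0,0],0,0.05],[[0,0,0],0,0.05],[[0,0,0],0,0.05]])

```text
time_s: 26.22
tool_pos: [599.1, 118.2, 158.4]
eef_rot: [0.662, 0.749, 0.003, 0.002]
force: [0.3, 0.2, -0.3]
gripper_width: 50.2
```

```bash
python3 - <<'E'
from plan import *
im,d,s=snap('wrist','w18'); 
a=cv2.cvtColor(im,cv2.COLOR_RGB2BGR)[130:330,175:375]; cv2.imwrite('pics/w18z.png',cv2.resize(a,None,fx=3,fy=3))
E
```

```text
t 26.225 tcp [599.1 118.2 158.4] toolx ang 97.0 tilt 0.47 stand xy 35.6 1.7 w 50.2 F [ 0.3  0.2 -0.3] j [-0.    0.29  1.56  0.    1.28 -0.12]
```

View pics/w18z.png

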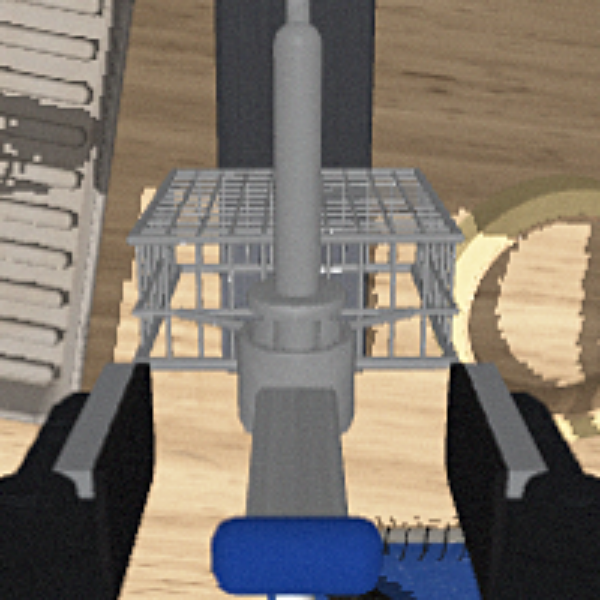

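Request:
arm_command(deltas=[[[0,0,0.02],0,0.05],[[0,0,0.05],0,0.05],[[0,0,0.08],0,0.05],[[0,0,0.11],0,0.05],[[-0.03,0,0.13],-4,0.05],[[-0.07,-0.003,0.13],-8,0.05],[[-0.11,-0.005,0.13],-12,0.05],[[-0.14,-0.005,0.1],-16,0.05],[[-0.153,-0.005,0.07],-16,0.05],[[-0.153,-0.005,0.04],-16,0.05],[[-0.153,-0.005,0.04],-16,0.05],[[-0.153,-0.005,0.04],-16,0.05]])

```text
time_s: 27.78
tool_pos: [447.3, 113.2, 200.4]
eef_rot: [0.76, 0.65, 0.004, 0.004]
force: [-0.6, -0.5, -0.1]
gripper_width: 50.2
```

```bash
cat > headm.py <<'E'
from tf import *
def heads(fn):
    v,P,L=gl(fn)
    for c,st,mm in v.blobs((105,150,60),(130,255,255),mn=60):
        h=L[mm]
        if abs(np.median(h[:,0]))<60 and abs(np.median(h[:,1]))<80:
            top=h[h[:,2]<np.percentile(h[:,2],60)]
            zt=np.percentile(h[:,2],10); zz=np.load('pics/%s.npz'%fn)
            # rect on plane of head mid
            (cx,cy),(w,hh),a=cv2.minAreaRect(h[:,:2].astype(np.float32))
            print('head tool ctr',round(cx,1),round(cy,1),'z',zt.round(1),'wh',round(w,1),round(hh,1),'ang',round(a,1),'world',np.median(P[mm],0).round(1),'pix',c.round(0))
E
python3 - <<'E'
from st import *
from headm import heads
im,d,s=snap('wrist','w19'); heads('w19')
snap('scene','s3')
E
```

```text
t 27.775 tcp [447.3 113.2 200.4] toolx ang 81.0 tilt 0.61 stand xy 22.1 -149.6 w 50.2 F [-0.6 -0.5 -0.1] j [-0.01 -0.09  1.89 -0.    1.33  0.15]
head tool ctr 57.8 -12.6 z 35.6 wh 34.1 12.7 ang 64.5 world [438.3 170.5 163.6] pix [248. 145.]
head tool ctr 33.4 -1.8 z 32.7 wh 21.1 74.9 ang 89.4 world [446.2 113.9 166.6] pix [272. 223.]
```

View pics/w19.png

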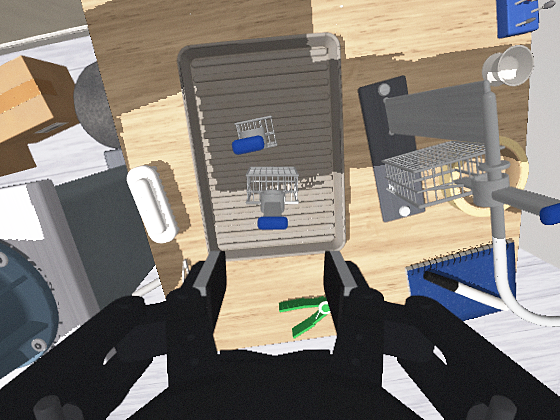

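View pics/s3.png

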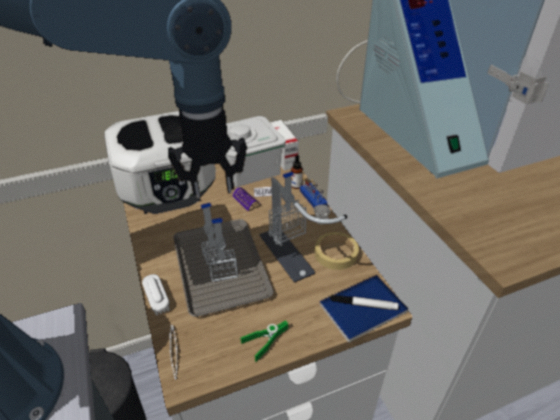

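Request:
arm_command(deltas=[[[-0.001,0,-0.03],0,0.05],[[-0.001,0,-0.06],0,0.05],[[-0.001,0,-0.09],0,0.05],[[-0.001,0,-0.114],0,0.05],[[-0.001,0,-0.114],0,0.05],[[-0.001,0,-0.114],0,0.05],[[-0.001,0,-0.114],0,0.03],[[-0.001,0,-0.114],0,0.0],[[-0.001,0,-0.114],0,0.0],[[-0.001,0,-0.114],0,0.0],[[-0.001,0,-0.114],0,0.0],[[-0.001,0,-0.114],0,0.0]], squeeze=80)

```text
time_s: 29.38
tool_pos: [447.5, 113.3, 87.5]
eef_rot: [0.76, 0.65, 0.005, 0.005]
force: [-0.5, -0.1, 6.3]
gripper_width: 15.4
```

Request:
arm_command(deltas=[[[0,0,0],0,0.0],[[0,0,0],0,0],[[0,0,0],0,0],[[0,0,0],0,0]])

```text
time_s: 29.88
tool_pos: [447.6, 113.2, 87.6]
eef_rot: [0.76, 0.65, 0.005, 0.005]
force: [-0.3, 0.1, 3.0]
gripper_width: 15.4
```

```bash
python3 - <<'E'
from st import *
from headm import heads
im,d,s=snap('wrist','w20'); heads('w20')
a=cv2.cvtColor(im,cv2.COLOR_RGB2BGR)[180:420,150:410]; cv2.imwrite('pics/w20z.png',cv2.resize(a,None,fx=2.4,fy=2.4))
E
```

```text
t 29.875 tcp [447.6 113.2  87.6] toolx ang 81.0 tilt 0.77 stand xy 22.1 -149.3 w 15.4 F [-0.3  0.1  3. ] j [-0.01  0.06  1.99 -0.    1.07  0.15]
head tool ctr 57.7 -11.9 z -77.2 wh 32.9 13.2 ang 64.0 world [438.8 170.8 163.6] pix [222. 171.]
head tool ctr 32.9 1.9 z -80.0 wh 75.6 20.3 ang 3.2 world [446.8 115.  166.6] pix [275. 321.]
```

View pics/w20z.png

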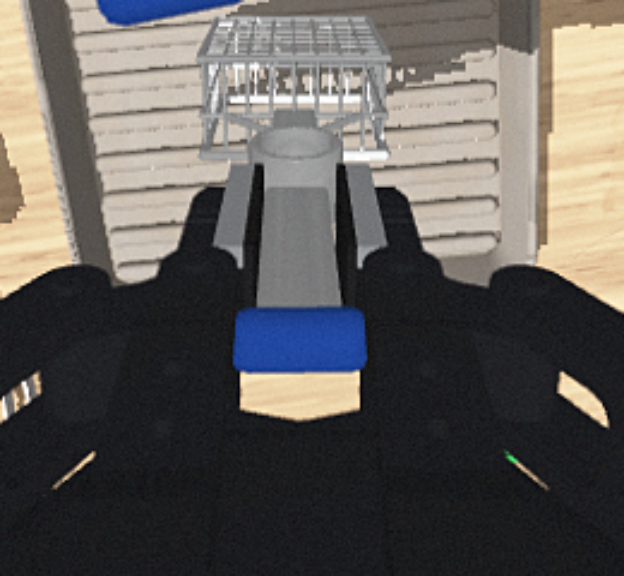

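Request:
arm_command(deltas=[[[0,0,0.01],0,0.0],[[0,0,0.04],0,0],[[0,0,0.08],0,0],[[0,0,0.12],0,0],[[0,0,0.16],0,0],[[0,0,0.2],0,0],[[0,-0.01,0.23],6,0],[[0.03,-0.02,0.24],12,0],[[0.06,-0.03,0.24],18,0],[[0.09,-0.045,0.24],26,0],[[0.12,-0.06,0.24],34,0],[[0.15,-0.075,0.24],42,0]])

```text
time_s: 31.42
tool_pos: [598.2, 37.8, 327.7]
eef_rot: [0.475, 0.88, 0.006, 0.002]
force: [0.6, -0.3, -0.3]
gripper_width: 15.7
```

Request:
arm_command(deltas=[[[0.03,-0.01,0],8,0.0],[[0.06,-0.02,0],16,0],[[0.085,-0.028,0],24,0],[[0.1,-0.028,0],32,0],[[0.104,-0.028,0],40,0],[[0.104,-0.028,0],48,0],[[0.104,-0.028,0],56,0],[[0.104,-0.028,-0.03],64,0],[[0.104,-0.028,-0.06],64,0],[[0.104,-0.028,-0.09],64,0],[[0.104,-0.028,-0.09],64,0]])

```text
time_s: 32.8
tool_pos: [700.1, 10.1, 234.4]
eef_rot: [-0.064, 0.998, 0.007, -0.005]
force: [-0.2, 0.1, 0.1]
gripper_width: 15.2
```

```bash
python3 - <<'E'
from st import *
E
```

```text
t 32.8 tcp [700.1  10.1 234.4] toolx ang -172.7 tilt 0.98 stand xy 155.3 88.8 w 15.2 F [-0.2  0.1  0.1] j [-0.16  0.44  1.21  0.01  1.5  -1.86]
```

Request:
arm_command(deltas=[[[0.001,0,-0.03],0,0.0],[[0.001,0,-0.05],0,0],[[0.001,0,-0.066],0,0],[[0.001,0,-0.066],0,0],[[0.001,0,-0.066],0,0]])

```text
time_s: 33.42
tool_pos: [701.8, 10.1, 169.5]
eef_rot: [-0.064, 0.998, 0.007, -0.004]
force: [0.8, 0.9, -0.6]
gripper_width: 15.6
```

```bash
cat > eye.py <<'E'
from st import *
def eye(fn):
    v,P,L=gl(fn)
    h=cv2.cvtColor(v.im,cv2.COLOR_RGB2HSV)
    m=(h[...,2]<70); m[:185]=0;m[220:]=0;m[:,:255]=0;m[:,300:]=0
    n,l,s_,c=cv2.connectedComponentsWithStats(m.astype(np.uint8))
    if n>1:
        i=1+np.argmax(s_[1:,4]); print('ball',s_[i],c[i].round(0),'tool',np.median(L[l==i],0).round(1),'world',np.median(P[l==i],0).round(1))
    k=(L[...,0]>-15)&(L[...,0]<14)&(abs(L[...,1])<14)&(L[...,2]>-32)&(L[...,2]<5)&(v.d>0)
    q=L[k]
    for a in range(-32,5,3):
        w=q[(q[:,2]>=a)&(q[:,2]<a+3)]
        if len(w)>4: print(a,len(w),w[:,1].min().round(1),w[:,1].max().round(1),'mid',((w[:,1].min()+w[:,1].max())/2).round(1),'x',np.percentile(w[:,0],[5,95]).round(1))
E
python3 - <<'E'
from eye import *
im,d,s=snap('wrist','w21'); eye('w21')
a=cv2.cvtColor(im,cv2.COLOR_RGB2BGR)[130:330,175:375]; cv2.imwrite('pics/w21z.png',cv2.resize(a,None,fx=3,fy=3))
E
```

```text
t 33.425 tcp [701.8  10.1 169.5] toolx ang -172.7 tilt 0.92 stand xy 155.5 90.4 w 15.6 F [ 0.8  0.9 -0.6] j [-0.16  0.49  1.27  0.01  1.39 -1.86]
ball [269 194  18  14 202] [277. 200.] tool [ 32.6   0.5 -20.1] world [669.5   6.2 189.9]
-32 76 -13.8 12.8 mid -0.5 x [ 2.4 10.6]
-29 142 -8.6 5.0 mid -1.8 x [2.7 8.9]
-26 275 -10.3 6.3 mid -2.0 x [2.2 9.2]
-23 113 -11.6 7.4 mid -2.1 x [-7.1  9.2]
-20 23 -12.3 8.0 mid -2.1 x [5.9 9.3]
-17 34 -13.1 8.7 mid -2.2 x [4.4 9.3]
-14 32 -12.0 8.2 mid -1.9 x [5.8 9.3]
-11 114 -11.6 6.1 mid -2.7 x [3.6 9.1]
-8 199 -8.9 4.5 mid -2.2 x [2.3 9. ]
```

View pics/w21z.png

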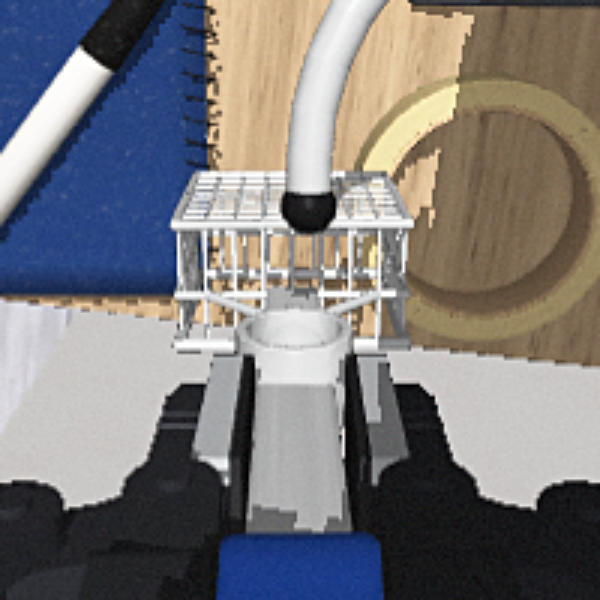

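```bash
python3 - <<'E'
from plan import *
off=(0,-2.1,17)
rows(off,[(155,90,90,185.5)]*2+tip(90,50,5)+arc(0,35,5))
E
```

```text
t 33.475 tcp [702.   10.  169.8] toolx ang -172.7 tilt 0.9 stand xy 155.6 90.6 w 15.5 F [-0.1  0.1  0. ] j [-0.16  0.49  1.27  0.01  1.39 -1.86]
[[-0.0009, 0.0026, -0.0013], -0.3]
[[-0.0009, 0.0026, -0.0013], -0.3]
[[-0.0089, 0.0016, -0.0013], -0.3]
[[-0.0168, 0.0006, -0.0013], -0.3]
[[-0.0247, -0.0003, -0.0013], -0.3]
[[-0.0327, -0.0013, -0.0013], -0.3]
[[-0.0406, -0.0023, -0.0013], -0.3]
[[-0.0464, -0.0026, -0.0018], -7.3]
[[-0.0523, -0.0023, -0.0023], -14.3]
[[-0.058, -0.0012, -0.0027], -21.3]
[[-0.0636, 0.0005, -0.0032], -28.3]
[[-0.0689, 0.003, -0.0037], -35.3]
```

Request:
arm_command(deltas=[[[-0.001,0.0026,-0.0013],0,0.0],[[-0.001,0.0026,-0.0013],0,0],[[-0.009,0.0016,-0.0013],0,0],[[-0.017,0.0006,-0.0013],0,0],[[-0.0247,-0.0003,-0.0013],0,0],[[-0.0327,-0.0013,-0.0013],0,0],[[-0.0406,-0.0023,-0.0013],0,0],[[-0.0464,-0.0026,-0.0018],-7.3,0],[[-0.0523,-0.0023,-0.0023],-14.3,0],[[-0.058,-0.0012,-0.0027],-21.3,0],[[-0.0636,0.0005,-0.0032],-28.3,0],[[-0.0689,0.003,-0.0037],-35.3,0]])

```text
time_s: 34.98
tool_pos: [632.6, 13.0, 166.2]
eef_rot: [0.244, 0.97, 0.008, -0.001]
force: [0.2, 0.0, -1.5]
gripper_width: 15.5
```

```bash
python3 - <<'E'
from plan import *
im,d,s=snap('wrist','w22')
a=cv2.cvtColor(im,cv2.COLOR_RGB2BGR)[130:330,175:375]; cv2.imwrite('pics/w22z.png',cv2.resize(a,None,fx=3,fy=3))
off=(0,-2.1,17)
rows(off,arc(35,90,7)+straight(105,97,1))
E
```

```text
t 34.975 tcp [632.6  13.  166.2] toolx ang 151.8 tilt 0.9 stand xy 144.2 22.1 w 15.5 F [ 0.2  0.  -1.5] j [-0.18  0.34  1.49  0.02  1.32 -1.26]
[[-0.0045, 0.003, -0.0004], -7.6]
[[-0.0095, 0.0072, -0.0009], -15.5]
[[-0.014, 0.0121, -0.0015], -23.3]
[[-0.0177, 0.0175, -0.002], -31.2]
[[-0.0206, 0.0233, -0.0025], -39.1]
[[-0.0227, 0.0296, -0.003], -46.9]
[[-0.024, 0.036, -0.0036], -54.8]
[[-0.025, 0.0439, -0.0041], -54.8]
```

View pics/w22z.png

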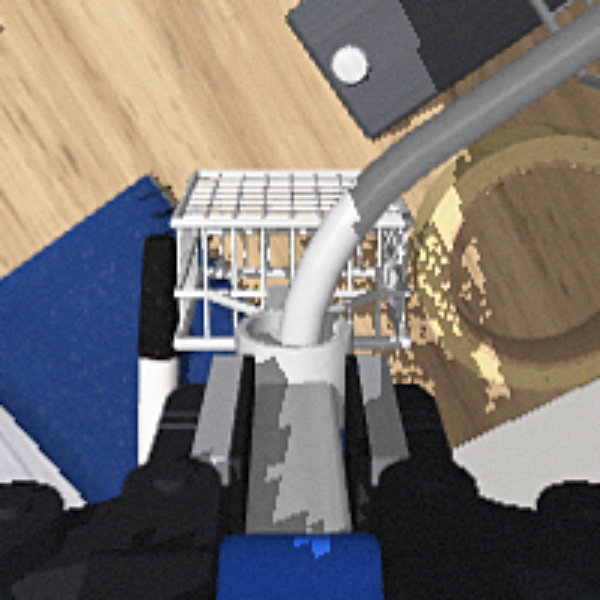

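Request:
arm_command(deltas=[[[-0.0045,0.003,-0.0004],-7.6,0.0],[[-0.0095,0.0072,-0.0009],-15.5,0],[[-0.014,0.0121,-0.0015],-23.3,0],[[-0.0177,0.0175,-0.002],-31.2,0],[[-0.0206,0.0233,-0.0025],-39.1,0],[[-0.0227,0.0296,-0.003],-46.9,0],[[-0.024,0.036,-0.0036],-54.8,0],[[-0.025,0.0439,-0.0041],-54.8,0],[[-0.025,0.0439,-0.0041],-54.8,0],[[-0.025,0.0439,-0.0041],-54.8,0]])

```text
time_s: 36.28
tool_pos: [607.0, 57.2, 162.0]
eef_rot: [0.664, 0.748, 0.008, 0.002]
force: [-0.2, 0.5, -0.1]
gripper_width: 15.2
```

```bash
python3 - <<'E'
from plan import *
from headm import heads
im,d,s=snap('wrist','w23'); heads('w23')
a=cv2.cvtColor(im,cv2.COLOR_RGB2BGR)[60:330,160:400]; cv2.imwrite('pics/w23z.png',cv2.resize(a,None,fx=2.4,fy=2.4))
im,d,s=snap('scene','s4')
a=cv2.cvtColor(im,cv2.COLOR_RGB2BGR)[130:290,230:390]; cv2.imwrite('pics/s4z.png',cv2.resize(a,None,fx=3.5,fy=3.5))
off=(0,-2.1,17)
rows(off,straight(97,58,6)+[(58,0,0,175)])
E
```

```text
t 36.275 tcp [607.   57.2 162. ] toolx ang 96.8 tilt 0.91 stand xy 97.1 2.1 w 15.2 F [-0.2  0.5 -0.1] j [-0.11  0.28  1.57  0.01  1.28 -0.23]
head tool ctr -62.5 8.1 z -79.8 wh 43.5 267.0 ang 89.5 world [606.3  57.8 240.8] pix [275. 322.]
[[-0.0008, 0.0068, 0.0], 0.2]
[[-0.0016, 0.0132, 0.0], 0.2]
[[-0.0024, 0.0197, 0.0], 0.2]
[[-0.0032, 0.0261, 0.0], 0.2]
[[-0.004, 0.0326, 0.0], 0.2]
[[-0.0048, 0.039, 0.0], 0.2]
[[-0.0048, 0.039, -0.004], 0.2]
```

View pics/w23z.png

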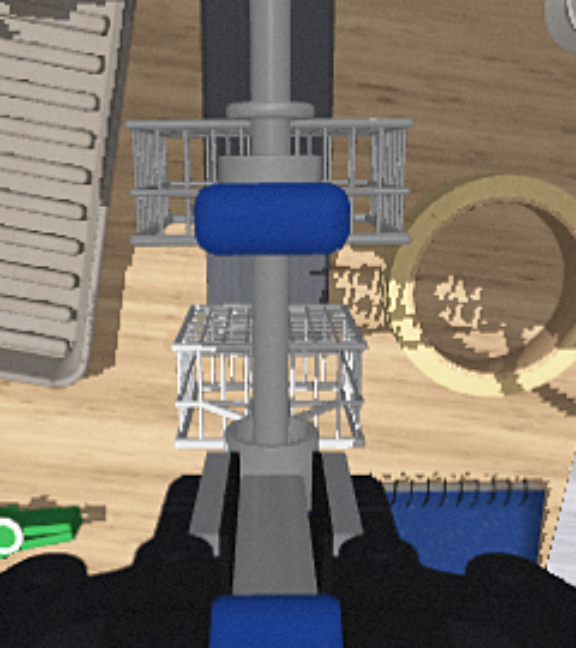

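View pics/s4z.png

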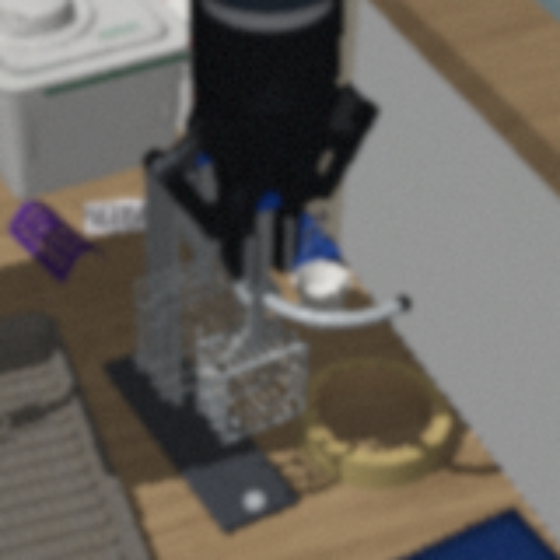

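```bash
python3 - <<'E'
from plan import *
v,P,L=gl('w23')
for c,st,mm in v.blobs((105,150,60),(130,255,255),mn=100):
    p=np.median(P[mm],0)
    if p[2]>150:
        q=P[mm][:,:2]-root; X=q@xh;Y=q@yh
        print(p.round(1),'stand X',np.percentile(X,[3,50,97]).round(1),'Y',np.percentile(Y,[2,98]).round(1))
k=(v.d>0)&(abs(P[...,2]-180)<12); q=P[k]; e=q[:,:2]-root; X=e@xh;Y=e@yh
for a in range(0,100,3):
    w=(X>=a)&(X<a+3)&(abs(Y)<14)
    if w.sum()>3: print(a,'Y',Y[w].min().round(1),Y[w].max().round(1),'zmax',q[w][:,2].max().round(1))
E
```

```text
t 36.375 tcp [607.   57.1 162. ] toolx ang 96.8 tilt 0.91 stand xy 97.3 2.1 w 15.6 F [ 0.7 -0.3 -1.3] j [-0.11  0.28  1.57  0.01  1.28 -0.23]
[598.  117.5 233. ] stand X [32.  36.3 40.9] Y [-9.5 10.5]
[606.3  57.8 240.8] stand X [ 92.9  96.4 289.9] Y [-8.8 25.7]
0 Y -3.1 4.4 zmax 185.0
3 Y -3.1 4.4 zmax 184.5
6 Y -3.2 4.4 zmax 184.9
9 Y -3.2 4.4 zmax 184.7
12 Y -3.2 4.5 zmax 184.5
15 Y -6.1 4.5 zmax 184.6
18 Y -8.2 9.3 zmax 189.3
21 Y -6.7 8.8 zmax 185.5
24 Y -2.9 4.5 zmax 184.6
27 Y -10.1 11.3 zmax 187.0
30 Y -10.2 11.2 zmax 186.8
33 Y -10.2 11.3 zmax 186.0
48 Y -3.2 4.5 zmax 184.6
51 Y -3.2 4.5 zmax 184.5
54 Y -3.2 4.5 zmax 184.2
57 Y -3.3 4.0 zmax 184.8
60 Y -3.3 4.0 zmax 184.3
63 Y -3.3 4.0 zmax 185.0
66 Y -3.4 4.0 zmax 184.3
69 Y -3.4 4.0 zmax 184.7
72 Y -3.5 4.0 zmax 185.7
75 Y -3.5 4.0 zmax 184.1
78 Y -3.5 4.0 zmax 184.6
81 Y -3.6 4.0 zmax 184.7
84 Y -3.6 4.0 zmax 184.2
87 Y -10.3 11.3 zmax 189.2
90 Y -10.4 11.3 zmax 189.3
93 Y -10.4 11.3 zmax 191.9
96 Y -6.4 9.4 zmax 191.7
99 Y 8.2 9.4 zmax 185.7
```

Request:
arm_command(deltas=[[[-0.0008,0.0065,-0.001],0,0.0],[[-0.0016,0.013,-0.002],0,0],[[-0.0024,0.0195,-0.0025],0,0],[[-0.0032,0.026,-0.0025],0,0],[[-0.004,0.0325,-0.0025],0,0],[[-0.0048,0.039,-0.0025],0,0],[[-0.0048,0.039,-0.0025],0,0],[[-0.0048,0.039,-0.0035],0,0],[[-0.0048,0.039,-0.004],0,0],[[-0.0048,0.039,-0.004],0,0]])

```text
time_s: 37.62
tool_pos: [602.6, 95.9, 158.8]
eef_rot: [0.664, 0.747, 0.008, 0.003]
force: [-2.4, 0.3, 6.0]
gripper_width: 15.3
```

```bash
cat > rod.py <<'E'
from plan import *
def rod(fn):
    v,P,L=gl(fn)
    for c,st,mm in v.blobs((105,150,60),(130,255,255),mn=100):
        p=np.median(P[mm],0)
        if p[2]>150:
            q=P[mm];q=q[q[:,2]>150];q=q[:,:2]-root; X=q@xh;Y=q@yh
            print('head',p.round(1),'stand X',np.percentile(X,[3,50,97]).round(1),'Y',np.percentile(Y,[2,98]).round(1))
    k=(v.d>0)&(abs(P[...,2]-180)<12); q=P[k]; e=q[:,:2]-root; X=e@xh;Y=e@yh
    for a in range(16,110,3):
        w=(X>=a)&(X<a+3)&(abs(Y)<14)
        if w.sum()>3 and Y[w].max()-Y[w].min()>12: print(a,'Y',Y[w].min().round(1),Y[w].max().round(1),'zmax',q[w][:,2].max().round(1))
E
python3 - <<'E'
from rod import *
im,d,s=snap('wrist','w24'); rod('w24')
a=cv2.cvtColor(im,cv2.COLOR_RGB2BGR)[60:330,160:400]; cv2.imwrite('pics/w24z.png',cv2.resize(a,None,fx=2.4,fy=2.4))
E
```

```text
t 37.625 tcp [602.6  95.9 158.8] toolx ang 96.8 tilt 0.96 stand xy 58.2 2.5 w 15.3 F [-2.4  0.3  6. ] j [-0.04  0.29  1.57  0.01  1.27 -0.16]
head [448.4 170.3 161.9] stand X [-38.7 -34.4 -30.5] Y [-143.9 -139.8]
head [597.9 118.5 232.9] stand X [31.8 35.2 40.1] Y [-9.5 10.5]
head [603.4  95.8 237.4] stand X [53.8 56.8 62.5] Y [-8.6 10.4]
16 Y -7.9 9.4 zmax 189.6
19 Y -7.9 9.4 zmax 189.1
28 Y -9.9 11.4 zmax 186.4
31 Y -10.0 11.4 zmax 191.4
34 Y -10.1 11.5 zmax 192.0
37 Y -10.1 11.5 zmax 182.4
40 Y -10.3 11.5 zmax 182.0
43 Y -10.4 11.6 zmax 181.9
46 Y -12.5 13.9 zmax 191.5
49 Y -12.1 11.7 zmax 189.8
52 Y -10.0 11.7 zmax 179.9
```

View pics/w24z.png

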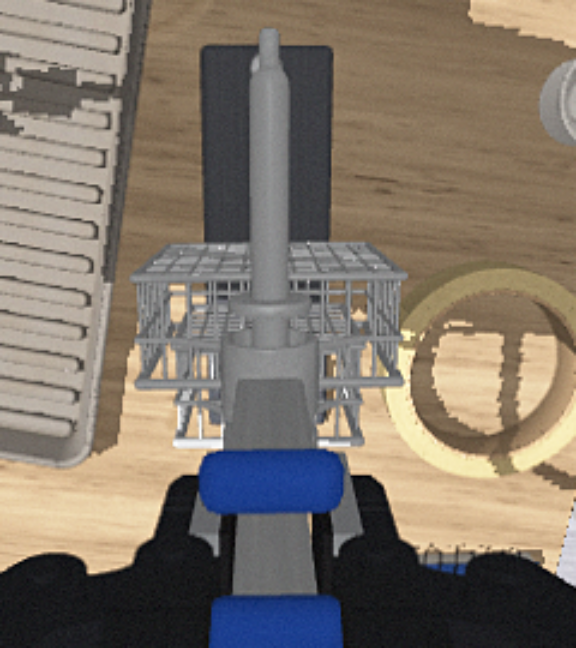

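Request:
arm_command(deltas=[[[0,0,0.0005],0,0.02],[[0,0,0.0005],0,0.026],[[0,0,0.0005],0,0.035],[[0,0,0.0005],0,0.045],[[0,0,0.0005],0,0.045],[[0,0,0.0005],0,0.045],[[0,0,0.0005],0,0.045]])

```text
time_s: 38.55
tool_pos: [602.6, 95.9, 159.3]
eef_rot: [0.664, 0.748, 0.008, 0.003]
force: [-0.3, -0.2, -0.1]
gripper_width: 45.1
```

Request:
arm_command(deltas=[[[0,0,0.02],0,0.045],[[0,0,0.05],0,0.045],[[0,0,0.08],0,0.045],[[0,0,0.11],0,0.05],[[-0.03,0.01,0.13],-2,0.05],[[-0.07,0.03,0.13],-3,0.05],[[-0.11,0.05,0.13],-4,0.05],[[-0.14,0.07,0.1],-4,0.05],[[-0.164,0.0745,0.07],-4,0.05],[[-0.164,0.0745,0.04],-4,0.05],[[-0.164,0.0745,0.04],-4,0.05],[[-0.164,0.0745,0.04],-4,0.05]])

```text
time_s: 40.05
tool_pos: [439.9, 170.5, 201.3]
eef_rot: [0.69, 0.724, 0.009, 0.004]
force: [-0.0, 0.4, 0.7]
gripper_width: 50.2
```

```bash
python3 - <<'E'
from rod import *
from headm import heads
im,d,s=snap('wrist','w25'); heads('w25'); rod('w25')
snap('scene','s5')
E
```

```text
t 40.05 tcp [439.9 170.5 201.3] toolx ang 92.7 tilt 1.1 stand xy -35.6 -150.0 w 50.2 F [-0.   0.4  0.7] j [ 0.11 -0.07  1.87  0.01  1.32  0.06]
head tool ctr 33.0 -2.2 z 36.6 wh 75.7 21.4 ang 0.3 world [437.8 171.3 163.7] pix [271. 221.]
head [437.8 171.3 163.7] stand X [-40.4 -36.7 -32.1] Y [-162.1 -141.7]
head [595.2 119.1 232.5] stand X [31.2 34.2 40.1] Y [-10.8   8.6]
head [606.6 100.1 236.7] stand X [-41.   54.5  57.6] Y [-87.    9.8]
16 Y -8.2 9.2 zmax 189.7
19 Y -8.7 8.9 zmax 189.0
25 Y -9.8 9.2 zmax 185.5
28 Y -11.0 10.2 zmax 186.4
31 Y -11.1 10.3 zmax 191.8
34 Y -11.0 8.9 zmax 192.0
49 Y -11.0 5.4 zmax 185.9
52 Y -10.1 7.1 zmax 191.5
55 Y -6.1 9.8 zmax 191.9
```

View pics/w25.png

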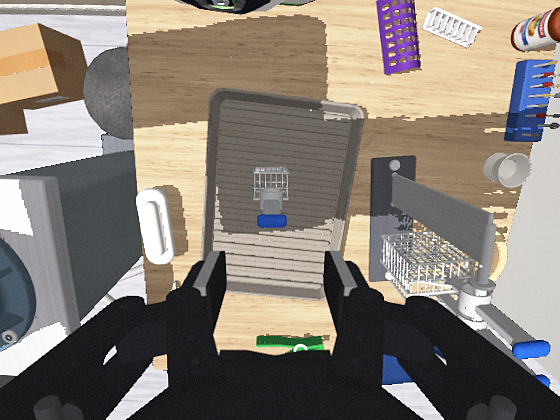

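View pics/s5.png

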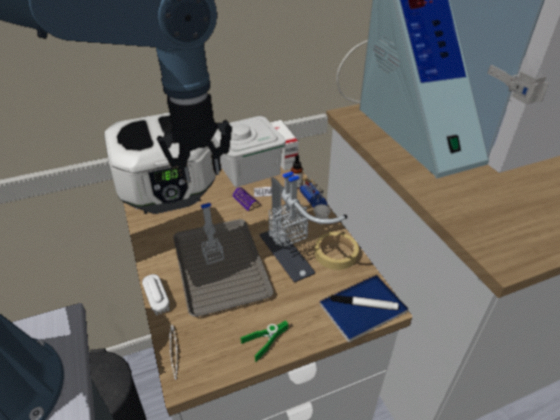

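Request:
arm_command(deltas=[[[-0.002,0,-0.03],0,0.05],[[-0.002,0,-0.06],0,0.05],[[-0.002,0,-0.09],0,0.05],[[-0.002,0,-0.119],0,0.05],[[-0.002,0,-0.119],0,0.05],[[-0.002,0,-0.119],0,0.05],[[-0.002,0,-0.119],0,0.03],[[-0.002,0,-0.119],0,0.0],[[-0.002,0,-0.119],0,0.0],[[-0.002,0,-0.119],0,0.0],[[-0.002,0,-0.119],0,0.0],[[-0.002,0,-0.119],0,0.0]])

```text
time_s: 41.65
tool_pos: [439.1, 170.6, 83.5]
eef_rot: [0.69, 0.724, 0.01, 0.005]
force: [-1.2, 0.1, 7.2]
gripper_width: 14.9
```

Request:
arm_command(deltas=[[[0,0,0],0,0.0],[[0,0,0],0,0],[[0,0,0],0,0],[[0,0,0],0,0]])

```text
time_s: 42.15
tool_pos: [439.3, 170.6, 83.6]
eef_rot: [0.69, 0.724, 0.01, 0.005]
force: [-0.3, 0.2, 2.3]
gripper_width: 14.8
```

```bash
python3 - <<'E'
from st import *
from headm import heads
im,d,s=snap('wrist','w26'); heads('w26')
a=cv2.cvtColor(im,cv2.COLOR_RGB2BGR)[180:420,150:410]; cv2.imwrite('pics/w26z.png',cv2.resize(a,None,fx=2.4,fy=2.4))
E
```

```text
t 42.15 tcp [439.3 170.6  83.6] toolx ang 92.7 tilt 1.27 stand xy -35.8 -150.6 w 14.8 F [-0.3  0.2  2.3] j [0.11 0.08 1.98 0.01 1.06 0.06]
head tool ctr 33.4 0.4 z -81.0 wh 75.0 19.2 ang 1.0 world [437.2 172.6 163.6] pix [274. 321.]
```

View pics/w26z.png

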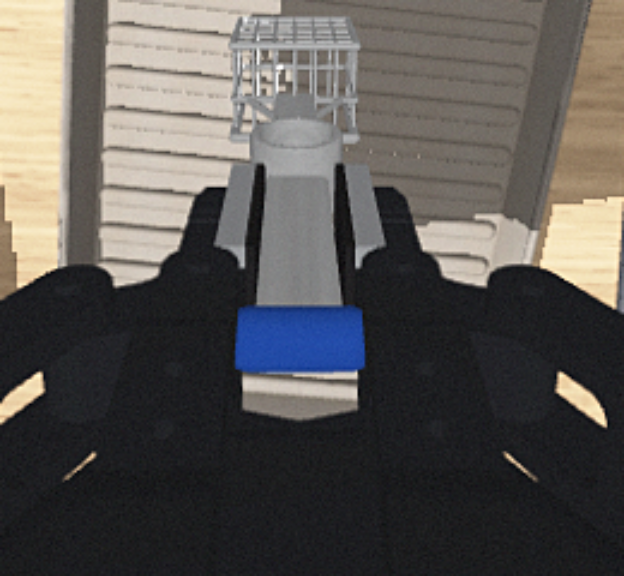

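Request:
arm_command(deltas=[[[0,0,0.01],0,0.0],[[0,0,0.04],0,0],[[0,0,0.08],0,0],[[0,0,0.12],0,0],[[0,0,0.16],0,0],[[0,0,0.2],0,0],[[0,-0.01,0.24],5,0],[[0.03,-0.03,0.26],10,0],[[0.06,-0.055,0.26],16,0],[[0.09,-0.08,0.26],22,0],[[0.12,-0.105,0.26],30,0],[[0.15,-0.13,0.26],38,0]])

```text
time_s: 43.7
tool_pos: [589.8, 39.8, 343.8]
eef_rot: [0.415, 0.91, 0.011, 0.001]
force: [0.5, -0.2, -1.1]
gripper_width: 15.1
```

Request:
arm_command(deltas=[[[0.03,-0.01,0],8,0.0],[[0.06,-0.02,0],16,0],[[0.085,-0.029,0],24,0],[[0.105,-0.029,0],32,0],[[0.113,-0.029,0],40,0],[[0.113,-0.029,0],48,0],[[0.113,-0.029,-0.03],56.5,0],[[0.113,-0.029,-0.07],56.5,0],[[0.113,-0.029,-0.11],56.5,0],[[0.113,-0.029,-0.11],56.5,0],[[0.113,-0.029,-0.11],56.5,0]])

```text
time_s: 45.08
tool_pos: [703.5, 10.7, 235.8]
eef_rot: [-0.065, 0.998, 0.01, -0.003]
force: [0.6, -0.1, -0.6]
gripper_width: 14.8
```

```bash
python3 - <<'E'
from st import *
E
```

```text
t 45.075 tcp [703.5  10.7 235.8] toolx ang -172.5 tilt 1.2 stand xy 155.1 92.2 w 14.8 F [ 0.6 -0.1 -0.6] j [-0.16  0.45  1.2   0.02  1.51 -1.86]
```

Request:
arm_command(deltas=[[[0,0,-0.03],0,0.0],[[0,0,-0.05],0,0],[[0,0,-0.063],0,0],[[0,0,-0.063],0,0],[[0,0,-0.063],0,0]])

```text
time_s: 45.7
tool_pos: [704.1, 10.6, 173.8]
eef_rot: [-0.065, 0.998, 0.01, -0.003]
force: [-0.1, -0.5, -0.8]
gripper_width: 15.3
```

```bash
python3 - <<'E'
from eye import *
im,d,s=snap('wrist','w27'); eye('w27')
a=cv2.cvtColor(im,cv2.COLOR_RGB2BGR)[130:330,175:375]; cv2.imwrite('pics/w27z.png',cv2.resize(a,None,fx=3,fy=3))
E
```

```text
t 45.7 tcp [704.1  10.6 173.8] toolx ang -172.5 tilt 1.16 stand xy 155.3 92.8 w 15.3 F [-0.1 -0.5 -0.8] j [-0.16  0.49  1.26  0.02  1.4  -1.87]
ball [269 188  18  13 193] [277. 194.] tool [ 34.8   0.3 -15.8] world [669.8   6.3 189.7]
-32 96 -13.3 7.3 mid -3.0 x [-1.  10.5]
-29 70 -8.5 5.0 mid -1.8 x [3.2 4.4]
-26 57 -8.2 5.1 mid -1.6 x [3.2 4.7]
-23 297 -9.4 6.4 mid -1.5 x [3.2 9.7]
-20 157 -11.3 7.5 mid -1.9 x [-3.3  9.8]
-17 39 -12.0 8.8 mid -1.6 x [4.2 9.9]
-14 38 -12.7 9.0 mid -1.9 x [2.9 9.7]
-11 23 -11.6 7.9 mid -1.9 x [6.8 9.9]
-8 66 -11.8 7.4 mid -2.2 x [5.1 9.8]
-5 211 -8.4 5.1 mid -1.6 x [3.  9.5]
-2 16 -5.5 2.3 mid -1.6 x [2.6 9.3]
```

View pics/w27z.png

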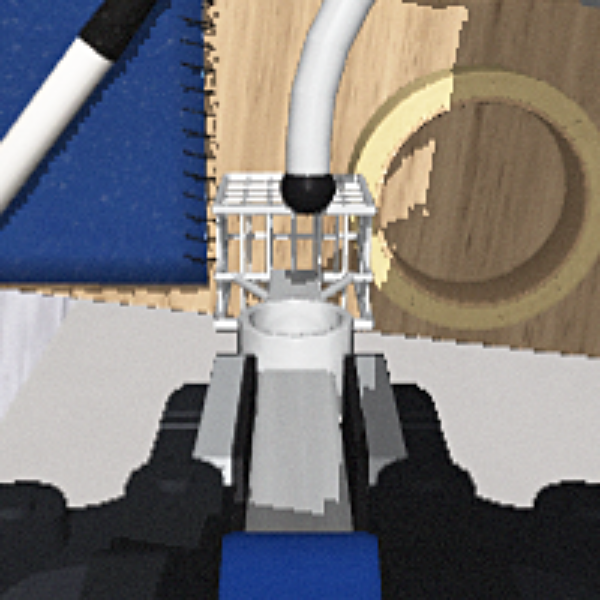

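```bash
python3 - <<'E'
from plan import *
off=(0.8,-1.8,12.8)
rows(off,[(155,92,90,185.5)]*2+tip(92,50,5)+arc(0,35,5))
E
```

```text
t 45.75 tcp [704.3  10.6 174.1] toolx ang -172.5 tilt 1.15 stand xy 155.3 92.9 w 14.7 F [ 0.3 -1.4 -0.7] j [-0.16  0.49  1.26  0.02  1.4  -1.87]
[[-0.0004, 0.0021, -0.0014], -0.5]
[[-0.0004, 0.0021, -0.0014], -0.5]
[[-0.0087, 0.001, -0.0014], -0.5]
[[-0.0171, 0.0, -0.0014], -0.5]
[[-0.0254, -0.001, -0.0014], -0.5]
[[-0.0337, -0.002, -0.0014], -0.5]
[[-0.0421, -0.003, -0.0014], -0.5]
[[-0.0479, -0.0035, -0.0019], -7.5]
[[-0.0538, -0.0032, -0.0023], -14.5]
[[-0.0596, -0.0023, -0.0028], -21.5]
[[-0.0653, -0.0006, -0.0033], -28.5]
[[-0.0707, 0.0018, -0.0037], -35.5]
```

Request:
arm_command(deltas=[[[-0.0005,0.002,-0.0014],-0.5,0.0],[[-0.0005,0.002,-0.0014],-0.5,0],[[-0.0087,0.001,-0.0014],-0.5,0],[[-0.017,0,-0.0014],-0.5,0],[[-0.0254,-0.001,-0.0014],-0.5,0],[[-0.0337,-0.002,-0.0014],-0.5,0],[[-0.042,-0.003,-0.0014],-0.5,0],[[-0.048,-0.0035,-0.0019],-7.5,0],[[-0.0538,-0.0032,-0.0023],-14.5,0],[[-0.0596,-0.0023,-0.0028],-21.5,0],[[-0.0653,-0.0006,-0.0033],-28.5,0],[[-0.0707,0.0018,-0.0037],-35.5,0]])

```text
time_s: 47.25
tool_pos: [633.1, 12.3, 170.4]
eef_rot: [0.244, 0.97, 0.01, 0.001]
force: [-0.8, -0.2, -0.8]
gripper_width: 15.1
```

```bash
python3 - <<'E'
from plan import *
im,d,s=snap('wrist','w28')
a=cv2.cvtColor(im,cv2.COLOR_RGB2BGR)[130:330,175:375]; cv2.imwrite('pics/w28z.png',cv2.resize(a,None,fx=3,fy=3))
off=(0.8,-1.8,12.8)
rows(off,arc(35,90,7)+[(103,0,0,178.5)])
E
```

```text
t 47.25 tcp [633.1  12.3 170.4] toolx ang 151.8 tilt 1.15 stand xy 144.9 22.5 w 15.1 F [-0.8 -0.2 -0.8] j [-0.18  0.33  1.49  0.02  1.32 -1.26]
[[-0.0045, 0.003, -0.0005], -7.6]
[[-0.0096, 0.0071, -0.001], -15.5]
[[-0.0142, 0.0119, -0.0015], -23.3]
[[-0.018, 0.0173, -0.0021], -31.2]
[[-0.0211, 0.0232, -0.0026], -39.0]
[[-0.0233, 0.0294, -0.0031], -46.9]
[[-0.0246, 0.0358, -0.0036], -54.8]
[[-0.0249, 0.0378, -0.0046], -54.8]
```

View pics/w28z.png

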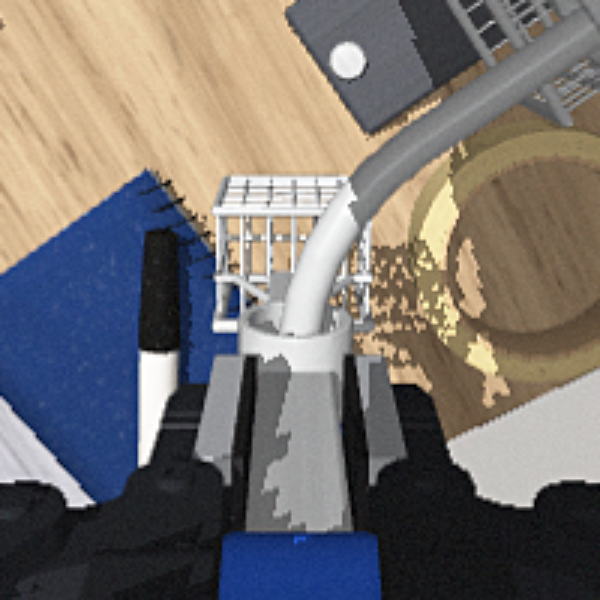

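Request:
arm_command(deltas=[[[-0.0045,0.003,-0.0005],-7.6,0.0],[[-0.0096,0.0071,-0.001],-15.5,0],[[-0.0142,0.0119,-0.0015],-23.3,0],[[-0.018,0.0173,-0.002],-31.2,0],[[-0.0211,0.0232,-0.0026],-39,0],[[-0.0233,0.0294,-0.003],-46.9,0],[[-0.0246,0.0358,-0.0036],-54.8,0],[[-0.025,0.0378,-0.004],-54.8,0],[[-0.025,0.0378,-0.004],-54.8,0]])

```text
time_s: 48.42
tool_pos: [607.4, 50.5, 166.4]
eef_rot: [0.663, 0.748, 0.009, 0.005]
force: [0.1, 0.2, -0.5]
gripper_width: 14.9
```

```bash
python3 - <<'E'
from rod import *
im,d,s=snap('wrist','w29'); rod('w29')
a=cv2.cvtColor(im,cv2.COLOR_RGB2BGR)[60:330,160:400]; cv2.imwrite('pics/w29z.png',cv2.resize(a,None,fx=2.4,fy=2.4))
off=(0.8,-1.8,12.8)
rows(off,straight(103,80,4,177)+[(80,0,0,175)])
E
```

```text
t 48.425 tcp [607.4  50.5 166.4] toolx ang 96.9 tilt 1.15 stand xy 103.8 1.6 w 14.9 F [ 0.1  0.2 -0.5] j [-0.12  0.27  1.57  0.01  1.28 -0.24]
head [597.9 117.2 233. ] stand X [32.1 36.6 41.1] Y [-9.5 10.4]
head [600.9  95.9 238. ] stand X [54.1 57.9 62.6] Y [-9.1 10.8]
head [605.2  52.6 246.3] stand X [ 98.5 101.5 106.7] Y [-9.4  8.9]
16 Y -7.9 9.3 zmax 189.2
19 Y -7.9 9.4 zmax 188.9
28 Y -10.3 11.4 zmax 186.8
43 Y -9.5 10.9 zmax 186.2
46 Y -10.1 9.1 zmax 184.4
49 Y -10.3 11.1 zmax 186.1
52 Y -10.3 11.2 zmax 186.7
55 Y -10.4 11.2 zmax 192.0
58 Y -9.9 11.3 zmax 182.5
61 Y -9.9 11.3 zmax 181.8
64 Y -9.9 11.3 zmax 181.8
94 Y -10.4 11.1 zmax 189.3
97 Y -10.5 11.1 zmax 190.3
100 Y -10.6 11.2 zmax 192.0
[[-0.0006, 0.0059, -0.0022], 0.1]
[[-0.0013, 0.0116, -0.0022], 0.1]
[[-0.002, 0.0173, -0.0022], 0.1]
[[-0.0027, 0.023, -0.0022], 0.1]
[[-0.0027, 0.023, -0.0042], 0.1]
```

View pics/w29z.png

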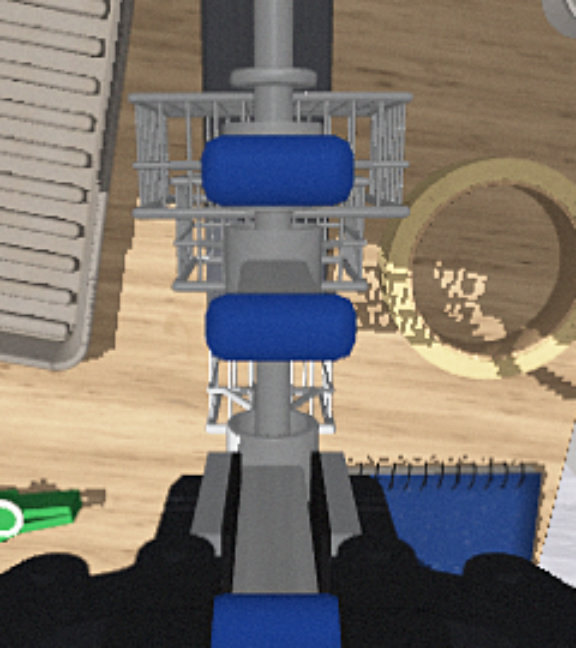

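Request:
arm_command(deltas=[[[0,0.001,-0.0022],0,0.0],[[0,0.001,-0.0022],0,0.0],[[-0.0006,0.006,-0.0022],0,0.0],[[-0.0013,0.0116,-0.0022],0,0],[[-0.002,0.0173,-0.0022],0,0],[[-0.0027,0.023,-0.0022],0,0],[[-0.0027,0.023,-0.0022],0,0],[[-0.0027,0.023,-0.0035],0,0],[[-0.0027,0.023,-0.004],0,0],[[-0.0027,0.023,-0.004],0,0]])

```text
time_s: 49.72
tool_pos: [605.0, 73.3, 162.8]
eef_rot: [0.664, 0.748, 0.009, 0.005]
force: [-0.3, 0.1, 2.6]
gripper_width: 15.0
```

```bash
python3 - <<'E'
from rod import *
im,d,s=snap('wrist','w30'); rod('w30')
a=cv2.cvtColor(im,cv2.COLOR_RGB2BGR)[60:330,160:400]; cv2.imwrite('pics/w30z.png',cv2.resize(a,None,fx=2.4,fy=2.4))
E
```

```text
t 49.725 tcp [605.   73.3 162.8] toolx ang 96.9 tilt 1.19 stand xy 80.9 2.0 w 15.0 F [-0.3  0.1  2.6] j [-0.08  0.28  1.57  0.01  1.27 -0.2 ]
head [597.8 117.9 233. ] stand X [31.9 35.8 40.5] Y [-9.5 10.5]
head [600.8  96.6 237.9] stand X [53.9 57.4 62.4] Y [-9.4 10.8]
head [604.7  74.4 242.5] stand X [75.5 78.6 84.2] Y [-9.   9.3]
16 Y -7.6 9.3 zmax 189.3
19 Y -8.3 9.2 zmax 189.4
28 Y -10.2 11.4 zmax 186.7
31 Y -10.3 11.4 zmax 191.0
34 Y -10.4 11.5 zmax 192.0
37 Y -10.4 11.6 zmax 182.2
40 Y -10.0 11.6 zmax 181.5
55 Y -9.0 10.4 zmax 191.9
58 Y -10.4 11.2 zmax 183.7
61 Y -9.8 11.3 zmax 182.7
64 Y -9.9 11.3 zmax 181.3
67 Y -9.9 11.2 zmax 180.8
70 Y -10.0 10.8 zmax 180.8
73 Y -10.1 11.5 zmax 181.3
76 Y -10.2 11.5 zmax 181.4
```

View pics/w30z.png

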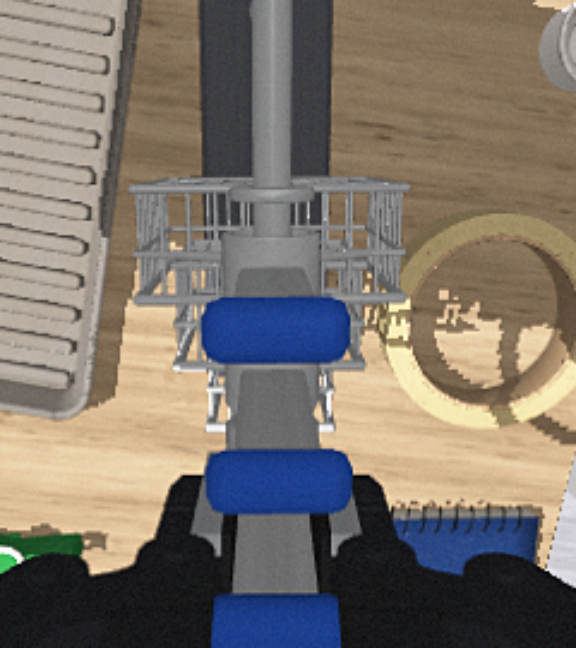

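Spacing is about 22 mm and the rod now carries the weight. I release it, rise, and go to look at the clip.

Request:
arm_command(deltas=[[[0,0,0],0,0.02],[[0,0,0],0,0.026],[[0,0,0],0,0.035],[[0,0,0],0,0.045],[[0,0,0],0,0.045],[[0,0,0],0,0.045],[[0,0,0],0,0.045]])

```text
time_s: 50.65
tool_pos: [605.0, 73.3, 162.8]
eef_rot: [0.663, 0.748, 0.009, 0.005]
force: [0.1, 0.0, 0.4]
gripper_width: 45.3
```

Request:
arm_command(deltas=[[[0,0,0.02],0,0.045],[[0,0,0.05],0,0.045],[[0,0,0.08],0,0.045],[[0,0,0.11],0,0.05],[[-0.01,-0.03,0.13],0,0.06],[[-0.04,-0.07,0.13],0,0.07],[[-0.07,-0.11,0.13],0,0.07],[[-0.1,-0.14,0.11],0,0.07],[[-0.12,-0.15,0.08],0,0.07],[[-0.12,-0.15,0.08],0,0.07],[[-0.12,-0.15,0.08],0,0.07]])

```text
time_s: 52.02
tool_pos: [486.4, -76.8, 245.0]
eef_rot: [0.663, 0.748, 0.01, 0.007]
force: [0.2, -0.0, -0.4]
gripper_width: 70.0
```

```bash
python3 - <<'E'
from rod import *
im,d,s=snap('wrist','w31'); snap('scene','s6'); snap('top','t6')
rod('w31')
E
```

```text
t 52.025 tcp [486.4 -76.8 245. ] toolx ang 96.9 tilt 1.34 stand xy 215.4 -134.0 w 70.0 F [ 0.2 -0.  -0.4] j [-0.41 -0.06  1.77  0.01  1.41 -0.53]
head [601.6  69.9 242.6] stand X [81.3 83.9 86.1] Y [-10.6   9.2]
58 Y -10.7 8.7 zmax 181.6
61 Y -10.8 10.4 zmax 186.3
64 Y -10.6 9.9 zmax 186.3
67 Y -11.4 11.7 zmax 186.7
70 Y -10.0 5.3 zmax 185.2
73 Y -11.2 4.3 zmax 186.9
82 Y -11.2 8.5 zmax 192.0
85 Y -10.4 9.7 zmax 186.5
88 Y -10.6 10.5 zmax 187.1
```

View pics/w31.png

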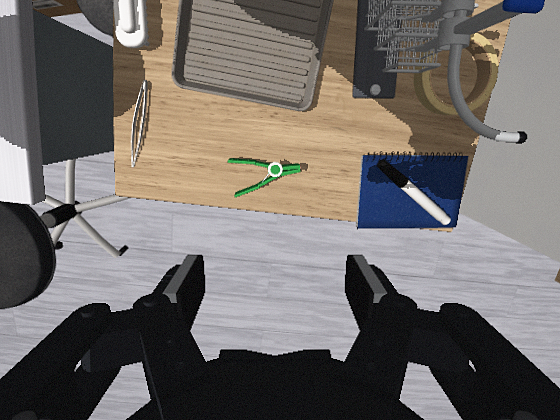

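View pics/s6.png

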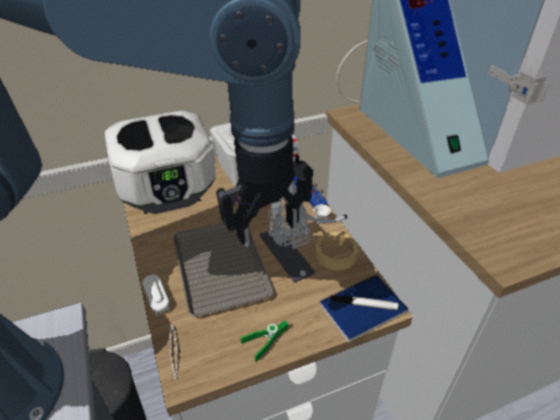

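```bash
python3 - <<'E'
from st import *
v,P,L=gl('w31')
a=cv2.cvtColor(v.im,cv2.COLOR_RGB2BGR)[140:215,215:325]; cv2.imwrite('pics/w31z.png',cv2.resize(a,None,fx=6,fy=6,interpolation=cv2.INTER_CUBIC))
h=cv2.cvtColor(v.im,cv2.COLOR_RGB2HSV)
m=cv2.inRange(h,(45,90,40),(85,255,255))>0
m[:140]=0;m[215:]=0;m[:,:215]=0;m[:,325:]=0
q=P[m]; print(m.sum(),np.percentile(q[:,2],[5,50,95]).round(1))
t=q[(q[:,2]>16)&(q[:,2]<24)]
print(len(t),t[:,:2].min(0),t[:,:2].max(0))
def pl(p,z=20): return v.plane([p],z)[0].round(1)
for p in [(275,170),(229,160),(235,195),(307,167)]: print(p,pl(p),v.depth([p])[0].round(1))
E
```

```text
t 52.175 tcp [486.4 -76.5 244.5] toolx ang 96.9 tilt 1.31 stand xy 215.2 -133.9 w 69.8 F [0.3 0.4 0.4] j [-0.41 -0.06  1.77  0.01  1.41 -0.53]
641 [ 3.6 18.7 21.8]
481 [ 428.30655146 -110.32264928] [523.97069998 -57.42819582]
(275, 170) [490.9 -67.6  20. ] [490.8 -67.5  20.8]
(229, 160) [429.8 -61.5  20. ] [429.8 -61.4  20.5]
(235, 195) [ 441.5 -107.3   20. ] [ 441.3 -107.7   18.6]
(307, 167) [532.3 -58.8  20. ] [535.5 -61.6  -2. ]
```

View pics/w31z.png

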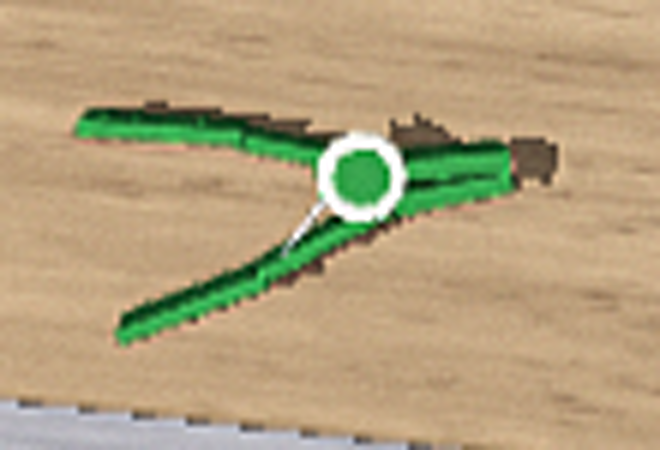

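```bash
python3 - <<'E'
from st import *
v,P,L=gl('w31')
h=cv2.cvtColor(v.im,cv2.COLOR_RGB2HSV)
m=cv2.inRange(h,(45,60,40),(85,255,255))>0
m[:140]=0;m[215:]=0;m[:,:215]=0;m[:,325:]=0
q=P[m];t=q[(q[:,2]>17)&(q[:,2]<24)][:,:2]
wm=(h[...,1]<40)&(h[...,2]>190); wm[:155]=0;wm[185:]=0;wm[:,:262]=0;wm[:,290:]=0
pw=P[wm]; print('white',len(pw),np.median(pw,0))
(c,r)=cv2.minEnclosingCircle(pw[(pw[:,2]>15)][:,:2].astype(np.float32)); print('ring',c,r)
c=np.array(c)
for ang in (12,14,15,16,17,18,20):
    u=np.array([np.cos(np.radians(ang)),np.sin(np.radians(ang))]);n=np.array([-u[1],u[0]])
    X=(t-c)@u;Y=(t-c)@n
    s=''
    for a,b in((-57,-50),(-50,-42),(-42,-34),(-34,-26),(12,20),(20,28),(28,38)):
        w=(X>a)&(X<b); s+=' [%d %.1f %.1f]'%(a,Y[w].min(),Y[w].max()) if w.any() else ' -'
    print(ang,X.min().round(1),X.max().round(1),s)
E
```

```text
t 52.175 tcp [486.4 -76.5 244.5] toolx ang 96.9 tilt 1.31 stand xy 215.2 -133.9 w 69.8 F [0.3 0.4 0.4] j [-0.41 -0.06  1.77  0.01  1.41 -0.53]
white 105 [488.56422085 -66.7138527   21.21950161]
ring (475.194091796875, -45.47748565673828) 38.12580490112305
12 -49.5 43.8  - [-50 -56.4 -5.6] [-42 -54.2 -6.9] [-34 -52.1 -9.0] [12 -34.7 -18.4] [20 -32.8 -21.0] [28 -31.2 -20.7]
14 -49.8 42.8  - [-50 -54.8 -4.1] [-42 -52.8 -5.5] [-34 -50.3 -7.9] [12 -34.3 -18.9] [20 -33.0 -21.7] [28 -32.4 -21.9]
15 -50.1 42.2  [-57 -51.1 -51.1] [-50 -53.9 -3.3] [-42 -52.0 -4.8] [-34 -49.7 -7.3] [12 -34.5 -19.1] [20 -33.4 -22.1] [28 -33.0 -22.5]
16 -51.0 41.7  [-57 -53.1 -5.3] [-50 -52.1 -2.5] [-42 -50.3 -4.0] [-34 -49.2 -6.7] [12 -34.8 -19.3] [20 -33.9 -22.4] [28 -33.5 -23.1]
17 -51.9 41.1  [-57 -52.2 -4.4] [-50 -51.2 -1.7] [-42 -49.6 -3.3] [-34 -48.6 -6.2] [12 -35.0 -19.5] [20 -34.3 -23.1] [28 -34.1 -23.7]
18 -52.7 40.6  [-57 -51.3 -3.6] [-50 -50.3 -1.0] [-42 -48.9 -2.6] [-34 -48.1 -5.6] [12 -35.3 -21.2] [20 -34.7 -23.4] [28 -34.9 -24.3]
20 -54.4 39.4  [-57 -49.4 -1.8] [-50 -48.2 0.7] [-42 -47.1 -1.1] [-34 -46.2 -4.4] [12 -35.3 -21.7] [20 -35.5 -24.3] [28 -36.2 -25.4]
```

Request:
arm_command(deltas=[[[-0.003,0,0],9,0.07],[[-0.006,0,0],18,0.07],[[-0.01,0,0],28,0.07],[[-0.013,0,0],38,0.07],[[-0.016,0,0],48,0.07],[[-0.02,0,0],58,0.07],[[-0.025,0,0],68,0.07],[[-0.03,-0.003,0],78,0.07],[[-0.032,-0.003,0],88,0.07],[[-0.032,-0.003,-0.02],98,0.07],[[-0.032,-0.003,-0.05],98.6,0.07],[[-0.032,-0.003,-0.08],98.6,0.07]])

```text
time_s: 53.68
tool_pos: [455.6, -79.4, 164.6]
eef_rot: [-0.136, 0.991, 0.011, -0.002]
force: [1.0, 0.2, 0.3]
gripper_width: 69.8
```

Request:
arm_command(deltas=[[[0,0,0],0,0.07],[[0,0,0],0,0.07]])

```text
time_s: 53.92
tool_pos: [456.9, -79.5, 166.2]
eef_rot: [-0.136, 0.991, 0.01, -0.001]
force: [0.1, 0.4, 0.8]
gripper_width: 69.9
```

```bash
python3 - <<'E'
from st import *
im,d,s=snap('wrist','w32')
E
```

```text
t 53.925 tcp [456.9 -79.5 166.2] toolx ang -164.4 tilt 1.15 stand xy 214.6 -163.6 w 69.9 F [0.1 0.4 0.8] j [-0.44 -0.03  1.91  0.02  1.28 -2.29]
```

View pics/w32.png

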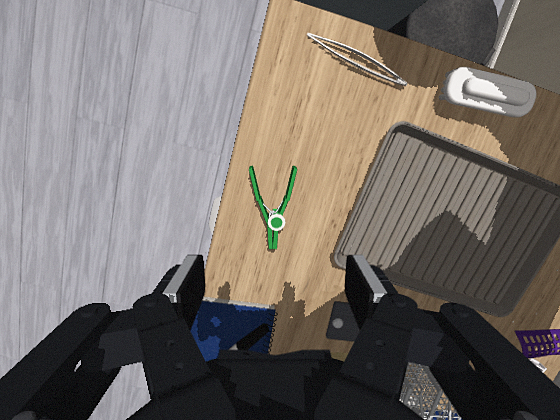

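```bash
python3 - <<'E'
from st import *
v,P,L=gl('w32')
h=cv2.cvtColor(v.im,cv2.COLOR_RGB2HSV)
m=cv2.inRange(h,(45,60,40),(85,255,255))>0
m[:150]=0;m[260:]=0;m[:,:235]=0;m[:,310:]=0
k=m&(P[...,2]>15)&(P[...,2]<25); t=L[k]
print(t[:,0].min().round(1),t[:,0].max().round(1),P[k][:,2].max().round(1))
for a in range(-34,66,6):
    w=t[(t[:,0]>=a)&(t[:,0]<a+6)]
    if len(w): print(a,len(w),w[:,1].min().round(1),w[:,1].max().round(1),'mid',((w[:,1].min()+w[:,1].max())/2).round(1))
zz=np.load('pics/w32.npz');R=Ro.from_quat(zz['q']).as_matrix()
print((v.plane([(276.5,222.5)],21)[0]-zz['tp'])@R, v.plane([(276.5,222.5)],21)[0])
E
```

```text
t 53.975 tcp [457.  -79.7 166.4] toolx ang -164.4 tilt 1.12 stand xy 214.7 -163.5 w 70.3 F [0.1 0.2 0.2] j [-0.44 -0.03  1.91  0.02  1.28 -2.29]
-68.2 23.8 23.2
-34 51 -13.8 6.2 mid -3.8
-28 47 -15.9 9.5 mid -3.2
-22 44 -18.1 11.6 mid -3.2
-16 48 -21.1 14.8 mid -3.1
-10 44 -22.2 15.8 mid -3.2
-4 42 -23.1 16.9 mid -3.1
2 47 -25.2 18.9 mid -3.1
8 43 -26.1 19.9 mid -3.1
14 48 -28.2 21.8 mid -3.2
20 30 -28.0 21.9 mid -3.0
[-36.43484057   1.21018485 145.21383113] [490.87048077 -65.72592152  21.        ]
```

```bash
python3 - <<'E'
from st import *
zz=np.load('pics/w32.npz');R=Ro.from_quat(zz['q']).as_matrix()
print(zz['tp']+R@[6,-3.1,146]); print(R.round(4)); print(R@[0,0,-50])
E
```

```text
t 53.975 tcp [457.  -79.7 166.4] toolx ang -164.4 tilt 1.12 stand xy 214.7 -163.5 w 70.3 F [0.1 0.2 0.2] j [-0.44 -0.03  1.91  0.02  1.28 -2.29]
[451.16379792 -81.2987918   20.11880908]
[[-9.630e-01 -2.695e-01 -5.200e-03]
 [-2.695e-01  9.628e-01  1.940e-02]
 [-2.000e-04  2.010e-02 -9.998e-01]]
[ 0.26091442 -0.96978014 49.98991348]
```

Request:
arm_command(deltas=[[[-0.006,-0.001,0],0,0.07],[[-0.006,-0.001,-0.04],0,0.07],[[-0.006,-0.001,-0.08],0,0.07],[[-0.006,-0.001,-0.12],0,0.07],[[-0.006,-0.001,-0.15],0,0.07],[[-0.006,-0.001,-0.165],0,0.07],[[-0.006,-0.001,-0.165],0,0.07],[[-0.006,-0.001,-0.165],0,0.07]])

```text
time_s: 54.98
tool_pos: [452.1, -81.2, 2.7]
eef_rot: [-0.136, 0.991, 0.009, -0.0]
force: [0.8, -0.4, 0.1]
gripper_width: 70.1
```

```bash
python3 - <<'E'
from st import *
im,d,s=snap('wrist','w33')
v,P,L=gl('w33')
k=(v.d>0)&(v.d<200)&(abs(L[...,0])<14)&(abs(L[...,1])>34)&(abs(L[...,1])<48)&(L[...,2]<0)
print('tip z world',np.sort(P[k][:,2])[:5])
E
```

```text
t 54.975 tcp [452.1 -81.2   2.7] toolx ang -164.4 tilt 1.04 stand xy 215.7 -168.5 w 70.1 F [ 0.8 -0.4  0.1] j [-0.45  0.23  2.02  0.02  0.9  -2.3 ]
tip z world [37.60092917 38.41635276 38.59067801 38.60496849 38.97713358]
```

View pics/w33.png

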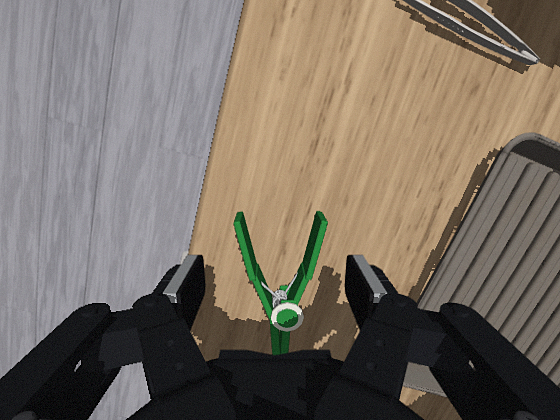

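Request:
arm_command(deltas=[[[-0.001,0.0005,-0.01],0,0.07],[[-0.001,0.0005,-0.02],0,0.07],[[-0.001,0.0005,-0.031],0,0.07],[[-0.001,0.0005,-0.031],0,0.07],[[-0.001,0.0005,-0.031],0,0.07]])

```text
time_s: 55.65
tool_pos: [451.2, -80.7, -28.4]
eef_rot: [-0.136, 0.991, 0.009, -0.0]
force: [0.5, -0.5, -0.1]
gripper_width: 70.1
```

```bash
python3 - <<'E'
from st import *
im,d,s=snap('wrist','w34')
v,P,L=gl('w34')
k=(v.d>0)&(v.d<200)&(abs(L[...,0])<14)&(abs(L[...,1])>34)&(abs(L[...,1])<48)&(L[...,2]<0)
print('tip z world',np.sort(P[k][:,2])[:5])
h=cv2.cvtColor(v.im,cv2.COLOR_RGB2HSV)
m=cv2.inRange(h,(45,60,40),(85,255,255))>0
k=m&(P[...,2]>14)&(P[...,2]<25)&(v.d>0); t=L[k]
for a in range(-24,40,6):
    w=t[(t[:,0]>=a)&(t[:,0]<a+6)]
    if len(w): print(a,len(w),w[:,1].min().round(1),w[:,1].max().round(1))
E
```

```text
t 55.65 tcp [451.2 -80.7 -28.4] toolx ang -164.4 tilt 1.05 stand xy 215.1 -169.4 w 70.1 F [ 0.5 -0.5 -0.1] j [-0.45  0.29  2.03  0.02  0.83 -2.31]
tip z world [-2.60371111 -2.48726715 -2.35855916 -2.22293756 -2.14677735]
-24 229 -13.8 17.8
-18 261 -16.5 20.8
-12 229 -18.0 22.0
-6 257 -19.3 23.7
0 260 -20.8 24.6
6 260 -22.0 26.2
12 287 -23.4 27.4
18 106 -23.6 27.5
```

View pics/w34.png

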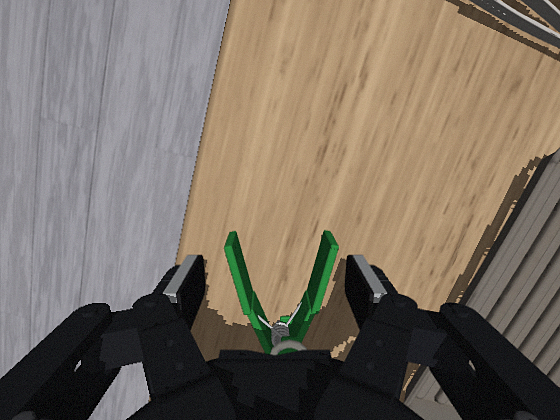

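Request:
arm_command(deltas=[[[0,0.002,0],0,0.07],[[0,0.002,0],0,0.06],[[0,0.002,0],0,0.05],[[0,0.002,0],0,0.04],[[0,0.002,0],0,0.03],[[0,0.002,0],0,0.02],[[0,0.002,0],0,0.02],[[0,0.002,0],0,0.02],[[0,0.002,0],0,0.02],[[0,0.002,0],0,0.02]], squeeze=50)

```text
time_s: 56.95
tool_pos: [452.2, -79.2, -27.2]
eef_rot: [-0.136, 0.991, 0.009, 0.001]
force: [-2.0, 0.6, 10.0]
gripper_width: 24.2
```

```bash
python3 - <<'E'
from st import *
im,d,s=snap('wrist','w35')
E
```

```text
t 56.95 tcp [452.2 -79.2 -27.2] toolx ang -164.4 tilt 0.98 stand xy 213.7 -168.2 w 24.2 F [-2.   0.6 10. ] j [-0.44  0.29  2.03  0.02  0.83 -2.3 ]
```

View pics/w35.png

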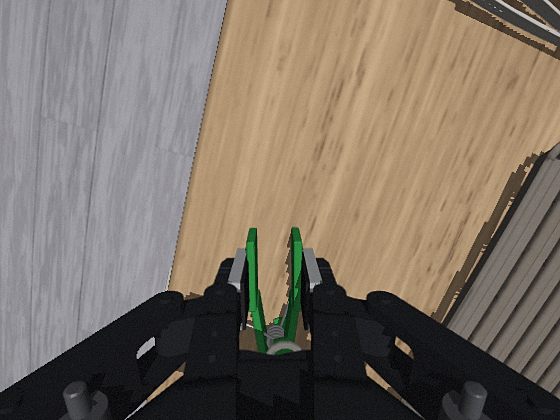

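Request:
arm_command(deltas=[[[0,0,0.005],0,0.02],[[0,0,0.015],0,0.02],[[0,0,0.03],0,0.02],[[0,0,0.05],0,0.02],[[0,0,0.08],0,0.02],[[0,0,0.11],0,0.02],[[0,0,0.14],0,0.02],[[0,0,0.14],0,0.02],[[0,0,0.14],0,0.02]])

```text
time_s: 58.12
tool_pos: [451.8, -79.1, 112.6]
eef_rot: [-0.136, 0.991, 0.009, 0.001]
force: [1.6, 0.5, -1.0]
gripper_width: 24.3
```

```bash
python3 - <<'E'
from st import *
im,d,s=snap('wrist','w36'); snap('scene','s7');snap('top','t7')
v,P,L=gl('w36')
h=cv2.cvtColor(v.im,cv2.COLOR_RGB2HSV)
m=cv2.inRange(h,(45,60,30),(85,255,255))>0
k=m&(v.d>0)&(v.d<260); t=L[k]
print(np.percentile(t,[1,50,99],axis=0).round(1))
for a in range(-40,40,6):
    w=t[(t[:,0]>=a)&(t[:,0]<a+6)]
    if len(w): print(a,len(w),w[:,1].min().round(1),w[:,1].max().round(1),'z',np.percentile(w[:,2],[2,98]).round(1))
im=cv2.imread('pics/s7.png')[150:360,180:390]; cv2.imwrite('pics/s7z.png',cv2.resize(im,None,fx=2.8,fy=2.8))
E
```

```text
t 58.125 tcp [451.8 -79.1 112.6] toolx ang -164.4 tilt 0.99 stand xy 213.5 -168.6 w 24.3 F [ 1.6  0.5 -1. ] j [-0.44  0.03  1.97  0.02  1.15 -2.3 ]
[[ -40.   -13.8 -103.4]
 [  -9.1   -0.2  -45.4]
 [  20.6   11.2  -28.5]]
-40 258 -10.4 8.4 z [-49.1 -28.5]
-34 316 -11.2 9.3 z [-46.4 -28. ]
-28 239 -12.1 9.7 z [-46.1 -31.3]
-22 252 -13.3 10.5 z [-46.4 -30. ]
-16 283 -13.8 11.8 z [-47.2 -30. ]
-10 198 -13.1 11.2 z [-47.4 -30.5]
-4 202 -13.0 11.1 z [-47.5 -29.4]
2 213 -25.0 29.7 z [-47.4 -28.7]
8 286 -58.0 54.9 z [-112.7  -29.6]
14 353 -21.3 19.7 z [-111.2  -28.9]
20 180 -13.7 11.0 z [-46.6 -28. ]
```

View pics/s7z.png

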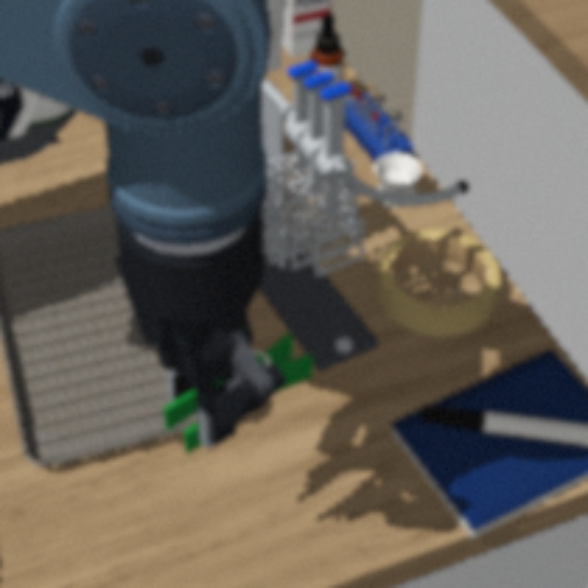

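View pics/w36.png

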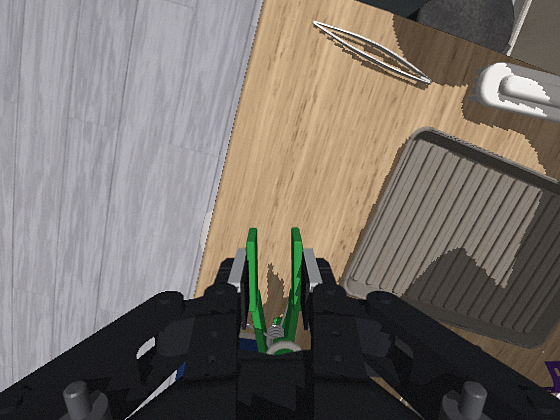

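Request:
arm_command(deltas=[[[0,0.01,0.02],-5,0.02],[[0,0.03,0.04],-13,0.02],[[0,0.055,0.04],-22,0.02],[[0,0.08,0.04],-31,0.02],[[-0.005,0.105,0.04],-40,0.02],[[-0.01,0.13,0.04],-49,0.02],[[-0.012,0.155,0.04],-58,0.02],[[-0.012,0.18,0.04],-67,0.02],[[-0.012,0.205,0.04],-76,0.02],[[-0.012,0.225,0.04],-85,0.02],[[-0.012,0.235,0.04],-94,0.02],[[-0.012,0.245,0.04],-98.6,0.02]])

```text
time_s: 59.78
tool_pos: [438.5, 166.6, 150.5]
eef_rot: [0.663, 0.748, 0.005, 0.006]
force: [0.3, -0.2, -0.9]
gripper_width: 24.4
```

Request:
arm_command(deltas=[[[0.01,0.03,0],0,0.02],[[0.02,0.06,0],0,0.02],[[0.03,0.09,0],0,0.02],[[0.05,0.11,0],0,0.02],[[0.08,0.112,0],0,0.02],[[0.11,0.112,0],0,0.02],[[0.13,0.112,0],0,0.02],[[0.138,0.112,0],0,0.02],[[0.138,0.112,0],0,0.02],[[0.138,0.112,0],0,0.02]])

```text
time_s: 61.02
tool_pos: [575.6, 278.7, 150.2]
eef_rot: [0.663, 0.748, 0.005, 0.006]
force: [0.0, 0.6, -0.1]
gripper_width: 23.8
```

```bash
python3 - <<'E'
from st import *
im,d,s=snap('wrist','w37'); snap('scene','s8');snap('top','t8')
im=cv2.imread('pics/s8.png')[120:300,150:390]; cv2.imwrite('pics/s8z.png',cv2.resize(im,None,fx=2.6,fy=2.6))
E
```

```text
t 61.025 tcp [575.6 278.7 150.2] toolx ang 96.9 tilt 0.86 stand xy -126.5 -2.1 w 23.8 F [ 0.   0.6 -0.1] j [ 0.27  0.36  1.5  -0.    1.27  0.15]
```

View pics/s8z.png

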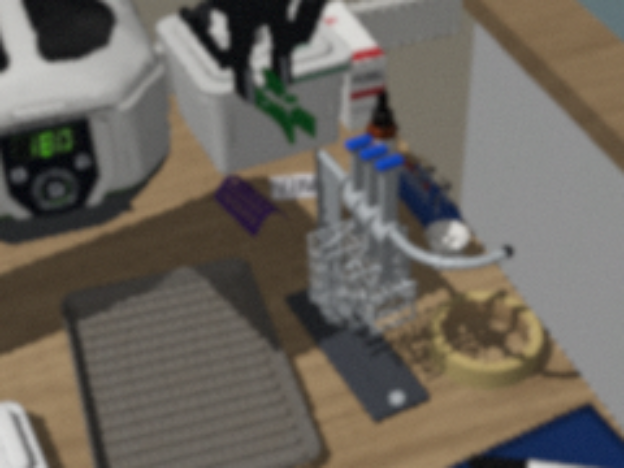

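View pics/w37.png

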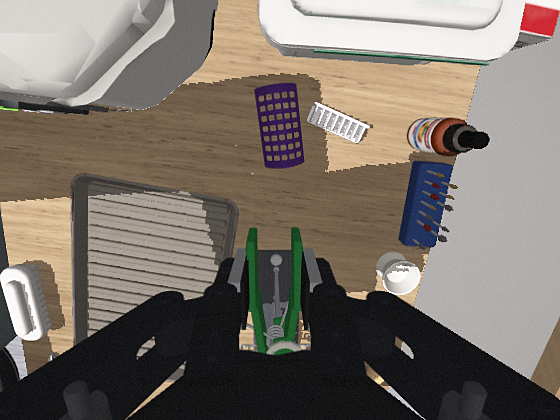

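View pics/t8.png

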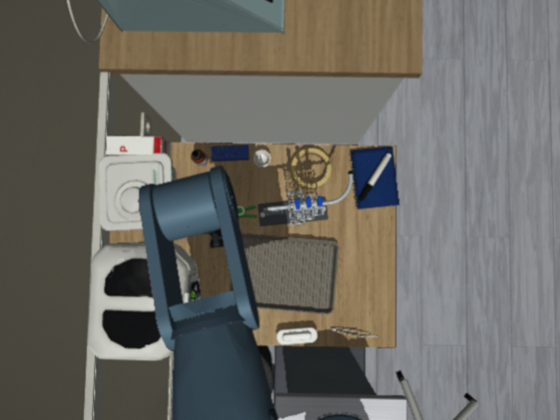

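```bash
cat > jaw.py <<'E'
from plan import *
def jaw(ft,fs,ft0='top0'):
    for n,f in(('top',ft),('scene',fs)):
        v=V(n,f);P=cloud(v);h=cv2.cvtColor(v.im,cv2.COLOR_RGB2HSV)
        m=(cv2.inRange(h,(50,100,40),(80,255,255))>0)&(v.d>0)
        e=P[...,:2]-root;X=e@xh;Y=e@yh
        k=m&(X>-140)&(X<20)&(abs(Y)<40)&(P[...,2]>40)
        x,y,z=X[k],Y[k],P[k][:,2]
        print(n,k.sum(),'Xmax',np.sort(x)[-3:].round(1))
        for a in range(-110,10,6):
            w=(x>=a)&(x<a+6)
            if w.any(): print('  ',a,w.sum(),'Y',y[w].min().round(1),y[w].max().round(1),'z',z[w].min().round(0),z[w].max().round(0))
        # upright
        k=(v.d>0)&(X>-38)&(X<0)&(abs(Y)<8)&(P[...,2]>178)&(P[...,2]<188)
        if k.any(): print('  upright top: X',X[k].min().round(1),'Y',Y[k].min().round(1),Y[k].max().round(1),np.median(Y[k]).round(1))
    zz=robot.sense();R=Ro.from_quat(zz['eef_rot']).as_matrix();mo=zz['tool_pos']+R@[-70,-1.1,-37]
    e=mo[:2]-root;print('pred mouth X,Y,z',(e@xh).round(1),(e@yh).round(1),mo[2].round(1))
E
python3 - <<'E'
from jaw import *
jaw('t8','s8')
E
```

```text
t 61.175 tcp [576.  278.8 150.7] toolx ang 96.9 tilt 0.92 stand xy -126.5 -1.7 w 24.3 F [-0.2  0.2  0.4] j [ 0.27  0.36  1.49 -0.    1.27  0.15]
top 75 Xmax [-52.7 -52.3 -52. ]
   -92 1 Y -10.1 -10.1 z 184.0 184.0
   -86 15 Y -9.2 7.8 z 193.0 201.0
   -80 9 Y -9.8 5.1 z 186.0 201.0
   -74 10 Y -10.5 6.1 z 194.0 200.0
   -68 14 Y -11.4 8.2 z 183.0 200.0
   -62 19 Y -28.8 9.2 z 182.0 500.0
   -56 7 Y -12.3 8.8 z 192.0 200.0
  upright top: X -32.9 Y -1.2 6.3 2.5
scene 186 Xmax [-50.4 -50.2 -50.2]
   -110 9 Y -12.8 8.6 z 184.0 198.0
   -104 9 Y -13.8 5.1 z 181.0 198.0
   -98 7 Y -12.3 -9.9 z 184.0 196.0
   -92 9 Y -12.2 6.6 z 185.0 201.0
   -86 13 Y -9.4 4.1 z 183.0 201.0
   -80 14 Y -9.9 5.2 z 179.0 199.0
   -74 16 Y -10.4 5.3 z 180.0 199.0
   -68 19 Y -11.0 6.3 z 184.0 198.0
   -62 22 Y -12.7 8.5 z 179.0 199.0
   -56 22 Y -13.5 8.5 z 182.0 198.0
  upright top: X -35.4 Y -0.9 5.1 1.3
pred mouth X,Y,z -56.6 -3.6 187.8
```

Request:
arm_command(deltas=[[[0.003,0,-0.015],0,0.02],[[0.003,0,-0.03],0,0.02],[[0.003,0,-0.045],0,0.02],[[0.003,0,-0.058],0,0.02],[[0.003,0,-0.058],0,0.02],[[0.003,0,-0.058],0,0.02]])

```text
time_s: 61.92
tool_pos: [579.3, 278.9, 93.0]
eef_rot: [0.663, 0.748, 0.005, 0.006]
force: [-0.5, 0.5, -1.0]
gripper_width: 24.5
```

```bash
python3 - <<'E'
from jaw import *
snap('scene','s9');snap('top','t9'); jaw('t9','s9')
im=cv2.imread('pics/s9.png')[120:300,190:390]; cv2.imwrite('pics/s9z.png',cv2.resize(im,None,fx=3,fy=3))
im=cv2.imread('pics/t9.png')[160:260,200:360]; cv2.imwrite('pics/t9z.png',cv2.resize(im,None,fx=4,fy=4))
E
```

```text
t 61.925 tcp [579.3 278.9  93. ] toolx ang 96.9 tilt 0.95 stand xy -126.2 1.6 w 24.5 F [-0.5  0.5 -1. ] j [ 0.27  0.43  1.53 -0.    1.17  0.15]
top 67 Xmax [-51.5 -51.3 -51.1]
   -86 11 Y -5.9 11.5 z 131.0 144.0
   -80 7 Y -6.0 6.6 z 122.0 143.0
   -74 9 Y -6.8 10.4 z 120.0 141.0
   -68 14 Y -8.0 12.0 z 125.0 140.0
   -62 14 Y -25.5 11.6 z 127.0 447.0
   -56 12 Y -9.1 13.3 z 136.0 142.0
  upright top: X -32.8 Y -1.5 6.4 2.3
scene 165 Xmax [-51.3 -50.4 -49.7]
   -110 15 Y -10.4 10.9 z 125.0 144.0
   -104 10 Y -8.1 10.0 z 124.0 139.0
   -98 9 Y -7.5 -5.3 z 123.0 136.0
   -92 7 Y -6.6 -5.0 z 123.0 139.0
   -86 15 Y -6.8 8.6 z 122.0 144.0
   -80 10 Y -6.3 8.3 z 123.0 140.0
   -74 19 Y -7.2 10.4 z 120.0 141.0
   -68 17 Y -8.1 10.0 z 123.0 142.0
   -62 17 Y -8.5 10.8 z 124.0 142.0
   -56 8 Y -9.1 -8.0 z 126.0 142.0
   -50 1 Y -9.5 -9.5 z 130.0 130.0
  upright top: X -35.2 Y -1.4 4.9 1.1
pred mouth X,Y,z -56.3 -0.0 130.6
```

View pics/s9z.png

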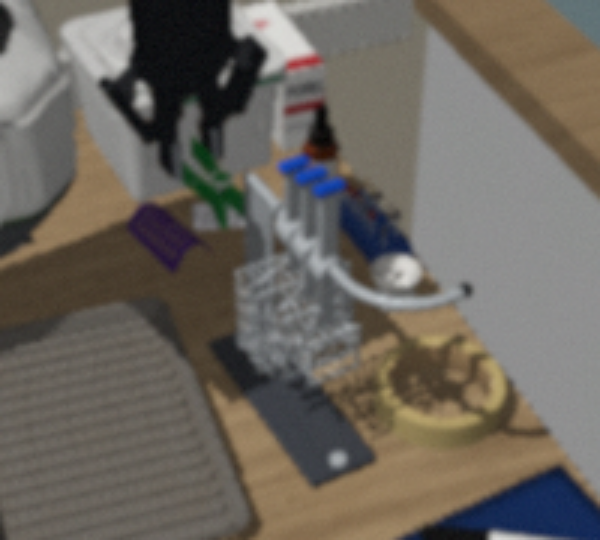

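View pics/t9z.png

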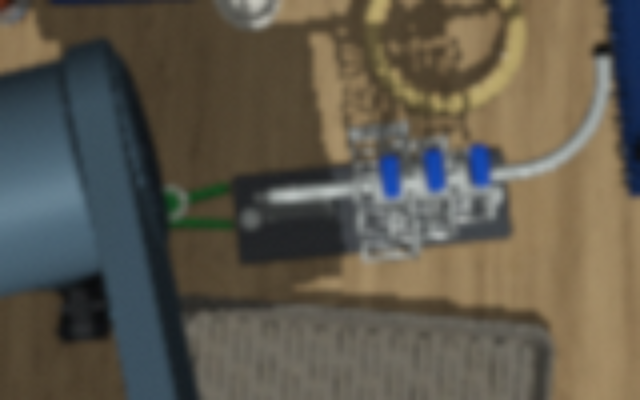

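Request:
arm_command(deltas=[[[0.0006,-0.005,0],0,0.02],[[0.0012,-0.01,0],0,0.02],[[0.0018,-0.015,0],0,0.02],[[0.0024,-0.02,0],0,0.02],[[0.003,-0.025,0],0,0.02],[[0.0037,-0.03,0],0,0.02],[[0.0037,-0.03,0],0,0.02],[[0.0037,-0.03,0],0,0.02]])

```text
time_s: 63.02
tool_pos: [583.3, 249.1, 93.5]
eef_rot: [0.663, 0.748, 0.006, 0.006]
force: [0.3, -0.3, -0.2]
gripper_width: 24.1
```

```bash
python3 - <<'E'
from jaw import *
snap('scene','s10');snap('top','t10'); snap('wrist','w40'); jaw('t10','s10')
im=cv2.imread('pics/s10.png')[140:260,230:350]; cv2.imwrite('pics/s10z.png',cv2.resize(im,None,fx=5,fy=5))
im=cv2.imread('pics/t10.png')[160:260,200:360]; cv2.imwrite('pics/t10z.png',cv2.resize(im,None,fx=4,fy=4))
E
```

```text
t 63.025 tcp [583.3 249.1  93.5] toolx ang 96.9 tilt 1.0 stand xy -96.1 1.9 w 24.1 F [ 0.3 -0.3 -0.2] j [ 0.22  0.41  1.55 -0.    1.17  0.1 ]
top 57 Xmax [-20.4 -20.3 -20.3]
   -44 11 Y -6.0 11.9 z 135.0 144.0
   -38 11 Y -6.9 13.3 z 136.0 144.0
   -32 19 Y -26.0 12.9 z 123.0 450.0
   -26 16 Y -10.1 14.3 z 128.0 143.0
  upright top: X -32.9 Y -1.5 6.2 2.2
scene 144 Xmax [-19.9 -19.6 -17.6]
   -110 5 Y 11.1 13.4 z 128.0 137.0
   -104 10 Y 11.5 14.3 z 124.0 142.0
   -98 6 Y 11.5 13.2 z 124.0 142.0
   -92 9 Y 11.5 13.1 z 126.0 142.0
   -86 12 Y -11.3 12.6 z 125.0 143.0
   -80 13 Y -10.0 13.2 z 125.0 139.0
   -74 8 Y -7.7 10.4 z 128.0 141.0
   -68 9 Y -7.8 -5.4 z 125.0 139.0
   -62 7 Y -7.2 -4.2 z 123.0 137.0
   -56 11 Y -6.3 8.4 z 125.0 145.0
   -50 9 Y -6.9 4.9 z 123.0 146.0
   -44 9 Y -6.0 -3.7 z 128.0 142.0
   -38 9 Y -7.8 -3.1 z 125.0 142.0
   -32 8 Y -8.7 -3.5 z 125.0 140.0
   -26 13 Y -9.5 -6.2 z 123.0 142.0
   -20 3 Y -10.0 -8.9 z 130.0 140.0
  upright top: X -33.7 Y -1.6 4.7 1.3
pred mouth X,Y,z -26.3 0.0 130.6
```

View pics/s10z.png

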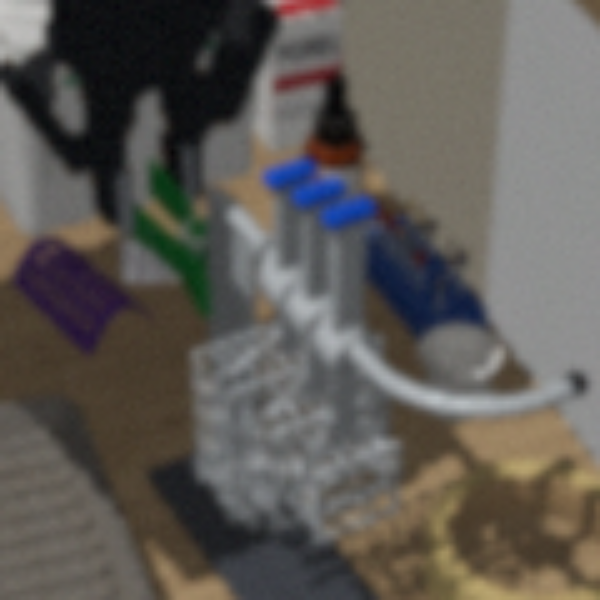

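View pics/w40.png

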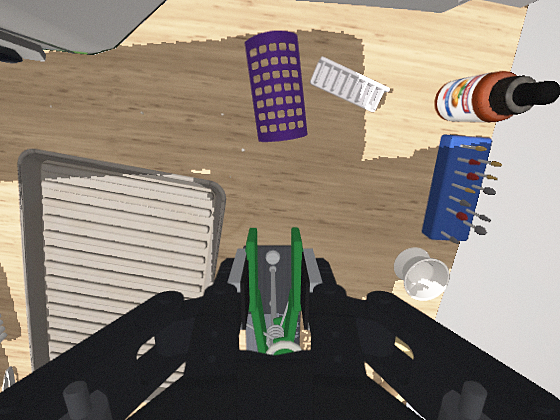

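View pics/t10z.png

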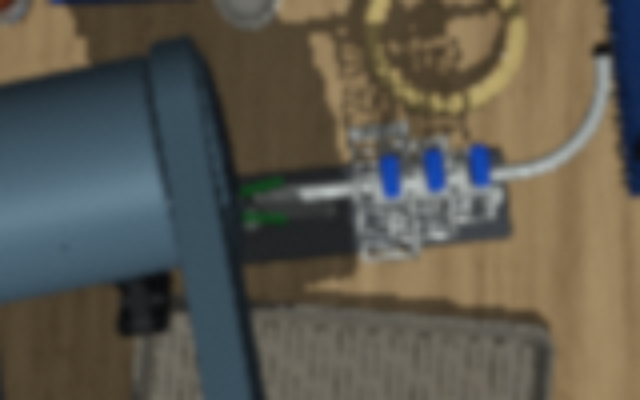

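Request:
arm_command(deltas=[[[0.0005,-0.004,0],0,0.02],[[0.001,-0.0075,0],0,0.02],[[0.001,-0.0075,0],0,0.02],[[0.001,-0.0075,0],0,0.028],[[0.001,-0.0075,0],0,0.032],[[0.001,-0.0075,0],0,0.036],[[0.001,-0.0075,0],0,0.04],[[0.001,-0.0075,0],0,0.05],[[0.001,-0.0075,0],0,0.06],[[0.001,-0.0075,0],0,0.07],[[0.001,-0.0075,0],0,0.07],[[0.001,-0.0075,0],0,0.07]])

```text
time_s: 64.68
tool_pos: [584.3, 241.7, 93.6]
eef_rot: [0.663, 0.748, 0.006, 0.006]
force: [-0.4, 0.7, 0.5]
gripper_width: 69.6
```

```bash
python3 - <<'E'
from jaw import *
snap('scene','s11');snap('top','t11'); snap('wrist','w41'); jaw('t11','s11')
im=cv2.imread('pics/s11.png')[140:260,230:350]; cv2.imwrite('pics/s11z.png',cv2.resize(im,None,fx=5,fy=5))
E
```

```text
t 64.675 tcp [584.3 241.7  93.6] toolx ang 96.9 tilt 1.01 stand xy -88.7 2.0 w 69.6 F [-0.4  0.7  0.5] j [ 0.21  0.4   1.56 -0.    1.16  0.09]
top 25 Xmax [-17.5 -15.4 -15.2]
   -32 9 Y -4.4 -0.4 z 125.0 145.0
   -26 10 Y -24.5 0.6 z 42.0 458.0
   -20 6 Y -4.4 -1.5 z 136.0 143.0
  upright top: X -30.8 Y -1.5 6.1 2.4
scene 187 Xmax [-14.3 -13.8 -13.3]
   -110 4 Y -19.4 -18.0 z 130.0 137.0
   -104 13 Y -19.2 21.1 z 127.0 141.0
   -98 8 Y -18.0 20.4 z 129.0 142.0
   -92 15 Y -18.4 20.1 z 125.0 142.0
   -86 16 Y -17.0 19.0 z 127.0 145.0
   -80 13 Y -15.2 17.8 z 125.0 141.0
   -74 16 Y -13.2 16.4 z 124.0 144.0
   -68 14 Y -11.9 15.4 z 125.0 143.0
   -62 8 Y -8.9 -6.7 z 126.0 141.0
   -56 13 Y -7.5 7.1 z 125.0 142.0
   -50 9 Y -6.7 2.4 z 124.0 147.0
   -44 10 Y -5.4 2.9 z 126.0 146.0
   -38 16 Y -3.9 -0.7 z 125.0 143.0
   -32 6 Y -4.0 -2.9 z 124.0 142.0
   -26 12 Y -5.4 -2.1 z 121.0 144.0
   -20 12 Y -3.8 -1.3 z 123.0 143.0
   -14 2 Y -3.7 -3.4 z 133.0 136.0
  upright top: X -31.4 Y -1.1 5.2 1.6
pred mouth X,Y,z -18.8 0.1 130.6
```

View pics/s11z.png

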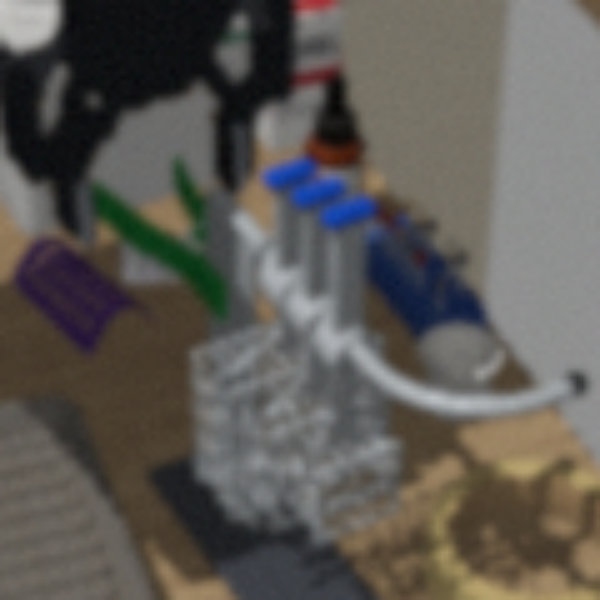

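View pics/w41.png

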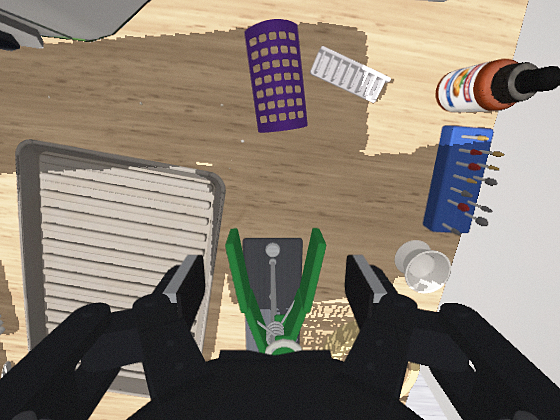

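Request:
arm_command(deltas=[[[0,0,0.02],0,0.07],[[0,0,0.05],0,0.07],[[0,0,0.09],0,0.07],[[0,0,0.13],0,0.07],[[0,0,0.17],0,0.07],[[-0.03,-0.03,0.19],0,0.07],[[-0.06,-0.06,0.2],0,0.07],[[-0.09,-0.09,0.2],0,0.07],[[-0.12,-0.12,0.2],0,0.07],[[-0.12,-0.12,0.2],0,0.07],[[-0.12,-0.12,0.2],0,0.07]])

```text
time_s: 66.2
tool_pos: [464.9, 121.8, 295.0]
eef_rot: [0.663, 0.748, 0.007, 0.007]
force: [0.0, 0.5, 0.1]
gripper_width: 69.9
```

```bash
python3 - <<'E'
from jaw import *
from rod import rod
snap('scene','s12');snap('top','t12'); snap('wrist','w42'); jaw('t12','s12'); rod('w42')
im=cv2.imread('pics/s12.png')[140:290,210:390]; cv2.imwrite('pics/s12z.png',cv2.resize(im,None,fx=4,fy=4))
T0=V('top','top0');T1=V('top','t12')
im=cv2.imread('pics/t12.png')[130:260,180:400]; cv2.imwrite('pics/t12z.png',cv2.resize(im,None,fx=3.5,fy=3.5))
E
```

```text
t 66.2 tcp [464.9 121.8 295. ] toolx ang 96.9 tilt 1.16 stand xy 15.7 -131.1 w 69.9 F [0.  0.5 0.1] j [ 0.01 -0.12  1.73  0.    1.51 -0.11]
top 137 Xmax [-17.5 -15.6 -15.3]
   -110 5 Y -19.0 23.1 z 129.0 142.0
   -104 10 Y -19.3 22.5 z 134.0 143.0
   -98 11 Y -18.1 21.9 z 122.0 143.0
   -92 11 Y -16.4 21.8 z 129.0 146.0
   -86 6 Y -15.1 18.6 z 136.0 141.0
   -80 11 Y -15.1 17.9 z 125.0 144.0
   -74 11 Y -13.8 17.4 z 137.0 143.0
   -68 12 Y -11.8 14.5 z 127.0 142.0
   -62 7 Y -9.7 11.4 z 126.0 143.0
   -56 6 Y -6.9 8.1 z 137.0 144.0
   -50 14 Y -6.3 10.5 z 124.0 144.0
   -44 6 Y -4.0 7.0 z 140.0 146.0
   -38 7 Y -4.5 -0.4 z 135.0 143.0
   -32 9 Y -4.3 -0.5 z 126.0 141.0
   -26 5 Y -4.4 -1.0 z 124.0 142.0
   -20 6 Y -4.0 -1.7 z 137.0 141.0
  upright top: X -32.8 Y -1.7 6.2 2.4
scene 205 Xmax [-14.  -14.  -13.1]
   -110 10 Y -19.1 23.1 z 125.0 142.0
   -104 13 Y -18.7 22.4 z 128.0 143.0
   -98 18 Y -18.6 21.7 z 123.0 145.0
   -92 20 Y -17.6 20.8 z 127.0 143.0
   -86 17 Y -15.6 19.0 z 124.0 143.0
   -80 14 Y -14.9 18.7 z 124.0 143.0
   -74 16 Y -14.9 17.7 z 126.0 145.0
   -68 14 Y -12.7 
[... 233 characters left out ...]
 -26 10 Y -4.9 -1.4 z 126.0 142.0
   -20 13 Y -4.4 -1.8 z 123.0 143.0
   -14 2 Y -3.9 -3.3 z 128.0 135.0
  upright top: X -34.0 Y -1.3 5.2 1.3
pred mouth X,Y,z 85.3 -133.0 330.9
head [596.2 118.  232.8] stand X [31.9 35.6 39.6] Y [-10.3   9.1]
head [599.5  96.4 238. ] stand X [53.9 57.2 62.2] Y [-9.8  8.9]
16 Y -7.9 8.8 zmax 188.8
19 Y -8.2 7.8 zmax 189.1
28 Y -10.9 11.0 zmax 186.2
31 Y -10.5 10.2 zmax 186.5
34 Y -10.7 10.4 zmax 191.8
46 Y -9.6 3.7 zmax 184.4
49 Y -11.1 8.5 zmax 186.1
52 Y -10.8 10.2 zmax 186.5
55 Y -10.7 9.9 zmax 192.0
58 Y -11.1 10.8 zmax 191.9
67 Y -10.8 2.3 zmax 184.6
70 Y -10.3 6.1 zmax 185.4
73 Y -10.8 8.3 zmax 185.8
76 Y -10.9 9.7 zmax 191.9
79 Y -10.8 10.0 zmax 191.3
```

View pics/s12z.png

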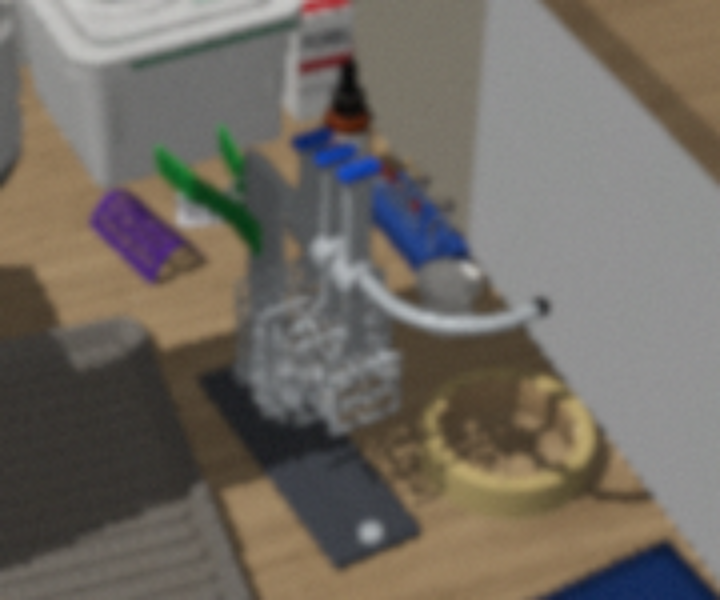

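View pics/w42.png

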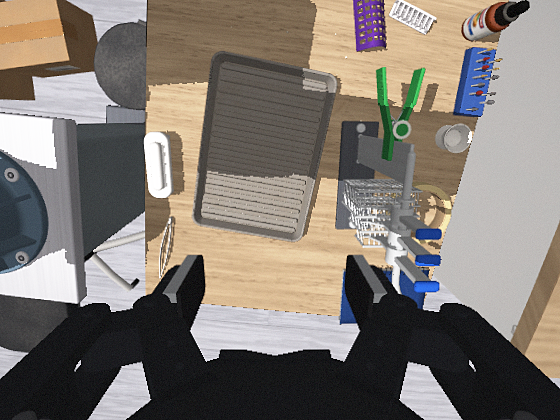

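View pics/t12z.png

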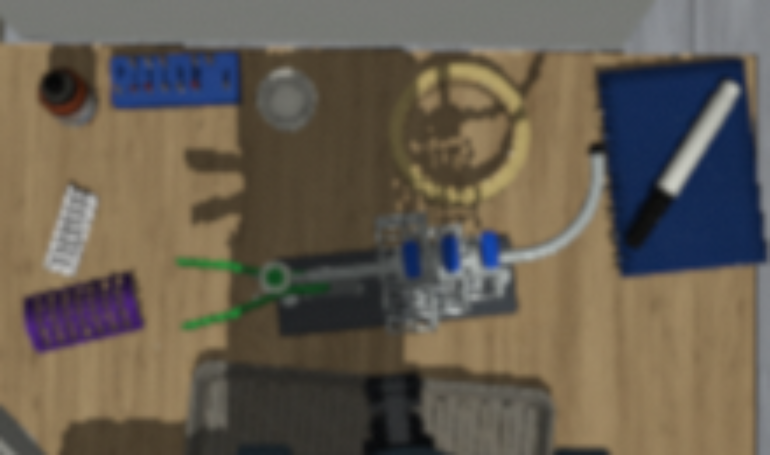

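```bash
python3 - <<'E'
from rig import robot
print(robot.hand_in())
E
```

```text
the job is handed in; nothing more can be done
None
```

I hung all three baskets that were present (L, M and S; the largest was absent) on the hook and clipped the marker on the stand. I handed the job in at about 66 s; no verdict came back.

**Baskets:** my last camera check puts their eyes at about 36, 58 and 80 mm from the hook's root. That is roughly 22 mm apart, each smaller one inside the larger, with the open sides toward the tip.

**Clip:** the green clip grips the upright's back edge, with its jaws about 16–20 mm over it at about 130 mm height. The fingers are clear of everything, and in the pictures the bystanders stand where they were.

**Disagreements:**
- **Finger length:** the real finger ends sit about 32–35 mm above the reported TCP. My first three tries on basket L pinched the blue head or the eye's shoulder. I corrected the offset from wrist depth and used it for the other grasps.
- **Basket L's grip:** it held firmly, but at 16–17 mm opening rather than the neck's 14 mm.
- **Clip depth:** the cameras and my calculated mouth position differ by about 5 mm. Both are inside the allowed range.

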